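Zero the comparator and check the cooling plates

TASK

Zero the thickness comparator on its master bar: take the bar from its cradle, lay it on the anvil under the sprung foot, fully home against the stop, let go of it and press the zero button (only ever press it with the master bar in place), then put the bar back flat in its cradle. Then check every aluminium plate that is there the same way, one at a time from the longest to the shortest, each laid fully home under the foot and let go for a moment, and stand each on its short end in a slot of its own in the white rack, leaning on the backrest. Leave the comparator empty and the other things on the bench where they are.

Things in the scene. Friction and masses are not known exactly. Their poses are not given: they have to be found in the camera images.
- comparator: Thickness comparator, fixed. Origin on the table under the middle of its anvil. Stone base 25 mm high (x -85 to 125, y +-60 mm), on it a steel anvil bar: x -55 to 55 mm, 30 mm wide, flat top 55 mm above the table; wider parts overhang it. Loaded from -x, the robot's side. Home: a part lies flat along the anvil, centred, under the foot, end against the stop. Grey button box at -y.
- stop_line (a point): Point on the face of the dark stop block (44 mm wide, top 73 mm above the table), at the anvil's top surface, on its centre line; in the comparator's frame x = 55, z = 55 mm. The post behind it (x = 100 mm) holds an arm, z 135-165 mm, over the anvil, with a 60 mm round dial in front (centre z 180, face x = 16 mm).
- foot_axis (a point): Lowest point of the comparator's foot when it hangs free: 62 mm above the table, on the anvil's centre line, 25 mm in front of the stop. The fixed stem above it, 26 mm wide, ends 108 mm above the table.
- foot (a joint): Height of the sprung foot above its lowest position (m), 0 to 0.015, sprung down with about 2 N. The foot is a domed button 32 mm across, its underside of 25 mm radius of curvature. At 0 its lowest point is 7 mm above the anvil, so a 10 mm part pushed along the anvil rides under the dome and lifts it; the joint then reads about 0.003.
- zero (a joint): Travel of the zero button (m): 0 out, 0.006 fully pressed, which takes 5 N; it springs back. It counts as pressed from 0.004.
- zero_top (a point): Top centre of the zero button, a round grey button of 14 mm radius; it is pressed straight down and stands 47 mm above the table.
- cradle: Wooden cradle of the master bar, fixed. Origin under its centre. A foot board 140 x 60 x 6 mm and on it a bar along x, 140 mm long, 30 mm wide, top 20 mm above the table, with a 7 mm high lip at each end; between the lips 126 mm are free. The master bar lies flat on it, along x, between the lips. It lies crosswise, its x to the robot's left.
- master_c (a point): Master bar: a plain dark steel slab 110 x 40 x 10 mm, about 0.3 kg, without dots, which starts lying in its cradle. The point is its centre (half-way up); x along its length, y across, z through its thickness.
- plate_l_c (a point): A flat slab 10 mm thick of bare aluminium with a dark 5 mm-radius dot near each end, 150 mm long and 50 mm wide (the longest plate), about 200 g. It starts lying flat on the table; may be absent. The point is its centre (half-way up); its x axis runs along its length, y across its width, z through its thickness.
- plate_m_c (a point): A flat slab 10 mm thick of bare aluminium with a dark 5 mm-radius dot near each end, 130 mm long and 50 mm wide (the middle plate), about 175 g. It starts lying flat on the table; may be absent. The point is its centre (half-way up); its x axis runs along its length, y across its width, z through its thickness.
- plate_s_c (a point): A flat slab 10 mm thick of bare aluminium with a dark 5 mm-radius dot near each end, 110 mm long and 50 mm wide (the shortest plate), about 150 g. It starts lying flat on the table; may be absent. The point is its centre (half-way up); its x axis runs along its length, y across its width, z through its thickness.
- rack: White slotted rack, fixed. Origin under its centre. Base 190 x 80 x 12 mm with three slots one behind the other, 56 mm apart along x: grooves across y, 18 mm wide, 18 mm deep, floor 12 mm above the table, each with a backrest. A plate stands on its short end in a groove, length upward, width along y, flat face leaning on the backrest. Front (-x) faces the robot.
- slot0 (a point): Middle of the floor of the rack's front (-x, nearest the robot) groove, which reaches 9 mm to either side along the rack's x. The groove's backrest, a board 40 mm wide and 85 mm long, starts at its +x edge at floor level and leans back 20 degrees, top towards +x.
- slot1 (a point): Middle of the floor of the rack's middle groove, which reaches 9 mm to either side along the rack's x. The groove's backrest, a board 40 mm wide and 85 mm long, starts at its +x edge at floor level and leans back 20 degrees, top towards +x.
- slot2 (a point): Middle of the floor of the rack's rear (+x) groove, which reaches 9 mm to either side along the rack's x. The groove's backrest, a board 40 mm wide and 85 mm long, starts at its +x edge at floor level and leans back 20 degrees, top towards +x.
- dishes: Bystander: stack of white dishes, 90 mm across, 44 mm high. Origin under its centre.
- jar: Bystander: small jar, 52 mm across, 50 mm high. Origin under its centre.
- bottle: Bystander: squat bottle 60 mm across, 80 mm high. Origin under its centre.
- tubes: Bystander: blue block of capped tubes, 60 x 160 mm, 80 mm high. Origin under its centre.
- tipbox: Bystander: yellow box 90 x 120 x 50 mm. Origin under its centre.
- mouse: Bystander: black computer mouse 100 x 60 x 32 mm. Origin under its centre.
Not all that is in view belongs to the job. What is shaped like the rack but purple is not meant. Leave any pink look-alike of the part that bears plate_m_c alone.

How it is judged (in metres and radians):
On the way, in this order (a step that is already met when the one before it is completed fails the run):
1. the master bar lies home on the anvil under the foot, let go (x of master_c in the frame of comparator between -0.009 and 0.006 m and y of master_c in the frame of comparator between -0.012 and 0.012 m and z of master_c in the frame of comparator between 0.056 and 0.064 m and angle between the x axis of master_c and the x axis of comparator, either way round below 0.15 rad and contact force between the fingers and master below 0.1 N and value of joint foot above 0.0018 m), for 0.2 s.
2. with the master bar home and let go, the zero button is pressed (all of step 1 and value of joint zero above 0.004 m), for 0.1 s.
3. the master bar lies back in its cradle, let go (x of master_c in the frame of cradle between -0.013 and 0.013 m and y of master_c in the frame of cradle between -0.014 and 0.014 m and z of master_c in the frame of cradle between 0.021 and 0.029 m and angle between the x axis of master_c and the x axis of cradle, either way round below 0.2 rad and linear speed of master below 0.02 m/s and contact force between the fingers and master below 0.1 N), for 0.2 s.
4. the longest plate (150 mm) lies home on the anvil under the foot, let go (x of plate_l_c in the frame of comparator between -0.029 and -0.014 m and y of plate_l_c in the frame of comparator between -0.012 and 0.012 m and z of plate_l_c in the frame of comparator between 0.056 and 0.064 m and angle between the x axis of plate_l_c and the x axis of comparator, either way round below 0.15 rad and contact force between the fingers and plate_l below 0.1 N), for 0.3 s.
5. the middle plate (130 mm) lies home on the anvil under the foot, let go (x of plate_m_c in the frame of comparator between -0.019 and -0.004 m and y of plate_m_c in the frame of comparator between -0.012 and 0.012 m and z of plate_m_c in the frame of comparator between 0.056 and 0.064 m and angle between the x axis of plate_m_c and the x axis of comparator, either way round below 0.15 rad and contact force between the fingers and plate_m below 0.1 N), for 0.3 s.
6. the shortest plate (110 mm) lies home on the anvil under the foot, let go (x of plate_s_c in the frame of comparator between -0.009 and 0.006 m and y of plate_s_c in the frame of comparator between -0.012 and 0.012 m and z of plate_s_c in the frame of comparator between 0.056 and 0.064 m and angle between the x axis of plate_s_c and the x axis of comparator, either way round below 0.15 rad and contact force between the fingers and plate_s below 0.1 N), for 0.3 s.
At the end, for the whole second after the job is handed in: The master bar lies flat in its cradle between the lips (centre within 13 mm); every plate present stands on its short end on the floor of a rack groove, length within 34 degrees of vertical, centred within 20 mm across the rack, at rest; the comparator's foot is down with nothing under it (x of master_c in the frame of cradle between -0.013 and 0.013 m and y of master_c in the frame of cradle between -0.014 and 0.014 m and z of master_c in the frame of cradle between 0.021 and 0.029 m and angle between the x axis of master_c and the x axis of cradle, either way round below 0.2 rad and linear speed of each of master, plate_l, plate_m, plate_s below 0.02 m/s and value of joint foot below 0.0015 m and x of plate_l_c in the frame of rack between -0.065 and 0.13 m and y of plate_l_c in the frame of rack between -0.02 and 0.02 m and z of plate_l_c in the frame of rack between 0.07275 and 0.09175 m and angle between the x axis of each of plate_l_c, plate_m_c, plate_s_c and the z axis of rack, either way round below 0.6 rad and angle between the y axis of each of plate_l_c, plate_m_c, plate_s_c and the y axis of rack, either way round below 0.25 rad and x of plate_m_c in the frame of rack between -0.065 and 0.13 m and y of plate_m_c in the frame of rack between -0.02 and 0.02 m and z of plate_m_c in the frame of rack between 0.06345 and 0.08245 m and x of plate_s_c in the frame of rack between -0.065 and 0.13 m and y of plate_s_c in the frame of rack between -0.02 and 0.02 m and z of plate_s_c in the frame of rack between 0.05415 and 0.07315 m); the robot touches nothing.
It fails at once if the zero button is pressed while the master bar is not under the foot (value of joint zero above 0.004 m and horizontal distance between master_c and foot_axis above 0.06 m).
It fails at once if a bystander is moved more than 40 mm (distance of any of dishes, jar, bottle, tubes, tipbox, mouse from where it was at the start of the episode above 0.04 m).
Of plate_l, plate_m, plate_s only 2 to 3 are there at a start; the rules pass over those that are not, and their reading is None.
At some moment in a run one of plate_m, plate_s may be knocked a few centimetres aside while the robot is not near it.
Once in a run the grip may slacken for a moment while it holds something.
It also fails if it takes over 210 s, if anything falls off the work surface, if the arm or the gripper's body presses on something with over 40 N, if the wrist force passes 120 N, or if a joint passes its speed limit or range.

ROBOT

A 6-joint arm with a two-finger parallel gripper is mounted at the origin on the work surface. World frame = base frame: x ahead of the robot, y to its left, z up, the work surface at z = 0. Lengths are in mm, angles in rad, forces in N, time in s.
With the tool pointing down it reaches from about 350 to 875 mm from the base axis. Payload 4.2 kg.
Tool frame: the origin (TCP) lies at the centre of the arm's flange, where the gripper is bolted on; the fingertips stand 173 mm ahead of it and the grasp point (between the pads) lies 155 mm ahead of it; z points along the fingers, y is the line along which they close (so a half turn about z gives the same grasp; the last joint's range is limited). The gripper opens to 85 mm and grips with 20 to 120 N. Pads are 22 mm wide; open, the fingers measure 114 mm over their backs; the gripper's body (76 mm by 85 mm) begins 54 mm behind the grasp point. The pads swing forward as they close: fully open they stand 13 mm farther back than shut.
Start: joints at [1.407, 0.385, 0.008, 0, -1.194, -0.259], TCP at [256.414, 569.958, 404.712] pointing down, gripper open.
Joint ranges: [-3.14, 3.14], [-1.21, 2.06], [-1.07, 1.41], [-3.16, 2.05], [-2.99, -0.16], [-3.1, 3.1]. Speed limits (rad/s): [2.79, 2.79, 3.14, 3.14, 3.14, 3.14].

INTERFACE

Orientations are given as a 3x3 rotation matrix whose columns are the frame's x, y, z axes.
In Python, from station import bot gives the robot as it stands.
- The arm moves only by the tool drive_tool, never from a script. Its argument "steps" is a list of rows, each an object of numbers: "x", "y", "z": the shift along the tool's x, y, z in mm; "wx", "wy", "wz": the turn, a rotation vector about the tool's x, y, z in rad. In form: [{"x": .., "y": .., "z": .., "wx": .., "wy": .., "wz": ..}, ...]. A call has 1 to 10 rows; each row shifts and turns the commanded pose from where the row before left it, along the tool's axes as they then stand; what a row does not reach is not made up. A row lasts 1/8 s, in which the tool goes at most 62.5 mm and 10.7 degrees, less where a joint would pass 70% of its speed; a pose out of reach is approached as far as the arm can. A call is refused whole if a number of a shift passes 62.5 or a number of a turn 0.188, either way. A call with a gripper value outside its range is refused whole. "claw" is the finger opening in mm, from 0 to 85.4, set as the call begins (left out, the last holds). The fingers move at their own pace and stop on an object; "force" is the grip in N (left out, the last holds). Time passes only in rows, so rows that do not move let the fingers close. It gives the time, the measured TCP pose, the force, the opening and the grip force at its end, in the units of the state.
- bot.get_state(): the state, without advancing time (a new reading comes with each control period).
- bot.get_image(name): name is "scene" or "top"; returns a dict with "color" (384x512x3 uint8, red, green, blue), "depth" (384x512 float32, mm along the optical axis (not along the pixel's ray), 0 where there is no reading), "K" (3x3 intrinsics, pixels), "position" and "attitude" of the camera in the world. Camera axes: x right, y up, looking along -z (the intrinsics and any distortion apply to the point x, -y, -z); pixel columns grow to the right and rows downward; lengths in mm; the calibration is good to about 2 mm. A picture is of the moment at which its call begins.
- bot.sign_off(): hands the job in; it is judged then, once.
The state is a dict: "time": time; "qpos": joint angles; "qvel": joint speeds; "effort": joint torques, N m; "eef_pos": TCP position; "ee_rot": TCP orientation; "ft_force": force on the tool from outside, world axes, zero at the start; "wrist_torque": the same for the moment, N m; "opening": finger opening in mm; "grip_force": force on a finger pad.
Only numpy, scipy, OpenCV 4.12 (cv2) and the standard library are available. Lean on these libraries where they do the work, as an engineer would, in place of code of your own. Each camera call takes 0.05 s, during which the arm holds its last target. There are 200 camera calls.

## Working session

There is one attempt and no reset: what is moved stays moved. The work goes in short steps, Python scripts to look and compute and a tool call to move; the robot and the scene stay as the last step left them, time stands still between calls to the robot, and variables do not carry over. Pictures are saved under pics/ and viewed, at most 14 in all, crops included, and the job is handed in when it is done.

Besides the shell and the picture viewer there is one more tool, called as name([rows], argument=value, ...), one row to a line, values as JSON. drive_tool: Moves the arm, as the interface text tells. Its arguments: {"type":"object","properties":{"steps":{"type":"array","items":{"type":"object","properties":{"x":{"type":"number"},"y":{"type":"number"},"z":{"type":"number"},"wx":{"type":"number"},"wy":{"type":"number"},"wz":{"type":"number"}}}},"claw":{"type":"number"},"force":{"type":"number"}},"required":["steps"]}

```bash
ls; mkdir -p pics; cat > h.py <<'E'
import numpy as np, cv2
from station import bot
def grab(n):
    d=bot.get_image(n); d['n']=n; return d
def save(d,f,crop=None,s=1):
    im=d['color'][:,:,::-1]
    if crop: x0,y0,x1,y1=crop; im=im[y0:y1,x0:x1]
    cv2.imwrite('pics/'+f,cv2.resize(im,None,fx=s,fy=s,interpolation=cv2.INTER_CUBIC))
def ray(d,uv):
    uv=np.atleast_2d(np.float64(uv)); K=d['K']
    r=np.c_[(uv[:,0]-K[0,2])/K[0,0],-(uv[:,1]-K[1,2])/K[1,1],-np.ones(len(uv))]
    return r@np.array(d['attitude']).T
def onz(d,uv,z):
    r=ray(d,uv); p=np.array(d['position']); return p+r*((z-p[2])/r[:,2])[:,None]
def cloud(d):
    v,u=np.mgrid[0:384,0:512]; r=ray(d,np.c_[u.ravel(),v.ravel()])
    P=np.array(d['position'])+r*d['depth'].reshape(-1,1); return P.reshape(384,512,3)
E
python3 - <<'E'
from h import *
for n in('top','scene'):
    d=grab(n); save(d,n+'0.png',s=1.5); print(n,d['K'].tolist(),np.round(d['position']),np.round(d['attitude'],3).tolist(),[k for k in d])
print(bot.get_state())
E
```

```text
pics
top [[462.0739857886259, 0.0, 259.20682676063416], [0.0, 462.0739857886259, 200.11661085635095], [0.0, 0.0, 1.0]] [ 391.   54. 1491.] [[0.007, 0.993, -0.118], [-1.0, 0.008, 0.004], [0.005, 0.118, 0.993]] ['color', 'depth', 'K', 'position', 'attitude', 'n']
scene [[395.35241369731364, 0.0, 254.3551742704646], [0.0, 395.35241369731364, 187.22326966124024], [0.0, 0.0, 1.0]] [1284.  303.  880.] [[-0.34, -0.676, 0.654], [0.94, -0.255, 0.226], [0.014, 0.692, 0.722]] ['color', 'depth', 'K', 'position', 'attitude', 'n']
{'time': 0.1, 'qpos': array([ 1.40661315e+00,  3.85485845e-01,  6.80060407e-03, -4.19640688e-04,
       -1.19400123e+00, -2.58628399e-01]), 'qvel': array([ 0.00071499, -0.00151102,  0.00269718,  0.00226013, -0.00205987,
        0.00111254]), 'effort': array([-9.57703924e-05, -3.93315661e+01,  1.88930744e+01,  4.19797719e+00,
       -2.57525331e-03,  7.70627508e-06]), 'eef_pos': array([256.33535935, 569.82990145, 403.74410919]), 'ee_rot': array([[ 9.11875404e-01, -4.10466522e-01, -6.93887481e-04],
       [-4.10467095e-01, -9.11873632e-01, -1.80091855e-03],
       [ 1.06479075e-04,  1.92703131e-03, -9.99998138e-01]]), 'ft_force': array([ 0.77732205,  0.23813218, -0.49620092]), 'wrist_torque': array([-0.01935956,  0.0044799 , -0.01773665]), 'grip_force': 0.0, 'opening': 85.21067021420757}
```

View pics/top0.png

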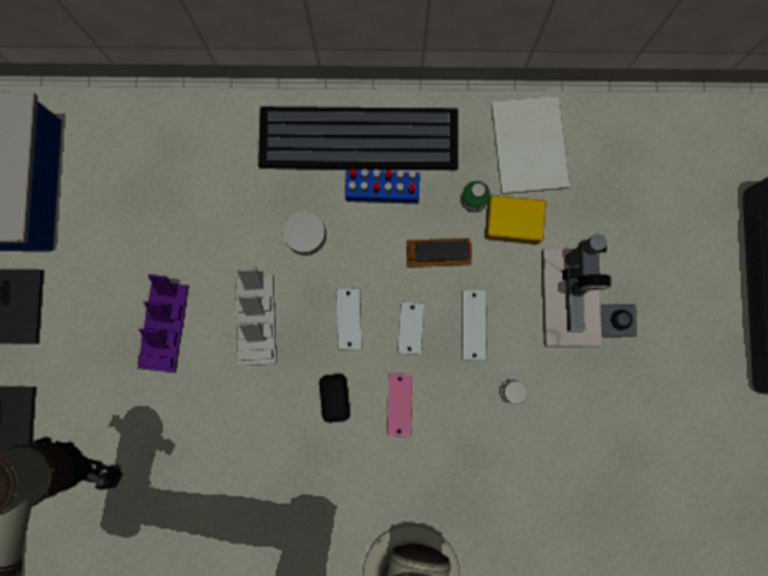

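View pics/scene0.png

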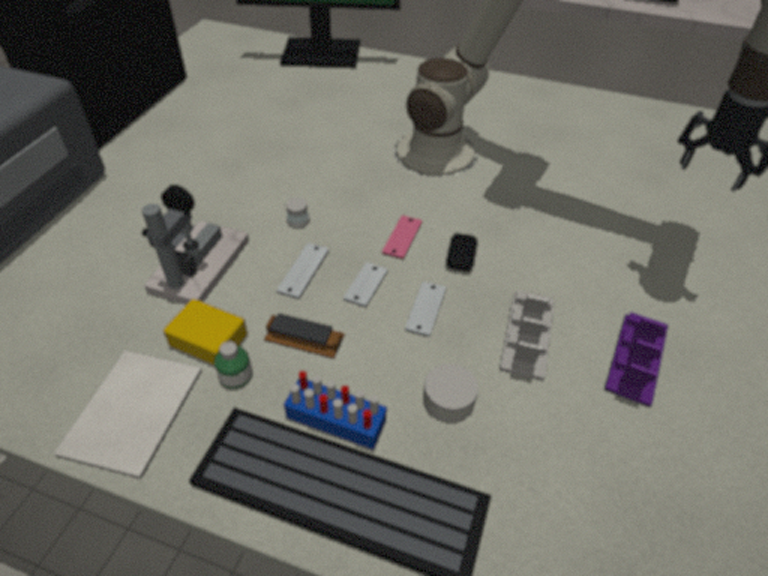

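The top view (1.5x) shows all three plates: L at (474,325), M at (348,318), S at (411,328). The pink decoy is at (400,405), the master in its cradle at (439,252), the comparator at (572,298) with its button at (621,320), and the white rack at (256,317).

```bash
cat >> h.py <<'E'
def rect(d,mask,z,ctr=None):
    # min-area rect of the largest blob's outline cast on plane z -> centre, (len,wid), yaw of long axis
    c,_=cv2.findContours(mask.astype(np.uint8),cv2.RETR_EXTERNAL,cv2.CHAIN_APPROX_NONE)
    if ctr is None: c=[max(c,key=cv2.contourArea)]
    else: c=[k for k in c if cv2.contourArea(k)>20 and cv2.pointPolygonTest(k,ctr,True)>-6]; c=[max(c,key=cv2.contourArea)]
    P=onz(d,c[0][:,0,:],z)[:,:2].astype(np.float32)
    (cx,cy),(w,h),a=cv2.minAreaRect(P); a=np.radians(a)
    if w<h: w,h,a=h,w,a+np.pi/2
    a=(a+np.pi/2)%np.pi-np.pi/2
    return np.round([cx,cy,w,h,a],3)
def win(m,x0,y0,x1,y1):
    o=np.zeros_like(m); o[y0:y1,x0:x1]=m[y0:y1,x0:x1]; return o
E
python3 - <<'E'
from h import *
d=grab('top'); hsv=cv2.cvtColor(d['color'],cv2.COLOR_RGB2HSV); H,S,V=[hsv[...,i].astype(int) for i in range(3)]
C=cloud(d)
for n,(u,v) in dict(L=(316,217),S=(274,219),M=(232,212),tab=(350,250),mast=(292,168),anvil=(384,208),base=(369,215),rackfloor=(170,238)).items(): print(n,hsv[v,u],C[v,u].round(1))
br=(V>150)
for n,w in dict(L=(302,185,330,248),M=(218,185,246,240),S=(258,192,288,245)).items(): print(n,rect(d,win(br,*w),10))
print('cradle z20ish',rect(d,win((H<20)&(S>110),262,150,325,185),13))
print('master',rect(d,win((S<90)&(V<95),272,155,318,180),30))
save(d,'t_comp.png',(345,145,440,245),6)
save(d,'t_rack.png',(140,165,200,250),6)
E
```

```text
L [ 85  10 147] [ 514.8 -134.6    7.5]
S [ 90   9 146] [507.1   0.8   9.4]
M [ 90  10 147] [528.6 136.1   9.8]
tab [ 35  27 122] [ 410.  -244.1   -0.7]
mast [120   7  35] [670.5 -55.8  28. ]
anvil [78 15 87] [ 539.9 -339.6   62. ]
base [ 12  25 134] [ 521.  -301.3   25.1]
rackfloor [ 30   9 136] [443.1 329.9  25.8]Traceback (most recent call last):
  File "<stdin>", line 6, in <module>
  File "h.py", line 21, in rect
    if ctr is None: c=[max(c,key=cv2.contourArea)]
                       ~~~^^^^^^^^^^^^^^^^^^^^^^^
ValueError: max() iterable argument is empty
```

```bash
cat > m.py <<'E'
from h import *
d=grab('top'); hsv=cv2.cvtColor(d['color'],cv2.COLOR_RGB2HSV); H,S,V=[hsv[...,i].astype(int) for i in range(3)]
C=cloud(d)
B=d['color'][...,2].astype(int)-d['color'][...,0]
pl=(B>-8)&(V>100)
E
python3 - <<'E'
from m import *
for n,w in dict(L=(302,185,330,248),M=(218,185,246,240),S=(258,192,288,245)).items(): print(n,rect(d,cv2.morphologyEx(win(pl,*w).astype(np.uint8),cv2.MORPH_CLOSE,np.ones((7,7))),10))
print('cradle z6',rect(d,win((H<20)&(S>110),262,150,325,185),10))
print('master',rect(d,win((V<75),272,155,318,180),30))
save(d,'t_comp.png',(345,145,440,245),6)
save(d,'t_rack.png',(140,165,200,250),6)
m=np.zeros_like(V); 
z=C[...,2]
for n,w,lo,hi,zz in(('base',(350,150,420,245),17,32,25),('anvil',(350,150,420,245),50,66,55),('box',(390,190,440,240),15,42,None)):
    q=win((z>lo)&(z<hi)&(d['depth']>0),*w); 
    print(n,np.median(C[q][:,2]),rect(d,q,np.median(C[q][:,2])))
q=win((z>4)&(z<40),140,165,200,250); print('rack',rect(d,q,14))
E
```

```text
L [ 5.16623e+02 -1.34220e+02  1.52209e+02  5.14040e+01 -5.00000e-03]
M [5.28869e+02 1.35684e+02 1.30971e+02 5.38780e+01 4.50000e-02]
S [ 5.09614e+02  2.56100e+00  1.12715e+02  5.25230e+01 -6.50000e-02]
cradle z6 [674.295 -57.527 138.234  58.663  -1.522]
master [673.444 -57.302 131.919  45.696  -1.562]
base 25.174518597526458 [ 5.76968e+02 -3.71493e+02  2.06472e+02  1.81152e+02  8.00000e-03]
anvil 54.78992556147659 [ 5.66348e+02 -3.41333e+02  1.27911e+02  3.41340e+01  6.20000e-02]
box 25.559579192819456 [ 5.30407e+02 -4.22776e+02  1.16311e+02  1.08592e+02 -2.60000e-02]
rack [5.22950e+02 3.32442e+02 1.92307e+02 9.28690e+01 7.40000e-02]
```

View pics/t_comp.png

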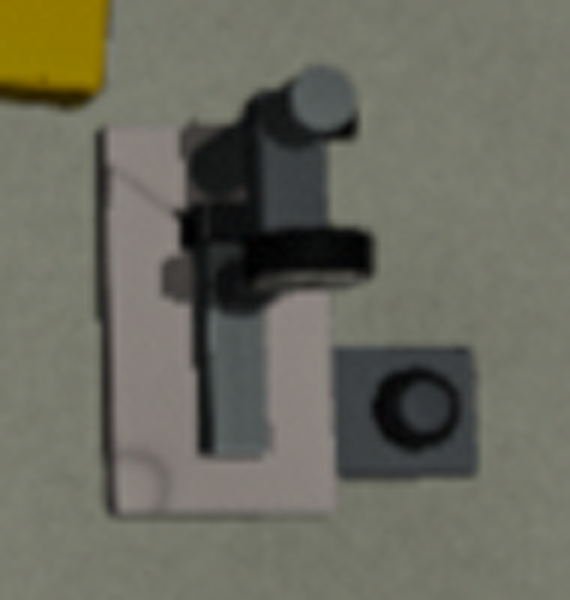

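View pics/t_rack.png

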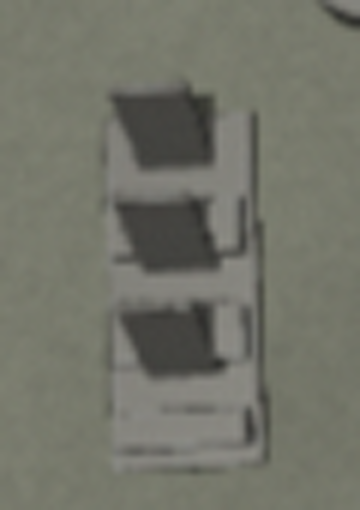

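```bash
python3 - <<'E'
from m import *
f=lambda pts,z,o:onz(d,np.array(pts)/6+np.array(o)-0.4,z)[:,:2].round(1)
o=(345,145)
b=f([(115,517),(336,513),(103,130),(328,150)],25,o); print('base BL BR TL',b.tolist(), 'yaw left',np.arctan2(*(b[2]-b[0])[::-1]), 'front',np.arctan2(*(b[1]-b[0])[::-1])+np.pi/2)
a=f([(213,455),(269,453),(210,320),(265,310)],55,o); print('anvil',a.tolist(),'front mid',a[:2].mean(0))
print('button',f([(428,404)],47,o), 'box corners z?',f([(335,350),(470,348),(477,475),(340,478)],25,o).tolist())
o=(140,165)
for z in(0,12,30): print('rack',z,f([(113,468),(264,463),(107,115),(253,110)],z,o).tolist())
# rack height profile: columns v at mid u
for u in (165,181):
  print([(v,)+tuple(C[v,u].round().astype(int)) for v in range(182,246,2)])
E
```

```text
base BL BR TL [[470.7, -283.7], [473.7, -400.8], [678.6, -281.3], [668.7, -402.2]] yaw left 0.011543498783846223 front 0.02561352620478119
anvil [[501.6, -328.4], [502.9, -357.6], [572.3, -328.5], [577.8, -357.4]] front mid [ 502.25 -343.  ]
button [[ 529.9 -443.9]] box corners z? [[560.5, -402.8], [562.1, -474.9], [494.4, -476.3], [492.2, -403.5]]
rack 0 [[429.0, 371.4], [432.3, 290.7], [620.0, 381.0], [623.4, 301.8]]
rack 12 [[428.7, 368.8], [431.9, 288.8], [618.2, 378.4], [621.5, 299.8]]
rack 30 [[428.2, 365.0], [431.4, 285.9], [615.4, 374.4], [618.7, 296.8]]
[(182, np.int64(613), np.int64(339), np.int64(85)), (184, np.int64(609), np.int64(343), np.int64(66)), (186, np.int64(604), np.int64(345), np.int64(57)), (188, np.int64(599), np.int64(346), np.int64(48)), (190, np.int64(595), np.int64(349), np.int64(35)), (192, np.int64(590), np.int64(351), np.int64(23)), (194, np.int64(586), np.int64(354), np.int64(8)), (196, np.int64(579), np.int64(353), np.int64(10)), (198, np.int64(562), np.int64(336), np.int64(93)), (200, np.int64(556), np.int64(337), np.int64(89)), (202, np.int64(552), 
[... 2025 characters left out ...]
t64(508), np.int64(299), np.int64(16)), (220, np.int64(501), np.int64(298), np.int64(17)), (222, np.int64(494), np.int64(297), np.int64(20)), (224, np.int64(488), np.int64(297), np.int64(20)), (226, np.int64(482), np.int64(299), np.int64(10)), (228, np.int64(476), np.int64(298), np.int64(16)), (230, np.int64(470), np.int64(299), np.int64(8)), (232, np.int64(463), np.int64(298), np.int64(14)), (234, np.int64(456), np.int64(295), np.int64(28)), (236, np.int64(450), np.int64(296), np.int64(21)), (238, np.int64(443), np.int64(295), np.int64(29)), (240, np.int64(437), np.int64(296), np.int64(17)), (242, np.int64(431), np.int64(297), np.int64(11)), (244, np.int64(425), np.int64(298), np.int64(3))]
```

The comparator crop shows the base front edge at (115–336,515), the anvil front end at (213–268,454) and the button at (428,404). The rack crop shows its corners at (113,468), (264,463), (107,115) and (253,110). I'm moving above the master now.

drive_tool([
  {"wz": 0.188},
  {"wz": 0.188},
  {"wz": 0.188},
  {"wz": 0.188},
  {"wz": 0.188},
  {"wz": 0.187},
], claw=70)

```text
validation failed for argument at $.st...
```

drive_tool([
  {"x": 50,"y": -34},
  {"x": 50,"y": -34},
  {"x": 50,"y": -34},
  {"x": 50,"y": -34},
  {"x": 50,"y": -34},
  {"x": 50,"y": -34},
  {"x": 50,"y": -34},
  {"x": 50,"y": -34},
  {"x": 50,"y": -34},
  {"x": 50,"y": -34},
])

```text
validation failed for argument at $.st...
```

drive_tool([
  {"x": 49,"y": -33,"z": 20},
  {"x": 49,"y": -33,"z": 20},
  {"z": 40},
  {"z": 40},
  {},
])

```text
validation failed for argument at $.st...
```

```bash
python3 - <<'E'
from h import *
s=bot.get_state(); print(s['time'],s['qpos'].round(4),s['eef_pos'].round(1),s['ee_rot'].round(3).tolist(),s['ft_force'].round(1))
E
```

```text
0.25 [ 1.4066e+00  3.8510e-01  7.3000e-03 -2.0000e-04 -1.1940e+00 -2.5860e-01] [256.4 569.9 404.2] [[0.912, -0.41, -0.0], [-0.41, -0.912, -0.001], [0.0, 0.001, -1.0]] [-0.  -1.2  0.5]
```

drive_tool([
  {"x": 0,"y": 0,"z": 0,"wx": 0,"wy": 0,"wz": 0.188},
  {"x": 0,"y": 0,"z": 0,"wx": 0,"wy": 0,"wz": 0.188},
  {"x": 0,"y": 0,"z": 0,"wx": 0,"wy": 0,"wz": 0.188},
  {"x": 0,"y": 0,"z": 0,"wx": 0,"wy": 0,"wz": 0.188},
  {"x": 0,"y": 0,"z": 0,"wx": 0,"wy": 0,"wz": 0.188},
  {"x": 0,"y": 0,"z": 0,"wx": 0,"wy": 0,"wz": 0.187},
], claw=70)

```text
time: 1.0
eef_pos: [256.4, 569.9, 404.5]
ee_rot: [[0.017, -1.0, -0.0], [-1.0, -0.017, -0.0], [0.0, 0.0, -1.0]]
ft_force: [-0.2, -0.6, -0.1]
opening: 69.8
grip_force: 0.0
```

drive_tool([
  {"x": 50,"y": -34,"z": 0,"wx": 0,"wy": 0,"wz": 0},
  {"x": 50,"y": -34,"z": 0,"wx": 0,"wy": 0,"wz": 0},
  {"x": 50,"y": -34,"z": 0,"wx": 0,"wy": 0,"wz": 0},
  {"x": 50,"y": -34,"z": 0,"wx": 0,"wy": 0,"wz": 0},
  {"x": 50,"y": -34,"z": 0,"wx": 0,"wy": 0,"wz": 0},
  {"x": 50,"y": -34,"z": 0,"wx": 0,"wy": 0,"wz": 0},
  {"x": 50,"y": -34,"z": 0,"wx": 0,"wy": 0,"wz": 0},
  {"x": 50,"y": -34,"z": 0,"wx": 0,"wy": 0,"wz": 0},
  {"x": 50,"y": -34,"z": 0,"wx": 0,"wy": 0,"wz": 0},
  {"x": 50,"y": -34,"z": 0,"wx": 0,"wy": 0,"wz": 0},
])

```text
time: 2.25
eef_pos: [609.0, 76.3, 404.8]
ee_rot: [[0.024, -1.0, 0.0], [-1.0, -0.024, 0.0], [-0.0, -0.0, -1.0]]
ft_force: [0.2, 0.7, 0.2]
opening: 70.4
grip_force: 0.0
```

drive_tool([
  {"x": 49,"y": -33,"z": 20,"wx": 0,"wy": 0,"wz": 0},
  {"x": 49,"y": -33,"z": 20,"wx": 0,"wy": 0,"wz": 0},
  {"x": 0,"y": 0,"z": 40,"wx": 0,"wy": 0,"wz": 0},
  {"x": 0,"y": 0,"z": 40,"wx": 0,"wy": 0,"wz": 0},
  {"x": 0,"y": 0,"z": 0,"wx": 0,"wy": 0,"wz": 0},
])

```text
time: 2.88
eef_pos: [675.3, -18.8, 280.6]
ee_rot: [[0.023, -1.0, -0.009], [-1.0, -0.023, -0.001], [0.001, 0.009, -1.0]]
ft_force: [0.8, 1.3, 0.6]
opening: 70.1
grip_force: 0.0
```

```bash
python3 - <<'E'
from m import *
s=bot.get_state(); print(s['time'],s['qpos'].round(4).tolist(),s['eef_pos'].round(1),s['ee_rot'].round(3).tolist(),s['ft_force'].round(1))
save(d,'t1.png',(240,120,360,210),5)
e=grab('scene'); save(e,'s1.png',(140,170,260,260),5)
E
```

```text
2.925 [0.2113, 0.5673, -0.0066, 0.0006, -0.9998, -0.1878] [676.4 -18.4 283.8] [[0.024, -1.0, -0.003], [-1.0, -0.024, -0.001], [0.001, 0.003, -1.0]] [ 0.1 -0.2  1.3]
```

View pics/s1.png

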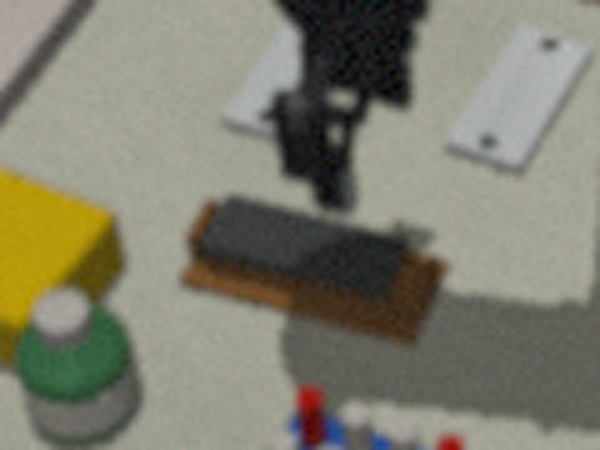

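The scene crop shows the master bar in the cradle with corners at roughly (232,197), (415,238), (385,297) and (197,255). The gripper is above its left end.

```bash
python3 - <<'E'
from h import *
e=grab('scene')
p=onz(e,np.array([(232,197),(415,238),(385,297),(200,247)])/5+np.array((140,170))-.4,30)[:,:2]
print(p.round(1).tolist(),p.mean(0))
p=onz(e,np.array([(445,262),(415,342),(180,283)])/5+np.array((140,170))-.4,6)[:,:2];print(p.round(1).tolist())
E
```

```text
[[662.7, -113.8], [654.0, -5.6], [697.6, -4.6], [701.4, -113.9]] [678.93338467 -59.47209314]
[[646.4, 8.4], [703.5, 14.3], [712.0, -124.1]]
```

drive_tool([
  {"x": 2,"y": 0,"z": 40,"wx": 0,"wy": 0,"wz": -0.03},
  {"x": 0,"y": 0,"z": 30,"wx": 0,"wy": 0,"wz": 0},
  {"x": 0,"y": 0,"z": 20,"wx": 0,"wy": 0,"wz": 0},
  {"x": 0,"y": 0,"z": 10,"wx": 0,"wy": 0,"wz": 0},
  {"x": 0,"y": 0,"z": 0,"wx": 0,"wy": 0,"wz": 0},
  {"x": 0,"y": 0,"z": 0,"wx": 0,"wy": 0,"wz": 0},
])

```text
time: 3.78
eef_pos: [677.0, -20.1, 186.5]
ee_rot: [[0.054, -0.999, 0.003], [-0.999, -0.054, 0.0], [-0.0, -0.003, -1.0]]
ft_force: [-0.1, -0.6, -0.5]
opening: 69.8
grip_force: 0.0
```

drive_tool([
  {"x": 0,"y": 0,"z": 0,"wx": 0,"wy": 0,"wz": 0},
  {"x": 0,"y": 0,"z": 0,"wx": 0,"wy": 0,"wz": 0},
  {"x": 0,"y": 0,"z": 0,"wx": 0,"wy": 0,"wz": 0},
  {"x": 0,"y": 0,"z": 0,"wx": 0,"wy": 0,"wz": 0},
  {"x": 0,"y": 0,"z": 0,"wx": 0,"wy": 0,"wz": 0},
  {"x": 0,"y": 0,"z": 0,"wx": 0,"wy": 0,"wz": 0},
], claw=30, force=80)

```text
time: 4.53
eef_pos: [676.6, -20.3, 186.1]
ee_rot: [[0.054, -0.999, 0.001], [-0.999, -0.054, -0.0], [0.0, -0.001, -1.0]]
ft_force: [-1.3, 1.5, 6.3]
opening: 38.1
grip_force: 80.6
```

drive_tool([
  {"x": 0,"y": 0,"z": -30,"wx": 0,"wy": 0,"wz": 0},
  {"x": 0,"y": 0,"z": -45,"wx": 0,"wy": 0,"wz": 0},
  {"x": 0,"y": 0,"z": -45,"wx": 0,"wy": 0,"wz": -0.17},
  {"x": 0,"y": 0,"z": 0,"wx": 0,"wy": 0,"wz": -0.17},
  {"x": 0,"y": 0,"z": 0,"wx": 0,"wy": 0,"wz": -0.17},
  {"x": 0,"y": 0,"z": 0,"wx": 0,"wy": 0,"wz": -0.17},
  {"x": 0,"y": 0,"z": 0,"wx": 0,"wy": 0,"wz": -0.17},
  {"x": 0,"y": 0,"z": 0,"wx": 0,"wy": 0,"wz": -0.17},
  {"x": 0,"y": 0,"z": 0,"wx": 0,"wy": 0,"wz": -0.17},
  {"x": 0,"y": 0,"z": 0,"wx": 0,"wy": 0,"wz": -0.17},
])

```text
time: 5.78
eef_pos: [675.8, -20.4, 302.9]
ee_rot: [[0.988, -0.152, -0.003], [-0.152, -0.988, 0.0], [-0.003, 0.0, -1.0]]
ft_force: [0.3, -0.6, -4.1]
opening: 37.8
grip_force: 80.8
```

drive_tool([
  {"x": 0,"y": 0,"z": 0,"wx": 0,"wy": 0,"wz": -0.17},
  {"x": -32,"y": 46,"z": 0,"wx": 0,"wy": 0,"wz": 0},
  {"x": -32,"y": 46,"z": 0,"wx": 0,"wy": 0,"wz": 0},
  {"x": -32,"y": 46,"z": 0,"wx": 0,"wy": 0,"wz": 0},
  {"x": -32,"y": 46,"z": 0,"wx": 0,"wy": 0,"wz": 0},
  {"x": -32,"y": 46,"z": 0,"wx": 0,"wy": 0,"wz": 0},
  {"x": -32,"y": 46,"z": 0,"wx": 0,"wy": 0,"wz": 0},
  {"x": -32,"y": 46,"z": 0,"wx": 0,"wy": 0,"wz": 0},
  {"x": 0,"y": 0,"z": 0,"wx": 0,"wy": 0,"wz": 0},
])

```text
time: 6.9
eef_pos: [453.6, -347.5, 303.4]
ee_rot: [[1.0, 0.007, -0.003], [0.007, -1.0, 0.002], [-0.003, -0.002, -1.0]]
ft_force: [0.7, 0.4, -2.9]
opening: 38.1
grip_force: 83.2
```

```bash
python3 - <<'E'
from m import *
s=bot.get_state(); print(s['time'],s['qpos'].round(4).tolist(),s['eef_pos'].round(1),s['ee_rot'].round(3).tolist(),s['ft_force'].round(1))
e=grab('scene'); save(e,'s2.png',(70,110,220,222),5)
E
```

```text
6.95 [-0.3678, 0.388, -0.2629, -0.0008, -0.9225, 1.9478] [ 454.8 -346.4  303.5] [[1.0, 0.009, -0.002], [0.009, -1.0, 0.002], [-0.002, -0.002, -1.0]] [ 0.7 -0.1 -2.8]
```

View pics/s2.png

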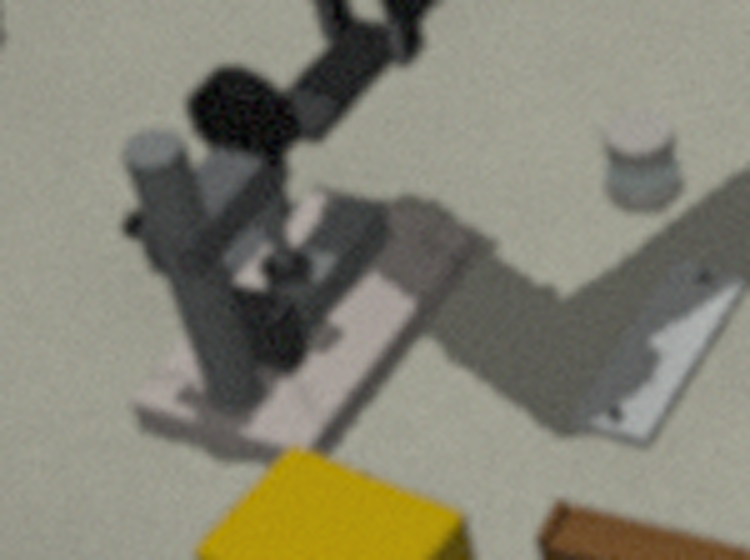

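The scene crop shows the bar held level in front of the dial. The anvil's front corners are at about (330,192) and (388,208), and the post top is at (155,150).

```bash
python3 - <<'E'
from h import *
e=grab('scene')
f=lambda q,z:onz(e,np.array(q)/5+np.array((70,110))-.4,z)[:,:2].round(1).tolist()
print('anvil',f([(330,192),(388,208)],55),'base right-front',f([(493,238),(310,452),(135,405)],25),'bottle post',f([(155,152)],190))
E
```

```text
anvil [[508.3, -365.8], [508.8, -323.7]] base right-front [[482.3, -268.6], [683.4, -278.4], [687.3, -394.5]] bottle post [[640.0, -361.9]]
```

drive_tool([
  {"x": -3,"y": -4,"z": 40,"wx": 0,"wy": 0,"wz": 0},
  {"x": 0,"y": 0,"z": 30,"wx": 0,"wy": 0,"wz": 0},
  {"x": 0,"y": 0,"z": 0,"wx": 0,"wy": 0,"wz": 0},
  {"x": 0,"y": 0,"z": 0,"wx": 0,"wy": 0,"wz": 0},
])

```text
time: 7.55
eef_pos: [454.7, -340.9, 235.8]
ee_rot: [[1.0, 0.015, 0.002], [0.015, -1.0, -0.001], [0.002, 0.001, -1.0]]
ft_force: [-0.3, -0.5, -2.9]
opening: 37.9
grip_force: 83.2
```

drive_tool([
  {"x": 0,"y": 1,"z": 12,"wx": 0,"wy": 0,"wz": 0},
  {"x": 0,"y": 0,"z": 0,"wx": 0,"wy": 0,"wz": 0},
  {"x": 15,"y": 0,"z": 0,"wx": 0,"wy": 0,"wz": 0},
  {"x": 15,"y": 0,"z": 0,"wx": 0,"wy": 0,"wz": 0},
  {"x": 15,"y": 0,"z": 0,"wx": 0,"wy": 0,"wz": 0},
  {"x": 10,"y": 0,"z": 0,"wx": 0,"wy": 0,"wz": 0},
  {"x": 0,"y": 0,"z": 0,"wx": 0,"wy": 0,"wz": 0},
])

```text
time: 8.43
eef_pos: [509.9, -341.4, 222.6]
ee_rot: [[1.0, 0.014, 0.002], [0.014, -1.0, -0.001], [0.002, 0.001, -1.0]]
ft_force: [1.4, 0.2, -4.8]
opening: 38.1
grip_force: 83.0
```

drive_tool([
  {"x": 4,"y": 0,"z": 0,"wx": 0,"wy": 0,"wz": 0},
  {"x": 0,"y": 0,"z": 0,"wx": 0,"wy": 0,"wz": 0},
])

```text
time: 8.68
eef_pos: [512.4, -341.3, 222.6]
ee_rot: [[1.0, 0.013, -0.0], [0.013, -1.0, 0.0], [-0.0, -0.0, -1.0]]
ft_force: [0.3, 0.3, -5.9]
opening: 38.4
grip_force: 83.0
```

drive_tool([
  {"x": 4,"y": 0,"z": 0,"wx": 0,"wy": 0,"wz": 0},
  {"x": 0,"y": 0,"z": 0,"wx": 0,"wy": 0,"wz": 0},
])

```text
time: 8.93
eef_pos: [516.2, -341.4, 222.5]
ee_rot: [[1.0, 0.012, -0.001], [0.012, -1.0, 0.0], [-0.001, -0.0, -1.0]]
ft_force: [-1.9, 0.5, -5.6]
opening: 38.7
grip_force: 55.5
```

drive_tool([
  {"x": 0,"y": 0,"z": 0,"wx": 0,"wy": 0,"wz": 0},
  {"x": 0,"y": 0,"z": 0,"wx": 0,"wy": 0,"wz": 0},
  {"x": 4,"y": 0,"z": 0,"wx": 0,"wy": 0,"wz": 0},
  {"x": 0,"y": 0,"z": 0,"wx": 0,"wy": 0,"wz": 0},
])

```text
time: 9.43
eef_pos: [517.7, -341.5, 221.8]
ee_rot: [[1.0, 0.011, -0.009], [0.011, -1.0, 0.003], [-0.009, -0.003, -1.0]]
ft_force: [-10.3, -0.7, -3.7]
opening: 38.2
grip_force: 84.5
```

drive_tool([
  {"x": 4,"y": 0,"z": 0,"wx": 0,"wy": 0,"wz": 0},
  {"x": 0,"y": 0,"z": 0,"wx": 0,"wy": 0,"wz": 0},
])

```text
time: 9.68
eef_pos: [519.1, -341.7, 221.3]
ee_rot: [[1.0, 0.01, -0.018], [0.01, -1.0, 0.005], [-0.017, -0.005, -1.0]]
ft_force: [-17.0, -1.6, -0.0]
opening: 38.2
grip_force: 84.8
```

drive_tool([
  {"x": 0,"y": 0,"z": 1,"wx": 0,"wy": 0,"wz": 0},
  {"x": 0,"y": 0,"z": 0,"wx": 0,"wy": 0,"wz": 0},
  {"x": 0,"y": 0,"z": 0,"wx": 0,"wy": 0,"wz": 0},
])

```text
time: 10.05
eef_pos: [519.0, -341.7, 221.2]
ee_rot: [[1.0, 0.01, -0.017], [0.01, -1.0, 0.005], [-0.017, -0.005, -1.0]]
ft_force: [-17.7, -1.3, 3.8]
opening: 38.0
grip_force: 85.2
```

drive_tool([
  {"x": 0,"y": 0,"z": 0,"wx": 0,"wy": 0,"wz": 0},
  {"x": 0,"y": 0,"z": 0,"wx": 0,"wy": 0,"wz": 0},
  {"x": 0,"y": 0,"z": 0,"wx": 0,"wy": 0,"wz": 0},
  {"x": -20,"y": 0,"z": -40,"wx": 0,"wy": 0,"wz": 0},
  {"x": -30,"y": 0,"z": -50,"wx": 0,"wy": 0,"wz": 0},
  {"x": -40,"y": 0,"z": 0,"wx": 0,"wy": 0,"wz": 0},
  {"x": 0,"y": 0,"z": 0,"wx": 0,"wy": 0,"wz": 0},
], claw=65)

```text
time: 10.92
eef_pos: [432.8, -342.2, 313.2]
ee_rot: [[1.0, 0.012, 0.002], [0.012, -1.0, -0.0], [0.002, 0.001, -1.0]]
ft_force: [0.3, -0.3, -0.9]
opening: 64.8
grip_force: 0.0
```

```bash
python3 - <<'E'
from m import *
s=bot.get_state(); print(s['time'],s['qpos'].round(4).tolist(),s['eef_pos'].round(1),s['ft_force'].round(1))
e=grab('scene'); a=e['color'][115:205,80:190]; b=d['color'][150:240,345:445]
f=lambda x:cv2.resize(x[:,:,::-1],(400,360),interpolation=cv2.INTER_CUBIC)
cv2.imwrite('pics/c3.png',np.hstack([f(a),f(b)]))
E
```

```text
10.975 [-0.3746, 0.348, -0.2998, 0.0001, -0.9203, 1.9578] [ 434.1 -342.4  312.8] [-0.1 -0.   0.4]
```

View pics/c3.png

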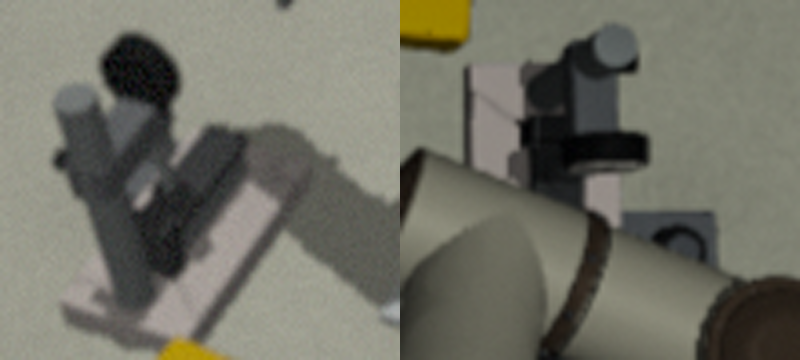

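The bar lies on the anvil with its front end at about (212,125)–(247,140) in the left half of the picture. I'll check the distance.

```bash
python3 - <<'E'
from h import *
e=grab('scene')
print(onz(e,[(80+212/3.636,115+125/4),(80+247/3.636,115+140/4)],65).round(1))
E
```

```text
[[ 507.4 -354.3   65. ]
 [ 512.4 -316.9   65. ]]
```

drive_tool([
  {"x": 33,"y": 34,"z": 0,"wx": 0,"wy": 0,"wz": 0},
  {"x": 33,"y": 34,"z": 0,"wx": 0,"wy": 0,"wz": 0},
  {"x": 30,"y": 33,"z": 20,"wx": 0,"wy": 0,"wz": 0},
  {"x": 0,"y": 0,"z": 40,"wx": 0,"wy": 0,"wz": 0},
  {"x": 0,"y": 0,"z": 10,"wx": 0,"wy": 0,"wz": 0},
  {"x": 0,"y": 0,"z": 0,"wx": 0,"wy": 0,"wz": 0},
], claw=0)

```text
time: 11.82
eef_pos: [532.2, -442.0, 241.0]
ee_rot: [[1.0, 0.014, -0.002], [0.014, -1.0, 0.0], [-0.002, -0.0, -1.0]]
ft_force: [0.9, 0.2, 0.8]
opening: 0.1
grip_force: 0.0
```

drive_tool([
  {"x": -1,"y": 1,"z": 15,"wx": 0,"wy": 0,"wz": 0},
  {"x": 0,"y": 0,"z": 6,"wx": 0,"wy": 0,"wz": 0},
  {"x": 0,"y": 0,"z": 4,"wx": 0,"wy": 0,"wz": 0},
  {"x": 0,"y": 0,"z": 2,"wx": 0,"wy": 0,"wz": 0},
  {"x": 0,"y": 0,"z": 0,"wx": 0,"wy": 0,"wz": 0},
])

```text
time: 12.45
eef_pos: [530.7, -443.1, 215.4]
ee_rot: [[1.0, 0.013, -0.0], [0.013, -1.0, 0.0], [-0.0, -0.0, -1.0]]
ft_force: [-1.9, 1.6, 3.5]
opening: -0.2
grip_force: 2.2
```

drive_tool([
  {"x": 0,"y": 0,"z": 2,"wx": 0,"wy": 0,"wz": 0},
  {"x": 0,"y": 0,"z": 1.5,"wx": 0,"wy": 0,"wz": 0},
  {"x": 0,"y": 0,"z": 0,"wx": 0,"wy": 0,"wz": 0},
  {"x": 0,"y": 0,"z": 0,"wx": 0,"wy": 0,"wz": 0},
])

```text
time: 12.95
eef_pos: [530.8, -443.1, 214.4]
ee_rot: [[1.0, 0.014, 0.0], [0.014, -1.0, -0.001], [0.0, 0.001, -1.0]]
ft_force: [-4.5, 5.3, 14.5]
opening: -0.1
grip_force: 7.2
```

drive_tool([
  {"x": 0,"y": 0,"z": -40,"wx": 0,"wy": 0,"wz": 0},
  {"x": -20,"y": 0,"z": -50,"wx": 0,"wy": 0,"wz": 0},
  {"x": -20,"y": -50,"z": 0,"wx": 0,"wy": 0,"wz": 0},
  {"x": 0,"y": -50,"z": 0,"wx": 0,"wy": 0,"wz": 0},
  {"x": 12,"y": 0,"z": 40,"wx": 0,"wy": 0,"wz": 0},
  {"x": 14,"y": 0,"z": 35,"wx": 0,"wy": 0,"wz": 0},
  {"x": 0,"y": 0,"z": 7,"wx": 0,"wy": 0,"wz": 0},
  {"x": 0,"y": 0,"z": 0,"wx": 0,"wy": 0,"wz": 0},
], claw=65)

```text
time: 13.95
eef_pos: [515.4, -343.7, 219.1]
ee_rot: [[1.0, 0.013, -0.0], [0.013, -1.0, -0.0], [-0.0, 0.0, -1.0]]
ft_force: [-0.4, -0.0, -0.2]
opening: 64.9
grip_force: 0.0
```

drive_tool([
  {"x": 0,"y": 0,"z": 0,"wx": 0,"wy": 0,"wz": 0},
  {"x": 0,"y": 0,"z": 0,"wx": 0,"wy": 0,"wz": 0},
  {"x": 0,"y": 0,"z": 0,"wx": 0,"wy": 0,"wz": 0},
  {"x": 0,"y": 0,"z": 0,"wx": 0,"wy": 0,"wz": 0},
  {"x": 0,"y": 0,"z": 0,"wx": 0,"wy": 0,"wz": 0},
], claw=30)

```text
time: 14.58
eef_pos: [515.4, -343.5, 221.3]
ee_rot: [[1.0, 0.013, 0.002], [0.013, -1.0, -0.001], [0.002, 0.001, -1.0]]
ft_force: [-1.9, 2.1, 6.2]
opening: 37.7
grip_force: 81.0
```

drive_tool([
  {"x": 0,"y": 0,"z": -1.5,"wx": 0,"wy": 0,"wz": 0},
  {"x": -20,"y": 0,"z": 0,"wx": 0,"wy": 0,"wz": 0},
  {"x": -20,"y": 0,"z": 0,"wx": 0,"wy": 0,"wz": 0},
  {"x": -20,"y": 0,"z": 0,"wx": 0,"wy": 0,"wz": 0},
  {"x": 0,"y": 0,"z": -40,"wx": 0,"wy": 0,"wz": 0},
  {"x": 0,"y": 0,"z": -40,"wx": 0,"wy": 0,"wz": 0},
  {"x": 0,"y": 0,"z": 0,"wx": 0,"wy": 0,"wz": 0},
])

```text
time: 15.45
eef_pos: [456.0, -344.6, 303.7]
ee_rot: [[1.0, 0.013, 0.007], [0.013, -1.0, -0.003], [0.007, 0.003, -1.0]]
ft_force: [0.7, 0.1, -3.5]
opening: 38.0
grip_force: 81.5
```

drive_tool([
  {"x": 32,"y": -46,"z": 0,"wx": 0,"wy": 0,"wz": 0},
  {"x": 32,"y": -46,"z": 0,"wx": 0,"wy": 0,"wz": 0},
  {"x": 32,"y": -46,"z": 0,"wx": 0,"wy": 0,"wz": 0},
  {"x": 32,"y": -46,"z": 0,"wx": 0,"wy": 0,"wz": 0},
  {"x": 32,"y": -46,"z": 0,"wx": 0,"wy": 0,"wz": 0},
  {"x": 32,"y": -46,"z": 0,"wx": 0,"wy": 0,"wz": 0},
  {"x": 32,"y": -46,"z": 0,"wx": 0,"wy": 0,"wz": 0},
])

```text
time: 16.32
eef_pos: [675.5, -17.8, 297.8]
ee_rot: [[1.0, 0.012, -0.005], [0.012, -1.0, 0.0], [-0.005, -0.0, -1.0]]
ft_force: [1.2, -1.2, -2.9]
opening: 37.9
grip_force: 81.5
```

drive_tool([
  {"x": 0,"y": 0,"z": 0,"wx": 0,"wy": 0,"wz": 0.17},
  {"x": 0,"y": 0,"z": 0,"wx": 0,"wy": 0,"wz": 0.17},
  {"x": 0,"y": 0,"z": 0,"wx": 0,"wy": 0,"wz": 0.17},
  {"x": 0,"y": 0,"z": 0,"wx": 0,"wy": 0,"wz": 0.17},
  {"x": 0,"y": 0,"z": 0,"wx": 0,"wy": 0,"wz": 0.17},
  {"x": 0,"y": 0,"z": 0,"wx": 0,"wy": 0,"wz": 0.17},
  {"x": 0,"y": 0,"z": 0,"wx": 0,"wy": 0,"wz": 0.17},
  {"x": 0,"y": 0,"z": 0,"wx": 0,"wy": 0,"wz": 0.17},
  {"x": 0,"y": 0,"z": 0,"wx": 0,"wy": 0,"wz": 0.17},
  {"x": 0,"y": 0,"z": 0,"wx": 0,"wy": 0,"wz": 0},
])

```text
time: 17.58
eef_pos: [674.8, -19.4, 298.1]
ee_rot: [[0.055, -0.999, -0.004], [-0.999, -0.055, 0.0], [-0.0, 0.004, -1.0]]
ft_force: [-0.5, 0.6, -3.4]
opening: 38.2
grip_force: 81.7
```

```bash
python3 - <<'E'
from m import *
s=bot.get_state(); print(s['time'],s['qpos'].round(4).tolist(),s['eef_pos'].round(1),s['ee_rot'].round(3).tolist(),s['ft_force'].round(1),s['opening'])
e=grab('scene'); save(e,'s3.png',(140,150,260,250),5)
E
```

```text
17.625 [0.21, 0.5514, 0.006, -0.0009, -1.0286, -0.1538] [675.  -19.4 298.5] [[0.056, -0.998, -0.003], [-0.998, -0.056, 0.0], [-0.0, 0.003, -1.0]] [-0.   0.1 -4.2] 38.37968352784393
```

View pics/s3.png

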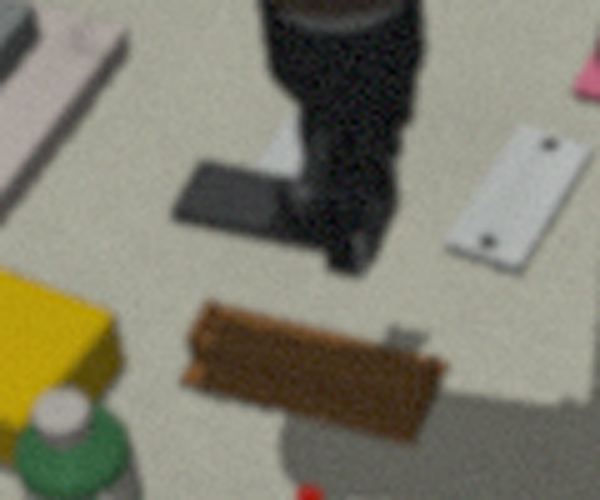

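The bar is held level above the empty cradle. Its far end shows corners at (205,163) and (175,213), and the cradle ends are at (205,305) and (440,370).

```bash
python3 - <<'E'
from h import *
e=grab('scene')
f=lambda q,z:onz(e,np.array(q)/5+np.array((140,150))-.4,z)[:,:2].round(1).tolist()
print('bar end',f([(205,163),(175,213)],142.5)); print('lips ends top', f([(210,302),(440,364),(192,338)],27)); print('board',f([(183,383),(415,442),(445,362)],6))
E
```

```text
bar end [[667.4, -113.2], [704.7, -111.0]]
lips ends top [[668.2, -125.2], [664.0, 13.4], [695.2, -122.5]]
board [[711.4, -122.6], [703.5, 14.3], [646.4, 8.4]]
```

drive_tool([
  {"x": -1,"y": -1,"z": 40,"wx": 0,"wy": 0,"wz": 0},
  {"x": 0,"y": 0,"z": 40,"wx": 0,"wy": 0,"wz": 0},
  {"x": 0,"y": 0,"z": 20,"wx": 0,"wy": 0,"wz": 0},
  {"x": 0,"y": 0,"z": 10,"wx": 0,"wy": 0,"wz": 0},
  {"x": 0,"y": 0,"z": 0,"wx": 0,"wy": 0,"wz": 0},
  {"x": 0,"y": 0,"z": 0,"wx": 0,"wy": 0,"wz": 0},
])

```text
time: 18.48
eef_pos: [676.9, -18.2, 192.1]
ee_rot: [[0.054, -0.999, 0.003], [-0.999, -0.054, 0.0], [-0.0, -0.003, -1.0]]
ft_force: [0.1, -0.8, -4.3]
opening: 37.8
grip_force: 81.6
```

drive_tool([
  {"x": 0,"y": 0,"z": 4.5,"wx": 0,"wy": 0,"wz": 0},
  {"x": 0,"y": 0,"z": 0,"wx": 0,"wy": 0,"wz": 0},
  {"x": 0,"y": 0,"z": 0,"wx": 0,"wy": 0,"wz": 0},
])

```text
time: 18.85
eef_pos: [676.5, -18.2, 186.8]
ee_rot: [[0.054, -0.999, 0.001], [-0.999, -0.054, 0.0], [-0.0, -0.001, -1.0]]
ft_force: [0.7, -0.4, -2.5]
opening: 37.9
grip_force: 81.8
```

drive_tool([
  {"x": 0,"y": 0,"z": 0,"wx": 0,"wy": 0,"wz": 0},
  {"x": 0,"y": 0,"z": 0,"wx": 0,"wy": 0,"wz": 0},
  {"x": 0,"y": 0,"z": 0,"wx": 0,"wy": 0,"wz": 0},
  {"x": 0,"y": 0,"z": -30,"wx": 0,"wy": 0,"wz": 0},
  {"x": 0,"y": 0,"z": -40,"wx": 0,"wy": 0,"wz": 0},
  {"x": 0,"y": 20,"z": -50,"wx": 0,"wy": 0,"wz": 0},
  {"x": 0,"y": 50,"z": 0,"wx": 0,"wy": 0,"wz": 0},
  {"x": 0,"y": 50,"z": 0,"wx": 0,"wy": 0,"wz": 0},
], claw=70)

```text
time: 19.85
eef_pos: [555.2, -24.8, 307.1]
ee_rot: [[0.053, -0.999, 0.002], [-0.999, -0.053, 0.001], [-0.0, -0.002, -1.0]]
ft_force: [-0.0, 0.3, -0.4]
opening: 69.8
grip_force: 0.0
```

```bash
python3 - <<'E'
from m import *
s=bot.get_state(); print(s['time'],s['qpos'].round(4).tolist(),s['eef_pos'].round(1),s['ee_rot'].round(3).tolist())
e=grab('scene'); a=e['color'][180:260,150:250]; b=d['color'][130:210,245:345]
f=lambda x:cv2.resize(x[:,:,::-1],(400,320),interpolation=cv2.INTER_CUBIC)
cv2.imwrite('pics/c4.png',np.hstack([f(a),f(b)]))
for n,w in dict(L=(302,185,330,248),M=(218,185,246,240),S=(258,192,288,245)).items():
    try: print(n,rect(d,cv2.morphologyEx(win(pl,*w).astype(np.uint8),cv2.MORPH_CLOSE,np.ones((7,7))),10))
    except Exception as x: print(n,x)
E
```

```text
19.9 [0.2476, 0.3521, -0.3141, -0.0034, -0.9129, -0.194] [548.1 -25.9 305.5] [[0.051, -0.999, -0.009], [-0.999, -0.051, 0.001], [-0.001, 0.009, -1.0]]
L [ 5.16594e+02 -1.34413e+02  1.52338e+02  5.11900e+01 -9.00000e-03]
M max() iterable argument is empty
S [4.95976e+02 3.99500e+00 8.68300e+01 5.13760e+01 2.00000e-03]
```

View pics/c4.png

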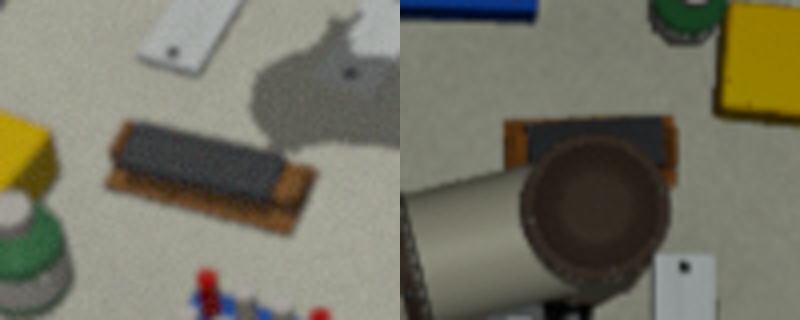

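The bar lies flat between the cradle lips, about 4 mm toward −y from centre, which is within tolerance. Next is plate L.

drive_tool([
  {"x": 0,"y": 0,"z": 0,"wx": 0,"wy": 0,"wz": -0.188},
  {"x": 0,"y": 0,"z": 0,"wx": 0,"wy": 0,"wz": -0.188},
  {"x": 0,"y": 0,"z": 0,"wx": 0,"wy": 0,"wz": -0.188},
  {"x": 0,"y": 0,"z": 0,"wx": 0,"wy": 0,"wz": -0.188},
  {"x": 0,"y": 0,"z": 0,"wx": 0,"wy": 0,"wz": -0.188},
  {"x": 0,"y": 0,"z": 0,"wx": 0,"wy": 0,"wz": -0.188},
  {"x": 0,"y": 0,"z": 0,"wx": 0,"wy": 0,"wz": -0.188},
  {"x": 0,"y": 0,"z": 0,"wx": 0,"wy": 0,"wz": -0.188},
], claw=75)

```text
time: 20.95
eef_pos: [557.1, -24.7, 306.5]
ee_rot: [[1.0, -0.011, 0.001], [-0.011, -1.0, -0.0], [0.001, 0.0, -1.0]]
ft_force: [-0.4, -0.1, 1.4]
opening: 75.4
grip_force: 0.0
```

drive_tool([
  {"x": -43,"y": 40,"z": 20,"wx": 0,"wy": 0,"wz": 0},
  {"x": -43,"y": 40,"z": 30,"wx": 0,"wy": 0,"wz": 0},
  {"x": 0,"y": 28,"z": 30,"wx": 0,"wy": 0,"wz": 0},
  {"x": 0,"y": 0,"z": 0,"wx": 0,"wy": 0,"wz": 0},
  {"x": 0,"y": 0,"z": 0,"wx": 0,"wy": 0,"wz": 0},
])

```text
time: 21.58
eef_pos: [472.1, -128.9, 228.5]
ee_rot: [[1.0, -0.017, 0.002], [-0.017, -1.0, -0.0], [0.002, 0.0, -1.0]]
ft_force: [0.0, -0.2, 0.8]
opening: 74.9
grip_force: 0.0
```

drive_tool([
  {"x": 0,"y": 4.5,"z": 30,"wx": 0,"wy": 0,"wz": 0},
  {"x": 0,"y": 0,"z": 18,"wx": 0,"wy": 0,"wz": 0},
  {"x": 0,"y": 0,"z": 6,"wx": 0,"wy": 0,"wz": 0},
  {"x": 0,"y": 0,"z": 0,"wx": 0,"wy": 0,"wz": 0},
  {"x": 0,"y": 0,"z": 0,"wx": 0,"wy": 0,"wz": 0},
])

```text
time: 22.2
eef_pos: [471.5, -133.3, 174.8]
ee_rot: [[1.0, -0.017, 0.002], [-0.017, -1.0, 0.0], [0.002, -0.0, -1.0]]
ft_force: [0.5, -0.2, -0.1]
opening: 74.5
grip_force: 0.0
```

drive_tool([
  {"x": 0,"y": 0,"z": 0,"wx": 0,"wy": 0,"wz": 0},
  {"x": 0,"y": 0,"z": 0,"wx": 0,"wy": 0,"wz": 0},
  {"x": 0,"y": 0,"z": 0,"wx": 0,"wy": 0,"wz": 0},
  {"x": 0,"y": 0,"z": 0,"wx": 0,"wy": 0,"wz": 0},
  {"x": 0,"y": 0,"z": 0,"wx": 0,"wy": 0,"wz": 0},
], claw=40)

```text
time: 22.82
eef_pos: [471.1, -133.6, 175.0]
ee_rot: [[1.0, -0.016, 0.001], [-0.016, -1.0, -0.0], [0.001, 0.0, -1.0]]
ft_force: [-1.3, 2.0, 6.8]
opening: 47.0
grip_force: 81.0
```

drive_tool([
  {"x": 0,"y": 0,"z": -25,"wx": 0,"wy": 0,"wz": 0},
  {"x": 0,"y": 0,"z": -40,"wx": 0,"wy": 0,"wz": 0},
  {"x": 0,"y": 0,"z": -45,"wx": 0,"wy": 0,"wz": -0.028},
  {"x": -12,"y": 52,"z": 0,"wx": 0,"wy": 0,"wz": 0},
  {"x": -12,"y": 52,"z": 0,"wx": 0,"wy": 0,"wz": 0},
  {"x": -12,"y": 52,"z": 0,"wx": 0,"wy": 0,"wz": 0},
  {"x": -10,"y": 52,"z": 0,"wx": 0,"wy": 0,"wz": 0},
  {"x": 0,"y": 0,"z": 0,"wx": 0,"wy": 0,"wz": 0},
  {"x": 0,"y": 0,"z": 0,"wx": 0,"wy": 0,"wz": 0},
])

```text
time: 23.95
eef_pos: [426.4, -342.0, 283.2]
ee_rot: [[1.0, 0.01, -0.001], [0.01, -1.0, 0.001], [-0.001, -0.001, -1.0]]
ft_force: [0.3, -0.2, -2.6]
opening: 47.0
grip_force: 83.2
```

```bash
python3 - <<'E'
from m import *
s=bot.get_state(); print(s['time'],s['qpos'].round(4).tolist(),s['eef_pos'].round(1),s['ee_rot'].round(3).tolist(),s['ft_force'].round(1),s['opening'])
e=grab('scene'); a=e['color'][100:200,85:210]; b=d['color'][140:240,325:450]
f=lambda x:cv2.resize(x[:,:,::-1],(400,320),interpolation=cv2.INTER_CUBIC)
cv2.imwrite('pics/c5.png',np.hstack([f(a),f(b)]))
E
```

```text
24.0 [-0.3782, 0.3739, -0.3479, -0.0005, -0.8503, 1.9603] [ 426.8 -341.5  283.4] [[1.0, 0.011, -0.001], [0.011, -1.0, 0.001], [-0.001, -0.001, -1.0]] [-0.3  0.3 -2.4] 47.44521917317807
```

View pics/c5.png

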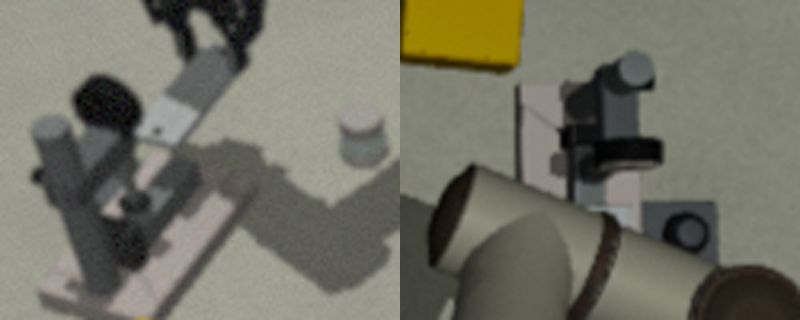

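Plate L is held level in front of the comparator. Inserting it.

drive_tool([
  {"x": 0,"y": 0,"z": 35,"wx": 0,"wy": 0,"wz": 0},
  {"x": 0,"y": 0,"z": 15,"wx": 0,"wy": 0,"wz": 0},
  {"x": 0,"y": 0,"z": 0,"wx": 0,"wy": 0,"wz": 0},
  {"x": 0,"y": 0,"z": 0,"wx": 0,"wy": 0,"wz": 0},
])

```text
time: 24.55
eef_pos: [427.7, -342.0, 234.7]
ee_rot: [[1.0, 0.012, 0.001], [0.012, -1.0, -0.001], [0.001, 0.001, -1.0]]
ft_force: [0.2, 0.2, -1.7]
opening: 46.5
grip_force: 83.2
```

drive_tool([
  {"x": 16,"y": 0,"z": 0.5,"wx": 0,"wy": 0,"wz": 0},
  {"x": 16,"y": 0,"z": 0,"wx": 0,"wy": 0,"wz": 0},
  {"x": 14,"y": 0,"z": 0,"wx": 0,"wy": 0,"wz": 0},
  {"x": 8,"y": 0,"z": 0,"wx": 0,"wy": 0,"wz": 0},
  {"x": 0,"y": 0,"z": 0,"wx": 0,"wy": 0,"wz": 0},
])

```text
time: 25.18
eef_pos: [482.4, -341.5, 233.2]
ee_rot: [[1.0, 0.012, 0.002], [0.012, -1.0, -0.001], [0.002, 0.001, -1.0]]
ft_force: [1.1, 0.0, -3.7]
opening: 46.9
grip_force: 83.1
```

drive_tool([
  {"x": 4,"y": 0,"z": 0,"wx": 0,"wy": 0,"wz": 0},
  {"x": 4,"y": 0,"z": 0,"wx": 0,"wy": 0,"wz": 0},
  {"x": 0,"y": 0,"z": 0,"wx": 0,"wy": 0,"wz": 0},
])

```text
time: 25.55
eef_pos: [489.1, -341.5, 233.3]
ee_rot: [[1.0, 0.011, 0.0], [0.011, -1.0, 0.0], [0.0, -0.0, -1.0]]
ft_force: [-0.8, -0.6, -2.8]
opening: 46.9
grip_force: 83.1
```

drive_tool([
  {"x": 0,"y": 0,"z": 1.5,"wx": 0,"wy": 0,"wz": 0},
  {"x": 3,"y": 0,"z": 0,"wx": 0,"wy": 0,"wz": 0},
  {"x": 0,"y": 0,"z": 0,"wx": 0,"wy": 0,"wz": 0},
])

```text
time: 25.92
eef_pos: [492.1, -341.4, 231.7]
ee_rot: [[1.0, 0.011, -0.0], [0.011, -1.0, 0.0], [-0.0, -0.0, -1.0]]
ft_force: [-1.6, 0.5, -2.5]
opening: 47.2
grip_force: 83.2
```

drive_tool([
  {"x": 4,"y": 0,"z": 0,"wx": 0,"wy": 0,"wz": 0},
  {"x": 0,"y": 0,"z": 0,"wx": 0,"wy": 0,"wz": 0},
  {"x": 0,"y": 0,"z": 0,"wx": 0,"wy": 0,"wz": 0},
])

```text
time: 26.3
eef_pos: [493.6, -341.4, 230.7]
ee_rot: [[1.0, 0.008, -0.008], [0.008, -1.0, 0.003], [-0.008, -0.003, -1.0]]
ft_force: [-8.4, -0.6, -0.7]
opening: 47.0
grip_force: 83.2
```

drive_tool([
  {"x": 2,"y": 0,"z": 0.5,"wx": 0,"wy": 0,"wz": 0},
  {"x": 0,"y": 0,"z": 0,"wx": 0,"wy": 0,"wz": 0},
  {"x": 0,"y": 0,"z": 0,"wx": 0,"wy": 0,"wz": 0},
])

```text
time: 26.68
eef_pos: [494.3, -341.4, 230.2]
ee_rot: [[1.0, 0.008, -0.012], [0.008, -1.0, 0.004], [-0.012, -0.004, -1.0]]
ft_force: [-11.8, -0.9, 0.6]
opening: 47.3
grip_force: 83.5
```

drive_tool([
  {"x": 0,"y": 0,"z": 0,"wx": 0,"wy": 0,"wz": 0},
  {"x": 0,"y": 0,"z": 0,"wx": 0,"wy": 0,"wz": 0},
  {"x": 0,"y": 0,"z": 0,"wx": 0,"wy": 0,"wz": 0},
  {"x": -10,"y": 0,"z": -40,"wx": 0,"wy": 0,"wz": 0},
  {"x": -30,"y": 0,"z": -40,"wx": 0,"wy": 0,"wz": 0},
  {"x": -40,"y": 0,"z": 0,"wx": 0,"wy": 0,"wz": 0},
  {"x": 0,"y": 0,"z": 0,"wx": 0,"wy": 0,"wz": 0},
], claw=75)

```text
time: 27.55
eef_pos: [416.3, -342.0, 312.4]
ee_rot: [[1.0, 0.009, 0.002], [0.009, -1.0, -0.0], [0.002, 0.0, -1.0]]
ft_force: [0.6, 0.8, 0.2]
opening: 74.7
grip_force: 0.0
```

```bash
python3 - <<'E'
from m import *
s=bot.get_state(); print(s['time'],s['qpos'].round(4).tolist(),s['eef_pos'].round(1))
e=grab('scene'); save(e,'s6.png',(85,110,215,200),5)
E
```

```text
27.6 [-0.386, 0.3287, -0.3317, 0.0001, -0.9081, 1.9671] [ 417.6 -342.2  312.2]
```

View pics/s6.png

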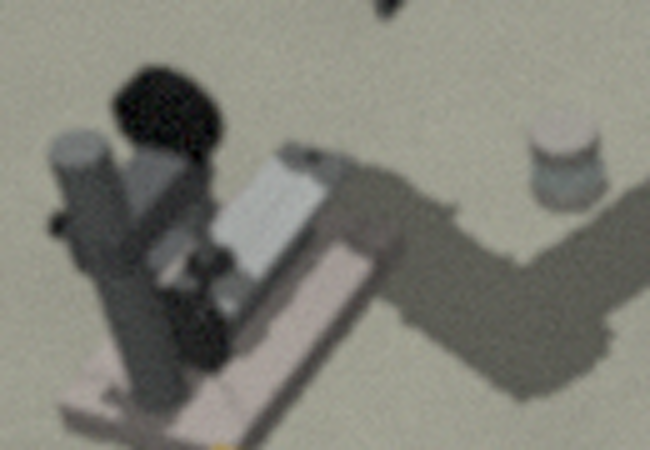

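Plate L lies home: its near end is at (290–340,160) and the foot rests on it at (210,262). I'll tilt the tool for the regrip, then fit the arm's kinematics to check that the rack pose is reachable.

drive_tool([
  {"x": 0,"y": 0,"z": 0,"wx": 0,"wy": 0.175,"wz": 0},
  {"x": 0,"y": 0,"z": 0,"wx": 0,"wy": 0.175,"wz": 0},
  {"x": 0,"y": 0,"z": 0,"wx": 0,"wy": 0,"wz": 0},
  {"x": 0,"y": 0,"z": 0,"wx": 0,"wy": 0,"wz": 0},
])

```text
time: 28.15
eef_pos: [418.7, -342.3, 311.0]
ee_rot: [[0.94, 0.012, 0.34], [0.011, -1.0, 0.004], [0.34, 0.0, -0.94]]
ft_force: [-0.1, 0.6, -0.3]
opening: 74.8
grip_force: 0.0
```

```bash
cat > kin.py <<'E'
import numpy as np
from scipy.optimize import least_squares
from scipy.spatial.transform import Rotation as Ro
D=[([1.4066,.3851,.0073,0,-1.194,-.2586],(256.4,569.9,404.2)),([-.3678,.388,-.2629,0,-.9225,1.9478],(454.8,-346.4,303.5)),
([-.3746,.348,-.2998,0,-.9203,1.9578],(434.1,-342.4,312.8)),([.21,.5514,.006,-.0009,-1.0286,-.1538],(675,-19.4,298.5)),([-.3782,.3739,-.3479,-.0005,-.8503,1.9603],(426.8,-341.5,283.4))]
ry=lambda a:Ro.from_euler('y',a); rz=lambda a:Ro.from_euler('z',a); rx=lambda a:Ro.from_euler('x',a)
# axes: j1 +z, j2 +y (lean forward), j3 -y, j4 s4*x, j5 -y, j6 s6*x ; tool const
def fk(q,P,s4=1,s6=1,lat5=0):
    a1,d1,L2,a3,L3,d6,lat=P
    R=rz(q[0]); p=R.apply([a1,lat,d1])
    R=R*ry(q[1]); p=p+R.apply([0,0,L2])
    R=R*ry(-q[2]); p=p+R.apply([L3,0,a3])
    R=R*rx(s4*q[3])*ry(-q[4]); p=p+R.apply([d6,0,0])
    R=R*rx(s6*q[5])
    return p,R
E
python3 - <<'E'
from kin import *
from station import bot
s=bot.get_state(); print(s['qpos'].round(4).tolist(),s['eef_pos'].round(1).tolist(),s['ee_rot'].round(4).tolist())
D.append((s['qpos'],s['eef_pos']))
for s4 in(1,-1):
    r=least_squares(lambda P:np.concatenate([fk(q,P,s4)[0]-p for q,p in D]),[0,300,350,50,350,80,-160]); print(s4,r.x.round(1),r.fun.round(1))
    P=r.x
for s6 in(1,-1):
    q=s['qpos']; print(s6,(fk(q,P,1,s6)[1].as_matrix().T@s['ee_rot']).round(2).tolist())
q0=D[0][0]; 
E
```

```text
[-0.4289, 0.2906, -0.3227, -0.2403, -0.6553, 2.1799] [418.7, -342.3, 311.0] [[0.9403, 0.0116, 0.3401], [0.0109, -0.9999, 0.0039], [0.3402, 0.0001, -0.9404]]
1 [  30.5   96.2  487.    -5.8  428.6  -16.6 -156.4] [ -2.4   6.1  -3.5   4.3   1.9  -4.2   6.4   1.2  -5.4  -7.5   1.8   1.9
   4.6   1.8  -4.7 -17.  -10.7  15.9]
-1 [   5.7  116.4  535.5   -2.6  430.2   50.7 -157.2] [ -2.3   2.   -3.3   0.8   2.4  -4.8   1.5   2.2  -5.4  -4.1   1.7  -2.1
   0.6   2.5  -5.4  -3.6 -12.3  21. ]
1 [[-0.12, 0.26, 0.96], [0.68, 0.73, -0.12], [-0.73, 0.64, -0.26]]
-1 [[-0.12, 0.26, 0.96], [-0.92, 0.35, -0.21], [-0.39, -0.9, 0.2]]
```

```bash
cat >> kin.py <<'E'
D.append(([-0.4289,0.2906,-0.3227,-0.2403,-0.6553,2.1799],(418.7,-342.3,311.0)))
def fk2(q,P):
    a1,d1,L2,a3,L3,d6,lat,l5,h6=P
    R=rz(q[0]); p=R.apply([a1,lat,d1])
    R=R*ry(q[1]); p=p+R.apply([0,0,L2])
    R=R*ry(-q[2]); p=p+R.apply([L3,0,a3])
    R=R*rx(-q[3])*ry(-q[4]); p=p+R.apply([d6,l5,h6])
    return p,R*rx(q[5])
E
python3 - <<'E'
from kin import *
import station; s=station.bot.get_state()
for h in (0,1):
  for l in (0,1):
    f=lambda x:x*np.array([1,1,1,1,1,1,1,l,h])
    r=least_squares(lambda x:np.concatenate([np.concatenate([fk2(q,f(x))[0]-p for q,p in D]),x*1e-3]),[0,150,400,50,400,80,-160,0,0]); print(h,l,f(r.x).round(1),np.abs(r.fun[:18]).max().round(1))
for s6 in(1,-1):
  print(s6,[ (( rz(q[0])*ry(q[1])*ry(-q[2])*rx(-q[3])*ry(-q[4])*rx(s6*q[5])).inv().as_matrix()@np.array(M)).round(2).tolist() for q,M in ((s['qpos'],s['ee_rot']),(D[0][0],[[.912,-.41,0],[-.41,-.912,0],[0,0,-1]]))])
E
```

```text
0 0 [   5.8  116.4  535.4   -2.6  430.2   50.6 -157.2    0.     0. ] 21.0
0 1 [-1.000e-01  1.604e+02  5.652e+02 -0.000e+00  4.219e+02  1.243e+02
  1.000e-01 -1.598e+02  0.000e+00] 0.1
1 0 [ 9.230e+01  7.250e+01  5.645e+02 -1.000e-01  4.216e+02  3.590e+01
 -1.598e+02  0.000e+00 -9.210e+01] 0.4
1 1 [   8.8  151.9  565.1   -0.   421.8  115.8  -15.3 -144.5   -8.9] 0.1
1 [[[0.0, -0.0, 1.0], [0.35, 0.94, 0.0], [-0.94, 0.35, 0.0]], [[0.0, 0.0, 1.0], [-0.87, 0.49, -0.0], [-0.49, -0.87, 0.0]]]
-1 [[[-0.0, -0.0, 1.0], [-1.0, 0.0, -0.0], [-0.0, -1.0, -0.0]], [[0.0, 0.0, 1.0], [-1.0, -0.0, 0.0], [0.0, -1.0, 0.0]]]
```

```bash
cat >> kin.py <<'E'
P0=[0,160.4,565.2,0,421.9,124.3,0,-159.8,0]
TC=Ro.from_matrix([[0,0,1],[-1,0,0],[0,-1,0]])
def FK(q):
    p,_=fk2(q,P0); R=rz(q[0])*ry(q[1])*ry(-q[2])*rx(-q[3])*ry(-q[4])*rx(-q[5])*TC
    return p,R
lo=np.array([-3.14,-1.21,-1.07,-3.16,-2.99,-3.1]);hi=np.array([3.14,2.06,1.41,2.05,-.16,3.1])
def IK(p,R,q0):
    f=lambda q:np.r_[(FK(q)[0]-p)/100,(FK(q)[1].inv()*R).as_rotvec()]
    r=least_squares(f,np.clip(q0,lo+.01,hi-.01),bounds=(lo,hi)); return r.x,np.abs(r.fun).max()
def Rt(yaw,pitch,flip):
    # tool z points along yaw, pitch below horizontal; flip=1: tool y=+left
    z=np.array([np.cos(pitch)*np.cos(yaw),np.cos(pitch)*np.sin(yaw),-np.sin(pitch)]); y=np.array([-np.sin(yaw),np.cos(yaw),0])*(1 if flip else -1)
    return Ro.from_matrix(np.c_[np.cross(y,z),y,z])
E
python3 - <<'E'
from kin import *
rk=lambda x:np.array([524,334,0])+x*np.array([1,.05,0])
seed=[0.75,.3,-.3,0,-.9,-2.4]
q,e=IK(rk(56)+[0,0,350],Rt(.05,np.pi/2,1),seed); print('down',q.round(2),e)
for x,s in((56,122),(0,107),(-56,92)):
  qq=q
  for p in np.radians([90,80,70,60,50,45,40,35,30,25,20]):
    g=rk(x)+[s*.342,0,12+s*.94]; t=Rt(.05,p,1); 
    qq,e=IK(g-155*t.as_matrix()[:,2],t,qq); print(x,round(np.degrees(p)),qq.round(2),round(e,3))
E
```

```text
down [ 0.77  0.5   0.05 -0.   -1.12 -2.29] 5.2701162878143754e-11
56 90 [ 0.72  0.62  0.08  0.   -1.03 -2.25] 0.0
56 80 [ 0.77  0.55 -0.11  0.16 -0.78 -2.4 ] 0.0
56 70 [ 0.79  0.5  -0.35  0.49 -0.51 -2.72] 0.0
56 60 [ 0.75  0.47 -0.55  0.92 -0.35 -3.1 ] 0.088
56 50 [ 0.77  0.46 -0.6   0.94 -0.33 -3.1 ] 0.288
56 45 [ 0.78  0.46 -0.62  0.95 -0.33 -3.1 ] 0.39
56 40 [ 0.79  0.46 -0.64  0.95 -0.32 -3.1 ] 0.493
56 35 [ 0.79  0.47 -0.65  0.96 -0.32 -3.1 ] 0.596
56 30 [ 0.8   0.48 -0.67  0.96 -0.31 -3.1 ] 0.7
56 25 [ 0.81  0.49 -0.68  0.96 -0.31 -3.1 ] 0.804
56 20 [ 0.81  0.5  -0.69  0.97 -0.31 -3.1 ] 0.907
0 90 [ 0.78  0.55 -0.09 -0.   -0.93 -2.31] 0.0
0 80 [ 0.83  0.49 -0.28  0.2  -0.69 -2.5 ] 0.0
0 70 [ 0.84  0.44 -0.54  0.64 -0.42 -2.93] 0.0
0 60 [ 0.84  0.42 -0.65  0.84 -0.35 -3.1 ] 0.154
0 50 [ 0.86  0.42 -0.69  0.85 -0.33 -3.1 ] 0.355
0 45 [ 0.87  0.42 -0.71  0.86 -0.32 -3.1 ] 0.457
0 40 [ 0.88  0.42 -0.73  0.86 -0.32 -3.1 ] 0.559
0 35 [ 0.89  0.43 -0.75  0.86 -0.31 -3.1 ] 0.663
0 30 [ 0.9   0.44 -0.76  0.86 -0.31 -3.1 ] 0.767
0 25 [ 0.91  0.46 -0.77  0.86 -0.31 -3.1 ] 0.871
0 20 [ 0.91  0.47 -0.78  0.85 -0.3  -3.1 ] 0.976
-56 90 [ 0.86  0.49 -0.25 -0.   -0.84 -2.38] 0.0
-56 80 [ 0.91  0.43 -0.44  0.24 -0.59 -2.62] 0.0
-56 70 [ 0.9   0.39 -0.69  0.74 -0.36 -3.1 ] 0.025
-56 60 [ 0.93  0.38 -0.74  0.75 -0.34 -3.1 ] 0.219
-56 50 [ 0.96  0.38 -0.78  0.75 -0.33 -3.1 ] 0.42
-56 45 [ 0.98  0.38 -0.8   0.75 -0.32 -3.1 ] 0.521
-56 40 [ 0.99  0.39 -0.81  0.75 -0.32 -3.1 ] 0.624
-56 35 [ 1.    0.4  -0.83  0.74 -0.31 -3.1 ] 0.728
-56 30 [ 1.02  0.42 -0.84  0.74 -0.3  -3.1 ] 0.832
-56 25 [ 1.03  0.44 -0.84  0.73 -0.3  -3.1 ] 0.937
-56 20 [ 1.04  0.46 -0.85  0.72 -0.29 -3.1 ] 1.042
```

```bash
python3 - <<'E'
from kin import *
rk=lambda x:np.array([524,334,0])+x*np.array([1,.05,0])
for x,s in((56,122),(0,107),(-56,92)):
  qq=[.77,.46,-.6,1.2,-.4,2.8]
  for p in np.radians([60,50,45,40,35,30,25,20]):
    g=rk(x)+[s*.342,0,12+s*.94]; t=Rt(.05,p,1); 
    qq,e=IK(g-155*t.as_matrix()[:,2],t,qq); print(x,round(np.degrees(p)),qq.round(2),round(e,3))
# path: tcp at (430,330,330)
T=np.array([430,335,340]); q,e=IK(T,Rt(.05,np.pi/2,0),[.9,.4,-.3,0,-.9,.8]); print('down',q.round(2),e)
for p in np.radians([80,70,60,50,45,40,35]):
    q,e=IK(T,Rt(.05,p,0),q); print(round(np.degrees(p)),q.round(2),round(e,3))
    q2,e2=IK(T,Rt(.05,p,1),q+[0,0,0,0,0,3.14]); print('   roll',q2.round(2),round(e2,3))
E
```

```text
56 60 [ 0.63  0.45 -0.63  1.45 -0.28  2.74] 0.0
56 50 [ 0.51  0.45 -0.69  2.05 -0.35  2.26] 0.038
56 45 [ 0.53  0.46 -0.72  2.05 -0.45  2.22] 0.094
56 40 [ 0.56  0.47 -0.74  2.05 -0.55  2.18] 0.15
56 35 [ 0.58  0.49 -0.76  2.05 -0.66  2.12] 0.208
56 30 [ 0.61  0.52 -0.78  2.05 -0.78  2.06] 0.266
56 25 [ 0.63  0.55 -0.8   2.05 -0.9   1.98] 0.322
56 20 [ 0.65  0.59 -0.82  2.05 -1.04  1.89] 0.372
0 60 [ 0.61  0.4  -0.76  1.76 -0.27  2.46] 0.0
0 50 [ 0.57  0.41 -0.81  2.05 -0.41  2.19] 0.066
0 45 [ 0.6   0.42 -0.83  2.05 -0.51  2.14] 0.12
0 40 [ 0.63  0.44 -0.86  2.05 -0.62  2.09] 0.175
0 35 [ 0.65  0.47 -0.88  2.05 -0.74  2.02] 0.229
0 30 [ 0.68  0.5  -0.9   2.05 -0.87  1.94] 0.281
0 25 [ 0.71  0.54 -0.92  2.05 -1.01  1.86] 0.326
0 20 [ 0.73  0.59 -0.94  2.05 -1.15  1.76] 0.362
-56 60 [ 0.6   0.36 -0.87  1.97 -0.29  2.23] 0.0
-56 50 [ 0.64  0.38 -0.91  2.05 -0.48  2.1 ] 0.089
-56 45 [ 0.67  0.4  -0.94  2.05 -0.59  2.04] 0.14
-56 40 [ 0.71  0.42 -0.96  2.05 -0.7   1.98] 0.19
-56 35 [ 0.74  0.45 -0.99  2.05 -0.83  1.9 ] 0.236
-56 30 [ 0.77  0.49 -1.01  2.05 -0.96  1.82] 0.276
-56 25 [ 0.8   0.54 -1.03  2.05 -1.11  1.72] 0.307
-56 20 [ 0.82  0.6  -1.05  2.05 -1.26  1.62] 0.324
down [ 0.96  0.31 -0.28 -0.   -0.98  0.66] 2.2466782792716134e-11
80 [ 0.99  0.28 -0.4   0.2  -0.8   0.5 ] 0.0
   roll [ 0.97  0.25 -0.63  0.7  -0.54  3.1 ] 0.251
70 [ 0.99  0.26 -0.55  0.5  -0.62  0.25] 0.0
   roll [ 0.95  0.24 -0.65  0.79 -0.51  3.1 ] 0.108
60 [ 0.91  0.23 -0.71  1.   -0.47 -0.16] 0.0
   roll [ 0.91  0.23 -0.71  1.   -0.47  2.98] 0.0
50 [ 0.74  0.22 -0.8   1.63 -0.42 -0.62] 0.0
   roll [ 0.74  0.22 -0.8   1.63 -0.42  2.52] 0.0
45 [ 0.66  0.22 -0.81  1.88 -0.44 -0.81] 0.0
   roll [ 0.66  0.22 -0.81  1.88 -0.44  2.34] 0.0
40 [ 0.62  0.23 -0.81  2.05 -0.49 -0.93] 0.007
   roll [ 0.62  0.23 -0.81  2.05 -0.49  2.21] 0.007
35 [ 0.64  0.24 -0.81  2.05 -0.57 -0.95] 0.048
   roll [ 0.64  0.24 -0.81  2.05 -0.57  2.2 ] 0.048
```

```bash
python3 - <<'E'
from kin import *
for gx in (492,505,516):
  q=np.array([-.4289,.2906,-.3227,-.24,-.6553,2.18])
  for p in np.radians([70,65,60,55,50,45,40,35,30]):
    t=Rt(.012,p,0); g=np.array([gx,-342,60])
    q,e=IK(g-155*t.as_matrix()[:,2],t,q); print(gx,round(np.degrees(p)),q.round(2),round(e,3))
E
```

```text
492 70 [-0.42  0.46 -0.36 -0.33 -0.45  2.28] 0.0
492 65 [-0.46  0.45 -0.35 -0.49 -0.42  2.46] 0.0
492 60 [-0.52  0.45 -0.33 -0.68 -0.41  2.67] 0.0
492 55 [-0.59  0.45 -0.31 -0.88 -0.43  2.92] 0.0
492 50 [-0.65  0.46 -0.31 -1.04 -0.46  3.1 ] 0.025
492 45 [-0.67  0.46 -0.32 -1.06 -0.47  3.1 ] 0.117
492 40 [-0.69  0.48 -0.33 -1.08 -0.47  3.1 ] 0.209
492 35 [-0.71  0.49 -0.33 -1.11 -0.48  3.1 ] 0.301
492 30 [-0.73  0.51 -0.34 -1.13 -0.49  3.1 ] 0.392
505 70 [-0.41  0.47 -0.34 -0.32 -0.46  2.26] 0.0
505 65 [-0.45  0.47 -0.33 -0.47 -0.42  2.43] 0.0
505 60 [-0.5   0.46 -0.31 -0.66 -0.41  2.64] 0.0
505 55 [-0.57  0.46 -0.29 -0.87 -0.43  2.88] 0.0
505 50 [-0.64  0.47 -0.29 -1.05 -0.46  3.1 ] 0.013
505 45 [-0.66  0.47 -0.3  -1.07 -0.46  3.1 ] 0.106
505 40 [-0.68  0.48 -0.31 -1.09 -0.47  3.1 ] 0.198
505 35 [-0.7   0.5  -0.31 -1.12 -0.48  3.1 ] 0.29
505 30 [-0.72  0.51 -0.32 -1.14 -0.49  3.1 ] 0.381
516 70 [-0.4   0.49 -0.32 -0.31 -0.46  2.24] 0.0
516 65 [-0.44  0.48 -0.31 -0.46 -0.42  2.41] 0.0
516 60 [-0.49  0.47 -0.3  -0.64 -0.41  2.62] 0.0
516 55 [-0.55  0.47 -0.28 -0.85 -0.42  2.86] 0.0
516 50 [-0.63  0.48 -0.27 -1.06 -0.46  3.1 ] 0.004
516 45 [-0.65  0.48 -0.28 -1.08 -0.46  3.1 ] 0.096
516 40 [-0.67  0.49 -0.29 -1.1  -0.46  3.1 ] 0.189
516 35 [-0.69  0.51 -0.3  -1.12 -0.47  3.1 ] 0.281
516 30 [-0.7   0.52 -0.3  -1.15 -0.49  3.1 ] 0.372
```

drive_tool([
  {"x": 0,"y": 0,"z": 0,"wx": 0,"wy": -0.175,"wz": 0},
  {"x": 0,"y": 0,"z": 0,"wx": 0,"wy": -0.175,"wz": 0},
  {"x": -30,"y": 0,"z": 0,"wx": 0,"wy": 0,"wz": 0.185},
  {"x": 0,"y": 0,"z": 0,"wx": 0,"wy": 0,"wz": 0.185},
  {"x": 0,"y": 0,"z": 0,"wx": 0,"wy": 0,"wz": 0.185},
  {"x": 0,"y": 0,"z": 0,"wx": 0,"wy": 0,"wz": 0.185},
  {"x": 0,"y": 0,"z": 0,"wx": 0,"wy": 0,"wz": 0.185},
  {"x": 0,"y": 0,"z": 0,"wx": 0,"wy": 0,"wz": 0.185},
  {"x": 0,"y": 0,"z": 0,"wx": 0,"wy": 0,"wz": 0.185},
  {"x": 0,"y": 0,"z": 0,"wx": 0,"wy": 0,"wz": 0.185},
])

```text
time: 29.4
eef_pos: [388.7, -342.5, 311.0]
ee_rot: [[0.096, -0.995, -0.003], [-0.995, -0.096, -0.001], [0.0, 0.003, -1.0]]
ft_force: [-0.6, 0.4, 0.5]
opening: 74.7
grip_force: 0.0
```

drive_tool([
  {"x": 0,"y": 0,"z": 0,"wx": 0,"wy": 0,"wz": 0.185},
  {"x": 0,"y": 0,"z": 0,"wx": 0,"wy": 0,"wz": 0.185},
  {"x": 0,"y": 0,"z": 0,"wx": 0,"wy": 0,"wz": 0.185},
  {"x": 0,"y": 0,"z": 0,"wx": 0,"wy": 0,"wz": 0.185},
  {"x": 0,"y": 0,"z": 0,"wx": 0,"wy": 0,"wz": 0.185},
  {"x": 0,"y": 0,"z": 0,"wx": 0,"wy": 0,"wz": 0.185},
  {"x": 0,"y": 0,"z": 0,"wx": 0,"wy": 0,"wz": 0.185},
  {"x": 0,"y": 0,"z": 0,"wx": 0,"wy": 0,"wz": 0.185},
  {"x": 0,"y": 0,"z": 0,"wx": 0,"wy": 0,"wz": 0.185},
  {"x": 0,"y": 0,"z": 0,"wx": 0,"wy": 0,"wz": 0},
])

```text
time: 30.65
eef_pos: [388.6, -342.5, 311.0]
ee_rot: [[-1.0, -0.01, -0.002], [-0.01, 1.0, -0.0], [0.002, -0.0, -1.0]]
ft_force: [1.6, -0.5, -0.1]
opening: 74.8
grip_force: 0.0
```

drive_tool([
  {"x": 0,"y": 0,"z": 0,"wx": 0,"wy": -0.17,"wz": 0},
  {"x": 0,"y": 0,"z": 0,"wx": 0,"wy": -0.17,"wz": 0},
  {"x": 0,"y": 0,"z": 0,"wx": 0,"wy": -0.18,"wz": 0},
  {"x": 0,"y": 0,"z": 0,"wx": 0,"wy": -0.18,"wz": 0},
  {"x": 0,"y": 0,"z": 0,"wx": 0,"wy": -0.17,"wz": 0},
  {"x": 0,"y": 0,"z": 0,"wx": 0,"wy": 0,"wz": 0},
])

```text
time: 31.4
eef_pos: [386.8, -343.8, 310.8]
ee_rot: [[-0.659, -0.006, 0.752], [-0.003, 1.0, 0.006], [-0.752, 0.001, -0.659]]
ft_force: [-1.3, -1.2, -0.8]
opening: 74.6
grip_force: 0.0
```

```bash
cat > to.py <<'E'
# usage: python3 to.py gx gy gz yaw pitch flip : shift in tool axes (grasp point) + rotvec needed
import sys; from kin import *; from station import bot
a=[float(v) for v in sys.argv[1:]]; s=bot.get_state(); R=Ro.from_matrix(s['ee_rot']); 
t=Rt(a[3],np.radians(a[4]),a[5]); g=np.array(a[:3])
print('t',s['time'].round(2),'q',s['qpos'].round(2),'tcp',s['eef_pos'].round(1),'grasp',(s['eef_pos']+155*s['ee_rot'][:,2]).round(1),'z',s['ee_rot'][:,2].round(3),'open',round(s['opening'],1))
tcp=g-155*t.as_matrix()[:,2]; d=tcp-s['eef_pos']
print('world d',d.round(1),'tool d',R.inv().apply(d).round(1),'rotvec',(R.inv()*t).as_rotvec().round(3)); q,e=IK(tcp,t,s['qpos']); print('ik',q.round(2),round(e,3))
E
python3 to.py 490 -342 60 .012 40 1
```

```text
Traceback (most recent call last):
  File "to.py", line 5, in <module>
    print('t',s['time'].round(2),'q',s['qpos'].round(2),'tcp',s['eef_pos'].round(1),'grasp',(s['eef_pos']+155*s['ee_rot'][:,2]).round(1),'z',s['ee_rot'][:,2].round(3),'open',round(s['opening'],1))
              ^^^^^^^^^^^^^^^
AttributeError: 'float' object has no attribute 'round'
```

```bash
sed -i "s/s\['time'\].round(2)/round(s['time'],2)/" to.py; python3 to.py 490 -342 60 .012 40 1; python3 to.py 430 -342 60 .012 40 1|sed -n 2p
```

```text
t 31.4 q [-0.67  0.24 -0.25 -1.   -0.6  -0.18] tcp [ 386.8 -343.8  310.8] grasp [ 503.4 -343.   208.7] z [ 0.752  0.006 -0.659] open 74.6
world d [ -15.5    0.4 -151.2] tool d [124.    0.3  87.9] rotvec [-0.003 -0.021 -0.005]
ik [-0.85  0.5  -0.32 -1.45 -0.63  0.49] 0.0
world d [ -75.5    0.4 -151.2] tool d [163.5   0.7  42.7] rotvec [-0.003 -0.021 -0.005]
```

drive_tool([
  {"x": 41,"y": 0,"z": 11,"wx": 0,"wy": -0.02,"wz": 0},
  {"x": 41,"y": 0,"z": 11,"wx": 0,"wy": 0,"wz": 0},
  {"x": 41,"y": 0,"z": 11,"wx": 0,"wy": 0,"wz": 0},
  {"x": 40,"y": 0,"z": 10,"wx": 0,"wy": 0,"wz": 0},
  {"x": 0,"y": 0,"z": 0,"wx": 0,"wy": 0,"wz": 0},
  {"x": 0,"y": 0,"z": 0,"wx": 0,"wy": 0,"wz": 0},
])

```text
time: 32.15
eef_pos: [315.7, -342.8, 159.3]
ee_rot: [[-0.643, -0.011, 0.766], [-0.006, 1.0, 0.01], [-0.766, 0.001, -0.643]]
ft_force: [0.5, -0.2, 0.2]
opening: 75.0
grip_force: 0.0
```

```bash
python3 to.py 490 -342 60 .012 40 1
```

```text
t 32.15 q [-0.95  0.47 -0.4  -1.44 -0.69  0.58] tcp [ 315.7 -342.8  159.3] grasp [ 434.4 -341.3   59.6] z [ 0.766  0.01  -0.643] open 75.0
world d [55.6 -0.6  0.3] tool d [-36.   -1.2  42.4] rotvec [ 0.    -0.    -0.001]
ik [-0.85  0.5  -0.32 -1.45 -0.63  0.49] 0.0
```

drive_tool([
  {"x": -18,"y": 0,"z": 21,"wx": 0,"wy": 0,"wz": 0},
  {"x": -18,"y": -1,"z": 21,"wx": 0,"wy": 0,"wz": 0},
  {"x": 0,"y": 0,"z": 0,"wx": 0,"wy": 0,"wz": 0},
  {"x": 0,"y": 0,"z": 0,"wx": 0,"wy": 0,"wz": 0},
])

```text
time: 32.65
eef_pos: [370.7, -342.7, 160.4]
ee_rot: [[-0.642, -0.011, 0.767], [-0.007, 1.0, 0.008], [-0.767, 0.0, -0.642]]
ft_force: [-0.2, -0.5, 0.4]
opening: 75.0
grip_force: 0.0
```

drive_tool([
  {"x": 0,"y": 0,"z": 0,"wx": 0,"wy": 0,"wz": 0},
  {"x": 0,"y": 0,"z": 0,"wx": 0,"wy": 0,"wz": 0},
  {"x": 0,"y": 0,"z": 0,"wx": 0,"wy": 0,"wz": 0},
  {"x": 0,"y": 0,"z": 0,"wx": 0,"wy": 0,"wz": 0},
  {"x": 0,"y": 0,"z": 0,"wx": 0,"wy": 0,"wz": 0},
], claw=40, force=100)

```text
time: 33.28
eef_pos: [369.4, -343.0, 159.7]
ee_rot: [[-0.642, -0.008, 0.767], [-0.003, 1.0, 0.009], [-0.767, 0.003, -0.642]]
ft_force: [-3.5, 0.9, 5.7]
opening: 48.3
grip_force: 101.8
```

drive_tool([
  {"x": 12,"y": 0,"z": -16,"wx": 0,"wy": 0,"wz": 0},
  {"x": 13,"y": 0,"z": -17,"wx": 0,"wy": 0,"wz": 0},
  {"x": 13,"y": 0,"z": -17,"wx": 0,"wy": 0,"wz": 0},
  {"x": -30,"y": 0,"z": -25,"wx": 0,"wy": 0,"wz": 0},
  {"x": -35,"y": 0,"z": -29,"wx": 0,"wy": 0,"wz": 0},
  {"x": -35,"y": 0,"z": -29,"wx": 0,"wy": 0,"wz": 0},
  {"x": -30,"y": 0,"z": -25,"wx": 0,"wy": 0,"wz": 0},
  {"x": 0,"y": 0,"z": 0,"wx": 0,"wy": 0,"wz": 0},
])

```text
time: 34.28
eef_pos: [307.3, -344.0, 333.8]
ee_rot: [[-0.64, -0.009, 0.768], [-0.008, 1.0, 0.005], [-0.768, -0.003, -0.64]]
ft_force: [0.1, -0.3, -2.1]
opening: 48.2
grip_force: 104.7
```

drive_tool([
  {"x": 0,"y": 0,"z": 0,"wx": 0,"wy": 0.17,"wz": 0},
  {"x": 0,"y": 0,"z": 0,"wx": 0,"wy": 0.17,"wz": 0},
  {"x": 0,"y": 0,"z": 0,"wx": 0,"wy": 0.18,"wz": 0},
  {"x": 0,"y": 0,"z": 0,"wx": 0,"wy": 0.18,"wz": 0},
  {"x": 0,"y": 0,"z": 0,"wx": 0,"wy": 0.17,"wz": 0},
  {"x": 0,"y": 0,"z": 0,"wx": 0,"wy": 0,"wz": 0},
])

```text
time: 35.02
eef_pos: [307.4, -343.7, 328.7]
ee_rot: [[-1.0, -0.009, -0.001], [-0.009, 1.0, 0.006], [0.001, 0.006, -1.0]]
ft_force: [0.1, 0.6, -2.2]
opening: 48.1
grip_force: 104.3
```

```bash
python3 to.py 470 325 220 .05 90 0
```

```text
t 35.02 q [-0.49  0.18 -0.49 -0.01 -0.9  -1.07] tcp [ 307.4 -343.7  328.7] grasp [ 307.2 -342.8  173.7] z [-0.001  0.006 -1.   ] open 48.1
world d [162.6 668.7  46.3] tool d [-168.4  667.5  -42.5] rotvec [-1.0e-03 -9.0e-03  3.1e+00]
ik [ 0.32  0.23 -0.52 -3.16 -0.16 -1.82] 0.945
```

drive_tool([
  {"x": -42,"y": 40,"z": -10,"wx": 0,"wy": 0,"wz": 0},
  {"x": -42,"y": 40,"z": -10,"wx": 0,"wy": 0,"wz": 0},
  {"x": -42,"y": 40,"z": -10,"wx": 0,"wy": 0,"wz": 0},
  {"x": -42,"y": 40,"z": -10,"wx": 0,"wy": 0,"wz": 0},
  {"x": 0,"y": 56,"z": 0,"wx": 0,"wy": 0,"wz": 0},
  {"x": 0,"y": 56,"z": 0,"wx": 0,"wy": 0,"wz": 0},
  {"x": 0,"y": 56,"z": 0,"wx": 0,"wy": 0,"wz": 0},
  {"x": 0,"y": 56,"z": 0,"wx": 0,"wy": 0,"wz": 0},
  {"x": 0,"y": 56,"z": 0,"wx": 0,"wy": 0,"wz": 0},
])

```text
time: 36.15
eef_pos: [471.9, 98.0, 371.9]
ee_rot: [[-1.0, -0.007, 0.003], [-0.007, 1.0, 0.006], [-0.003, 0.006, -1.0]]
ft_force: [0.2, -0.0, -3.0]
opening: 48.4
grip_force: 104.3
```

drive_tool([
  {"x": 0,"y": 56,"z": 0,"wx": 0,"wy": 0,"wz": 0},
  {"x": 0,"y": 56,"z": 0,"wx": 0,"wy": 0,"wz": 0},
  {"x": 0,"y": 56,"z": 0,"wx": 0,"wy": 0,"wz": 0},
  {"x": 0,"y": 56,"z": 0,"wx": 0,"wy": 0,"wz": 0},
  {"x": 0,"y": 0,"z": 0,"wx": 0,"wy": 0,"wz": -0.187},
  {"x": 0,"y": 0,"z": 0,"wx": 0,"wy": 0,"wz": -0.187},
  {"x": 0,"y": 0,"z": 0,"wx": 0,"wy": 0,"wz": -0.187},
  {"x": 0,"y": 0,"z": 0,"wx": 0,"wy": 0,"wz": -0.187},
  {"x": 0,"y": 0,"z": 0,"wx": 0,"wy": 0,"wz": -0.187},
  {"x": 0,"y": 0,"z": 0,"wx": 0,"wy": 0,"wz": -0.187},
])

```text
time: 37.4
eef_pos: [470.9, 320.0, 371.8]
ee_rot: [[-0.422, -0.907, 0.001], [-0.907, 0.422, 0.005], [-0.004, 0.001, -1.0]]
ft_force: [0.1, -0.3, -2.4]
opening: 48.0
grip_force: 104.3
```

drive_tool([
  {"x": 0,"y": 0,"z": 0,"wx": 0,"wy": 0,"wz": -0.187},
  {"x": 0,"y": 0,"z": 0,"wx": 0,"wy": 0,"wz": -0.187},
  {"x": 0,"y": 0,"z": 0,"wx": 0,"wy": 0,"wz": -0.187},
  {"x": 0,"y": 0,"z": 0,"wx": 0,"wy": 0,"wz": -0.187},
  {"x": 0,"y": 0,"z": 0,"wx": 0,"wy": 0,"wz": -0.187},
  {"x": 0,"y": 0,"z": 0,"wx": 0,"wy": 0,"wz": -0.187},
  {"x": 0,"y": 0,"z": 0,"wx": 0,"wy": 0,"wz": -0.187},
  {"x": 0,"y": 0,"z": 0,"wx": 0,"wy": 0,"wz": -0.187},
  {"x": 0,"y": 0,"z": 0,"wx": 0,"wy": 0,"wz": -0.187},
  {"x": 0,"y": 0,"z": 0,"wx": 0,"wy": 0,"wz": -0.187},
])

```text
time: 38.65
eef_pos: [471.0, 320.1, 371.9]
ee_rot: [[0.991, -0.136, 0.001], [-0.136, -0.991, 0.005], [0.0, -0.005, -1.0]]
ft_force: [0.8, 0.0, -1.8]
opening: 48.5
grip_force: 104.3
```

drive_tool([
  {"x": 0,"y": 0,"z": 0,"wx": 0,"wy": 0.17,"wz": -0.187},
  {"x": 0,"y": 0,"z": 0,"wx": 0,"wy": 0.18,"wz": 0},
  {"x": 0,"y": 0,"z": 0,"wx": 0,"wy": 0,"wz": 0},
  {"x": 0,"y": 0,"z": 0,"wx": 0,"wy": 0,"wz": 0},
])

```text
time: 39.15
eef_pos: [471.3, 320.7, 373.2]
ee_rot: [[0.954, -0.005, 0.301], [-0.003, -1.0, -0.006], [0.301, 0.005, -0.954]]
ft_force: [0.8, -0.3, -2.6]
opening: 48.7
grip_force: 104.6
```

```bash
python3 to.py 623 337 230 .05 70 0
```

```text
t 39.15 q [ 0.92  0.27 -0.39  0.36 -0.76  0.41] tcp [471.3 320.7 373.2] grasp [517.9 319.8 225.4] z [ 0.301 -0.006 -0.954] open 48.7
world d [98.8 13.6  2.5] tool d [ 94.9 -14.1  27.3] rotvec [ 0.022  0.043 -0.051]
ik [ 0.81  0.41 -0.18  0.35 -0.76  0.59] 0.0
```

drive_tool([
  {"x": 0,"y": 0,"z": 0,"wx": 0.022,"wy": 0.043,"wz": -0.051},
  {"x": 47,"y": -7,"z": 14,"wx": 0,"wy": 0,"wz": 0},
  {"x": 48,"y": -7,"z": 14,"wx": 0,"wy": 0,"wz": 0},
  {"x": 0,"y": 0,"z": 0,"wx": 0,"wy": 0,"wz": 0},
  {"x": 0,"y": 0,"z": 0,"wx": 0,"wy": 0,"wz": 0},
])

```text
time: 39.78
eef_pos: [569.2, 340.2, 379.0]
ee_rot: [[0.938, 0.051, 0.342], [0.048, -0.999, 0.016], [0.343, 0.001, -0.939]]
ft_force: [-0.4, -0.1, -1.0]
opening: 48.3
grip_force: 104.6
```

```bash
python3 to.py 623 337 200 .05 70 0; python3 - <<'E'
from m import *
e=grab('scene'); a=e['color'][110:270,300:460]; b=d['color'][150:270,130:250]
f=lambda x:cv2.resize(x[:,:,::-1],(400,400),interpolation=cv2.INTER_CUBIC)
cv2.imwrite('pics/c7.png',np.hstack([f(a),f(b)]))
E
```

```text
t 39.77 q [ 0.81  0.41 -0.17  0.35 -0.77  0.58] tcp [569.2 340.2 379. ] grasp [622.2 342.7 233.4] z [ 0.342  0.016 -0.939] open 48.3
world d [  0.8  -5.8 -33.4] tool d [-10.9   5.8  31.5] rotvec [ 0.001 -0.001  0.001]
ik [ 0.8   0.43 -0.23  0.38 -0.69  0.55] 0.0
```

View pics/c7.png

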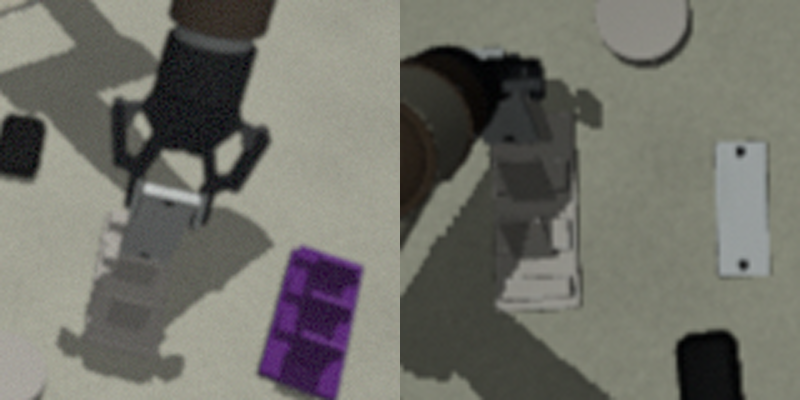

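The picture shows plate L held leaning in the gripper above the rear slot, dots at (168,203) and (145,255) in the left half, with the backrests below it.

```bash
python3 - <<'E'
from h import *
e=grab('scene'); C=cloud(e)
for u,v in((367,191),(360,206),(358,212),(353,213)): print(u,v,np.median(C[v-1:v+2,u-1:u+2].reshape(-1,3),0).round(1))
# plate face points: fit plane in window
W=C[190:213,352:376].reshape(-1,3); g=np.array([622,342.7,233.4]); W=W[(np.linalg.norm(W-(g+[-20,0,-58]),axis=1)<80)]
c=W.mean(0); n=np.linalg.svd(W-c)[2][2]; r=W-c; W=W[abs(r@n)<4]; c=W.mean(0); n=np.linalg.svd(W-c)[2][2]; print(len(W),c.round(1),n.round(3),'lean',np.degrees(np.arcsin(abs(n[2]))).round(1),W.min(0).round(),W.max(0).round(), 'dist grasp',((g-c)@n).round(1))
# backrest in slots in scene cam
v,u=np.mgrid[0:384,0:512]; m=(C[...,2]>35)&(C[...,2]<85)&(C[...,0]>470)&(C[...,0]<640)&(C[...,1]>310)&(C[...,1]<360)
Q=C[m]; 
for k in(0,1,2):
    x0=524+56*(k-1)+9+(Q[:,2]-12)*.364+4; q=Q[abs(Q[:,0]-x0)<14]; print(k,len(q),np.median(q[:,0]-(q[:,2]-12)*.364) if len(q) else 0, q[:,1].min() if len(q) else 0,q[:,1].max() if len(q) else 0)
E
```

```text
367 191 [632.1 342.5 244.5]
360 206 [603.2 339.4 160.3]
358 212 [589.4 339.7 126. ]
353 213 [568.7 329.7  91.5]
468 [613.1 340.7 190.7] [-0.938 -0.062  0.341] lean 19.9 [586. 311. 117.] [636. 366. 249.] dist grasp 6.1
0 4 485.6583938128565 313.91789179312605 314.9771379566835
1 112 541.1534314399464 317.08951835525056 356.3231839817218
2 104 597.1284281522194 320.66765561795546 359.72899160413283
```

drive_tool([
  {"x": -7.6,"y": 2.5,"z": 24,"wx": 0,"wy": 0,"wz": 0},
  {"x": -8.6,"y": 0,"z": 23.5,"wx": 0,"wy": 0,"wz": 0},
  {"x": -8.6,"y": 0,"z": 23.5,"wx": 0,"wy": 0,"wz": 0},
  {"x": -3.4,"y": 0,"z": 9.4,"wx": 0,"wy": 0,"wz": 0},
  {"x": 0,"y": 0,"z": 0,"wx": 0,"wy": 0,"wz": 0},
  {"x": 0,"y": 0,"z": 0,"wx": 0,"wy": 0,"wz": 0},
])

```text
time: 40.67
eef_pos: [570.3, 338.2, 295.9]
ee_rot: [[0.937, 0.053, 0.346], [0.05, -0.999, 0.018], [0.346, 0.001, -0.938]]
ft_force: [1.0, -0.3, -2.7]
opening: 48.5
grip_force: 104.6
```

```bash
python3 to.py 623 340 134 .05 70 0
```

```text
t 40.67 q [ 0.8   0.48 -0.31  0.45 -0.57  0.47] tcp [570.3 338.2 295.9] grasp [623.9 340.9 150.5] z [ 0.346  0.018 -0.938] open 48.5
world d [ -0.2  -0.8 -16.3] tool d [-5.9  0.8 15.2] rotvec [-0.    -0.005  0.003]
ik [ 0.8   0.5  -0.33  0.47 -0.53  0.44] 0.0
```

drive_tool([
  {"x": -4.2,"y": 0,"z": 11.3,"wx": 0,"wy": 0,"wz": 0},
  {"x": 0,"y": 0,"z": 0,"wx": 0,"wy": 0,"wz": 0},
  {"x": 0,"y": 0,"z": 0,"wx": 0,"wy": 0,"wz": 0},
])

```text
time: 41.05
eef_pos: [570.0, 337.7, 282.2]
ee_rot: [[0.938, 0.052, 0.344], [0.05, -0.999, 0.016], [0.344, 0.002, -0.939]]
ft_force: [-0.3, -0.6, -1.7]
opening: 48.2
grip_force: 104.6
```

drive_tool([
  {"x": -1.4,"y": 0,"z": 3.8,"wx": 0,"wy": 0,"wz": 0},
  {"x": 0,"y": 0,"z": 0,"wx": 0,"wy": 0,"wz": 0},
  {"x": 0,"y": 0,"z": 0,"wx": 0,"wy": 0,"wz": 0},
])

```text
time: 41.42
eef_pos: [570.0, 337.7, 278.2]
ee_rot: [[0.937, 0.052, 0.344], [0.05, -0.999, 0.016], [0.344, 0.002, -0.939]]
ft_force: [1.0, -0.3, -2.7]
opening: 48.5
grip_force: 104.6
```

drive_tool([
  {"x": -0.7,"y": 0,"z": 1.9,"wx": 0,"wy": 0,"wz": 0},
  {"x": 0,"y": 0,"z": 0,"wx": 0,"wy": 0,"wz": 0},
  {"x": 0,"y": 0,"z": 0,"wx": 0,"wy": 0,"wz": 0},
])

```text
time: 41.8
eef_pos: [570.2, 337.8, 276.9]
ee_rot: [[0.937, 0.053, 0.345], [0.05, -0.999, 0.017], [0.345, 0.001, -0.938]]
ft_force: [-0.0, -0.8, 0.4]
opening: 48.2
grip_force: 104.9
```

drive_tool([
  {"x": 0,"y": 0,"z": 0,"wx": 0,"wy": 0,"wz": 0},
  {"x": 0,"y": 0,"z": 0,"wx": 0,"wy": 0,"wz": 0},
  {"x": 0,"y": 0,"z": 0,"wx": 0,"wy": 0,"wz": 0},
  {"x": 0,"y": 0,"z": 0,"wx": 0,"wy": 0,"wz": 0},
  {"x": 0,"y": 0,"z": -20,"wx": 0,"wy": 0,"wz": 0},
  {"x": 0,"y": 0,"z": -50,"wx": 0,"wy": 0,"wz": 0},
  {"x": 0,"y": 0,"z": -50,"wx": 0,"wy": 0,"wz": 0},
  {"x": 0,"y": 0,"z": 0,"wx": 0,"wy": -0.175,"wz": 0},
  {"x": 0,"y": 0,"z": 0,"wx": 0,"wy": -0.175,"wz": 0},
], claw=75)

```text
time: 42.92
eef_pos: [527.8, 336.2, 390.4]
ee_rot: [[0.999, 0.054, -0.003], [0.054, -0.999, 0.001], [-0.003, -0.001, -1.0]]
ft_force: [0.3, -0.2, -0.6]
opening: 74.7
grip_force: 0.0
```

```bash
cat > look.py <<'E'
from m import *
e=grab('scene'); E=cloud(e)
def plane(c,r=40,zmin=20):
    W=E.reshape(-1,3); W=W[(abs(W[:,0]-c[0])<r)&(abs(W[:,1]-c[1])<32)&(W[:,2]>zmin)&(W[:,2]<175)]
    for _ in range(4):
        k=W.mean(0); n=np.linalg.svd(W-k)[2][2]; W=W[abs((W-k)@n)<max(3,np.percentile(abs((W-k)@n),80))]
    n=n*np.sign(n[0]); print('plane',len(W),k.round(1),n.round(3),'lean',np.degrees(np.arcsin(-n[2])).round(1),W.min(0).round(),W.max(0).round())
E
python3 - <<'E'
from look import *
plane((617,340),35,95)
print('top-cam cloud high z near rack:'); Q=C[(C[...,0]>560)&(C[...,0]<680)&(C[...,1]>300)&(C[...,1]<380)&(C[...,2]>100)&(C[...,2]<180)]; print(len(Q),Q.min(0).round() if len(Q) else '',Q.max(0).round() if len(Q) else '')
pl2=cv2.morphologyEx(pl.astype(np.uint8),cv2.MORPH_CLOSE,np.ones((5,5)))
for n,w in dict(M=(215,180,250,245),S=(255,187,290,248)).items():
    print(n,rect(d,win(pl2,*w),10))
E
python3 to.py 472 135 200 .045 90 0
```

```text
plane 186 [634.2 338.2 128.3] [ 0.935  0.053 -0.352] lean 20.6 [620. 313.  96.] [645. 363. 156.]
top-cam cloud high z near rack:
229 [609. 311. 100.] [642. 363. 159.]
M [5.28899e+02 1.36185e+02 1.29439e+02 5.17190e+01 1.20000e-02]
S [ 5.09574e+02  2.54800e+00  1.13172e+02  5.22450e+01 -6.10000e-02]
t 43.02 q [ 0.82  0.4  -0.01  0.   -1.16  0.8 ] tcp [529.8 336.5 389.7] grasp [530.2 336.6 234.7] z [ 0.003  0.001 -1.   ] open 75.0
world d [ -57.8 -201.5  -34.7] tool d [-68.1 198.3  34.4] rotvec [-0.001 -0.003  0.006]
ik [ 0.61  0.2  -0.39 -0.   -0.98  1.01] 0.0
```

drive_tool([
  {"x": -13,"y": 50,"z": 0,"wx": 0,"wy": 0,"wz": 0.024},
  {"x": -13,"y": 50,"z": 30,"wx": 0,"wy": 0,"wz": 0},
  {"x": -13,"y": 50,"z": 30,"wx": 0,"wy": 0,"wz": 0},
  {"x": -12,"y": 49,"z": 35,"wx": 0,"wy": 0,"wz": 0},
  {"x": 0,"y": 0,"z": 45,"wx": 0,"wy": 0,"wz": 0},
  {"x": 0,"y": 0,"z": 20,"wx": 0,"wy": 0,"wz": 0},
  {"x": 0,"y": 0,"z": 0,"wx": 0,"wy": 0,"wz": 0},
  {"x": 0,"y": 0,"z": 0,"wx": 0,"wy": 0,"wz": 0},
])

```text
time: 44.02
eef_pos: [485.1, 135.1, 230.0]
ee_rot: [[1.0, 0.029, 0.004], [0.029, -1.0, -0.002], [0.004, 0.002, -1.0]]
ft_force: [-0.0, -0.1, 0.3]
opening: 74.8
grip_force: 0.0
```

```bash
python3 to.py 489 134.8 20 .03 90 0; python3 - <<'E'
from look import *
# M in scene: plate face points z 4..16
hs=cv2.cvtColor(e['color'],cv2.COLOR_RGB2HSV)
m=(E[...,2]>4)&(E[...,2]<16)&(E[...,0]>440)&(E[...,0]<620)&(E[...,1]>95)&(E[...,1]<175); print(m.sum(),rect(e,m,10))
E
```

```text
t 44.02 q [ 0.6   0.39 -0.51  0.01 -0.67  1.  ] tcp [485.1 135.1 230. ] grasp [485.8 134.8  75. ] z [ 0.004 -0.002 -1.   ] open 74.8
world d [  3.9  -0.3 -55. ] tool d [ 3.6  0.3 55. ] rotvec [ 0.002 -0.004 -0.001]
ik [ 0.59  0.48 -0.54  0.   -0.54  1.01] 0.0
601 [5.33771e+02 1.37163e+02 1.35708e+02 5.17540e+01 3.90000e-02]
```

drive_tool([
  {"x": 4,"y": 0,"z": 30,"wx": 0,"wy": 0,"wz": 0},
  {"x": 0,"y": 0,"z": 19,"wx": 0,"wy": 0,"wz": 0},
  {"x": 0,"y": 0,"z": 6,"wx": 0,"wy": 0,"wz": 0},
  {"x": 0,"y": 0,"z": 0,"wx": 0,"wy": 0,"wz": 0},
  {"x": 0,"y": 0,"z": 0,"wx": 0,"wy": 0,"wz": 0},
])

```text
time: 44.75
eef_pos: [489.3, 135.1, 175.2]
ee_rot: [[1.0, 0.029, 0.004], [0.029, -1.0, -0.001], [0.003, 0.001, -1.0]]
ft_force: [0.6, -0.5, -0.6]
opening: 74.9
grip_force: 0.0
```

drive_tool([
  {"x": 0,"y": 0,"z": 0,"wx": 0,"wy": 0,"wz": 0},
  {"x": 0,"y": 0,"z": 0,"wx": 0,"wy": 0,"wz": 0},
  {"x": 0,"y": 0,"z": 0,"wx": 0,"wy": 0,"wz": 0},
  {"x": 0,"y": 0,"z": 0,"wx": 0,"wy": 0,"wz": 0},
  {"x": 0,"y": 0,"z": 0,"wx": 0,"wy": 0,"wz": 0},
  {"x": 0,"y": 0,"z": -25,"wx": 0,"wy": 0,"wz": 0},
  {"x": 0,"y": 0,"z": -45,"wx": 0,"wy": 0,"wz": 0},
  {"x": 0,"y": 0,"z": -45,"wx": 0,"wy": 0,"wz": 0},
  {"x": 0,"y": 0,"z": 0,"wx": 0,"wy": 0,"wz": 0},
], claw=40)

```text
time: 45.88
eef_pos: [489.5, 135.5, 292.9]
ee_rot: [[1.0, 0.029, 0.009], [0.029, -1.0, 0.002], [0.009, -0.002, -1.0]]
ft_force: [0.2, -0.1, -2.7]
opening: 46.0
grip_force: 103.0
```

```bash
python3 to.py 440 -342 130 .012 90 0
```

```text
t 45.88 q [ 0.59  0.3  -0.43  0.   -0.83  1.01] tcp [489.5 135.5 292.9] grasp [490.9 135.8 138. ] z [ 0.009  0.002 -1.   ] open 46.0
world d [ -49.5 -477.5   -7.9] tool d [-63.3 475.9   6.4] rotvec [-0.002 -0.009  0.017]
ik [-0.37  0.39 -0.32 -0.   -0.86  1.95] 0.0
```

drive_tool([
  {"x": -7,"y": 53,"z": 0,"wx": 0,"wy": 0,"wz": 0.018},
  {"x": -6,"y": 53,"z": 0,"wx": 0,"wy": 0,"wz": 0},
  {"x": -6,"y": 53,"z": 0,"wx": 0,"wy": 0,"wz": 0},
  {"x": -6,"y": 53,"z": 0,"wx": 0,"wy": 0,"wz": 0},
  {"x": -6,"y": 53,"z": 0,"wx": 0,"wy": 0,"wz": 0},
  {"x": -6,"y": 53,"z": 0,"wx": 0,"wy": 0,"wz": 0},
  {"x": -6,"y": 53,"z": 0,"wx": 0,"wy": 0,"wz": 0},
  {"x": -6,"y": 53,"z": 0,"wx": 0,"wy": 0,"wz": 0},
  {"x": -6,"y": 53,"z": 0,"wx": 0,"wy": 0,"wz": 0},
  {"x": 0,"y": 0,"z": 0,"wx": 0,"wy": 0,"wz": 0},
])

```text
time: 47.12
eef_pos: [438.4, -345.4, 288.2]
ee_rot: [[1.0, 0.005, -0.001], [0.005, -1.0, -0.001], [-0.001, 0.001, -1.0]]
ft_force: [0.0, 0.5, -1.8]
opening: 46.1
grip_force: 103.2
```

drive_tool([
  {"x": 0,"y": 0,"z": 0,"wx": 0,"wy": 0,"wz": 0},
  {"x": 0,"y": 0,"z": 30,"wx": 0,"wy": 0,"wz": 0},
  {"x": 0,"y": 0,"z": 25,"wx": 0,"wy": 0,"wz": 0},
  {"x": 0,"y": 0,"z": 0,"wx": 0,"wy": 0,"wz": 0},
  {"x": 0,"y": 0,"z": 0,"wx": 0,"wy": 0,"wz": 0},
])

```text
time: 47.75
eef_pos: [440.4, -342.0, 235.9]
ee_rot: [[1.0, 0.012, 0.002], [0.012, -1.0, -0.003], [0.002, 0.003, -1.0]]
ft_force: [-0.1, 0.2, -0.7]
opening: 46.1
grip_force: 103.4
```

```bash
python3 to.py 508 -341.5 76.5 .012 90 0; python3 - <<'E'
from look import *
# held plate top: points z 60..75
m=(E[...,2]>62)&(E[...,2]<76)&(E[...,0]>400)&(E[...,0]<590)&(E[...,1]>-375)&(E[...,1]<-305); Q=E[m]; print(len(Q),np.percentile(Q,[2,50,98],axis=0).round(1).tolist())
W=Q[(Q[:,0]<560)]; A=np.c_[W[:,:2]-W[:,:2].mean(0),np.ones(len(W))]; print('plane',np.linalg.lstsq(A,W[:,2],rcond=None)[0].round(3))
E
```

```text
t 47.75 q [-0.37  0.45 -0.37  0.   -0.75  1.95] tcp [ 440.4 -342.   235.9] grasp [ 440.7 -342.4   80.9] z [ 0.002 -0.003 -1.   ] open 46.1
world d [67.6  0.5 -4.4] tool d [67.6  0.3  4.6] rotvec [ 0.003 -0.002  0.   ]
ik [-0.33  0.53 -0.23  0.   -0.81  1.91] 0.0
470 [[423.4, -366.8, 63.2], [495.0, -340.4, 69.7], [583.7, -315.3, 73.6]]
plane [-1.300e-02 -2.200e-02  6.941e+01]
```

drive_tool([
  {"x": 0,"y": 0,"z": 3,"wx": 0,"wy": 0,"wz": 0},
  {"x": 16,"y": 0,"z": 0,"wx": 0,"wy": 0,"wz": 0},
  {"x": 16,"y": 0,"z": 0,"wx": 0,"wy": 0,"wz": 0},
  {"x": 16,"y": 0,"z": 0,"wx": 0,"wy": 0,"wz": 0},
  {"x": 10,"y": 0,"z": 0,"wx": 0,"wy": 0,"wz": 0},
  {"x": 0,"y": 0,"z": 0,"wx": 0,"wy": 0,"wz": 0},
])

```text
time: 48.6
eef_pos: [499.3, -342.1, 232.2]
ee_rot: [[1.0, 0.011, 0.004], [0.011, -1.0, -0.003], [0.004, 0.003, -1.0]]
ft_force: [2.1, 0.1, -1.8]
opening: 46.5
grip_force: 103.3
```

drive_tool([
  {"x": 4,"y": 0,"z": 0.5,"wx": 0,"wy": 0,"wz": 0},
  {"x": 4,"y": 0,"z": 0.5,"wx": 0,"wy": 0,"wz": 0},
  {"x": 0,"y": 0,"z": 0,"wx": 0,"wy": 0,"wz": 0},
  {"x": 0,"y": 0,"z": 0,"wx": 0,"wy": 0,"wz": 0},
])

```text
time: 49.1
eef_pos: [505.7, -342.0, 231.3]
ee_rot: [[1.0, 0.01, 0.002], [0.01, -1.0, -0.002], [0.002, 0.002, -1.0]]
ft_force: [-2.3, -0.5, -0.5]
opening: 46.4
grip_force: 103.4
```

drive_tool([
  {"x": 4,"y": 0,"z": 0.5,"wx": 0,"wy": 0,"wz": 0},
  {"x": 0,"y": 0,"z": 0,"wx": 0,"wy": 0,"wz": 0},
  {"x": 0,"y": 0,"z": 0,"wx": 0,"wy": 0,"wz": 0},
])

```text
time: 49.48
eef_pos: [509.1, -342.0, 230.8]
ee_rot: [[1.0, 0.01, -0.001], [0.01, -1.0, -0.002], [-0.001, 0.001, -1.0]]
ft_force: [-4.8, 0.7, 0.2]
opening: 46.4
grip_force: 103.7
```

drive_tool([
  {"x": 3,"y": 0,"z": 0,"wx": 0,"wy": 0,"wz": 0},
  {"x": 0,"y": 0,"z": 0,"wx": 0,"wy": 0,"wz": 0},
  {"x": 0,"y": 0,"z": 0,"wx": 0,"wy": 0,"wz": 0},
])

```text
time: 49.85
eef_pos: [510.2, -342.2, 230.8]
ee_rot: [[1.0, 0.01, -0.007], [0.01, -1.0, -0.0], [-0.007, 0.0, -1.0]]
ft_force: [-11.1, 0.4, 4.8]
opening: 46.1
grip_force: 104.2
```

drive_tool([
  {"x": 2,"y": 0,"z": 0,"wx": 0,"wy": 0,"wz": 0},
  {"x": 0,"y": 0,"z": 0,"wx": 0,"wy": 0,"wz": 0},
  {"x": 0,"y": 0,"z": 0,"wx": 0,"wy": 0,"wz": 0},
])

```text
time: 50.22
eef_pos: [511.0, -342.3, 230.8]
ee_rot: [[1.0, 0.009, -0.011], [0.009, -1.0, 0.001], [-0.011, -0.001, -1.0]]
ft_force: [-15.2, -2.1, 7.6]
opening: 46.4
grip_force: 104.5
```

drive_tool([
  {"x": 0,"y": 0,"z": 0,"wx": 0,"wy": 0,"wz": 0},
  {"x": 0,"y": 0,"z": 0,"wx": 0,"wy": 0,"wz": 0},
  {"x": 0,"y": 0,"z": 0,"wx": 0,"wy": 0,"wz": 0},
  {"x": -10,"y": 0,"z": -40,"wx": 0,"wy": 0,"wz": 0},
  {"x": -50,"y": 0,"z": -35,"wx": 0,"wy": 0,"wz": 0},
  {"x": -62,"y": 0,"z": 0,"wx": 0,"wy": 0,"wz": 0},
  {"x": 0,"y": 0,"z": 0,"wx": 0,"wy": 0,"wz": 0.185},
  {"x": 0,"y": 0,"z": 0,"wx": 0,"wy": 0,"wz": 0.185},
  {"x": 0,"y": 0,"z": 0,"wx": 0,"wy": 0,"wz": 0.185},
  {"x": 0,"y": 0,"z": 0,"wx": 0,"wy": 0,"wz": 0.185},
], claw=75)

```text
time: 51.48
eef_pos: [393.2, -343.1, 306.0]
ee_rot: [[0.742, -0.671, 0.004], [-0.671, -0.742, -0.003], [0.005, -0.0, -1.0]]
ft_force: [-0.2, 0.0, 0.8]
opening: 75.1
grip_force: 0.0
```

```bash
python3 - <<'E'
from look import *
m=(E[...,2]>55)&(E[...,2]<74)&(E[...,0]>440)&(E[...,0]<580)&(E[...,1]>-380)&(E[...,1]<-300); Q=E[m]; print(len(Q),np.percentile(Q,[1,50,99],axis=0).round(1).tolist())
hs=cv2.cvtColor(e['color'],cv2.COLOR_RGB2HSV); m2=m&(hs[...,2]>75); print(m2.sum(),rect(e,m2,65))
E
```

```text
333 [[487.3, -365.6, 57.0], [532.0, -335.9, 64.4], [579.1, -315.0, 68.9]]
326 [ 5.35470e+02 -3.38292e+02  9.70770e+01  5.51920e+01  6.00000e-03]
```

drive_tool([
  {"x": 0,"y": 0,"z": 0,"wx": 0,"wy": 0,"wz": 0.185},
  {"x": 0,"y": 0,"z": 0,"wx": 0,"wy": 0,"wz": 0.185},
  {"x": 0,"y": 0,"z": 0,"wx": 0,"wy": 0,"wz": 0.185},
  {"x": 0,"y": 0,"z": 0,"wx": 0,"wy": 0,"wz": 0.185},
  {"x": 0,"y": 0,"z": 0,"wx": 0,"wy": 0,"wz": 0.185},
  {"x": 0,"y": 0,"z": 0,"wx": 0,"wy": 0,"wz": 0.185},
  {"x": 0,"y": 0,"z": 0,"wx": 0,"wy": 0,"wz": 0.185},
  {"x": 0,"y": 0,"z": 0,"wx": 0,"wy": 0,"wz": 0.185},
  {"x": 0,"y": 0,"z": 0,"wx": 0,"wy": 0,"wz": 0.185},
  {"x": 0,"y": 0,"z": 0,"wx": 0,"wy": 0,"wz": 0.185},
])

```text
time: 52.82
eef_pos: [393.1, -343.0, 305.8]
ee_rot: [[-0.847, -0.531, 0.003], [-0.531, 0.847, -0.003], [-0.001, -0.004, -1.0]]
ft_force: [-0.4, -0.6, -0.7]
opening: 75.0
grip_force: 0.0
```

drive_tool([
  {"x": 0,"y": 0,"z": 0,"wx": 0,"wy": 0,"wz": 0.185},
  {"x": 0,"y": 0,"z": 0,"wx": 0,"wy": 0,"wz": 0.185},
  {"x": 0,"y": 0,"z": 0,"wx": 0,"wy": 0,"wz": 0.185},
  {"x": 0,"y": 0,"z": 0,"wx": 0,"wy": -0.17,"wz": 0},
  {"x": 0,"y": 0,"z": 0,"wx": 0,"wy": -0.17,"wz": 0},
  {"x": 0,"y": 0,"z": 0,"wx": 0,"wy": -0.18,"wz": 0},
  {"x": 0,"y": 0,"z": 0,"wx": 0,"wy": -0.18,"wz": 0},
  {"x": 0,"y": 0,"z": 0,"wx": 0,"wy": -0.18,"wz": 0},
  {"x": 0,"y": 0,"z": 0,"wx": 0,"wy": 0,"wz": 0},
  {"x": 0,"y": 0,"z": 0,"wx": 0,"wy": 0,"wz": 0},
])

```text
time: 54.08
eef_pos: [391.2, -343.1, 304.3]
ee_rot: [[-0.665, -0.01, 0.747], [-0.006, 1.0, 0.008], [-0.747, 0.001, -0.665]]
ft_force: [-0.8, 0.5, 0.4]
opening: 74.8
grip_force: 0.0
```

```bash
python3 to.py 455 -342 60 .012 40 1;python3 to.py 506 -342 60 .012 40 1|sed -n 2,3p
```

```text
t 54.08 q [-0.66  0.25 -0.25 -1.   -0.59 -0.17] tcp [ 391.2 -343.1  304.3] grasp [ 506.9 -341.8  201.2] z [ 0.747  0.008 -0.665] open 74.8
world d [ -54.9   -0.4 -144.7] tool d [1.446e+02 1.000e-01 5.520e+01] rotvec [-0.001 -0.03  -0.001]
ik [-0.91  0.48 -0.37 -1.45 -0.66  0.55] 0.0
world d [  -3.9   -0.4 -144.7] tool d [110.6  -0.4  93.3] rotvec [-0.001 -0.03  -0.001]
ik [-0.82  0.51 -0.3  -1.45 -0.61  0.47] 0.0
```

drive_tool([
  {"x": 36,"y": 0,"z": 14,"wx": 0,"wy": -0.025,"wz": 0},
  {"x": 37,"y": 0,"z": 13,"wx": 0,"wy": 0,"wz": 0},
  {"x": 37,"y": 0,"z": 13,"wx": 0,"wy": 0,"wz": 0},
  {"x": 36,"y": 0,"z": 12,"wx": 0,"wy": 0,"wz": 0},
  {"x": 0,"y": 0,"z": 0,"wx": 0,"wy": 0,"wz": 0},
  {"x": 0,"y": 0,"z": 0,"wx": 0,"wy": 0,"wz": 0},
])

```text
time: 54.82
eef_pos: [337.3, -342.9, 160.4]
ee_rot: [[-0.644, -0.011, 0.765], [-0.006, 1.0, 0.009], [-0.765, 0.001, -0.644]]
ft_force: [0.8, -0.1, 1.2]
opening: 75.1
grip_force: 0.0
```

```bash
python3 to.py 506 -342 60 .012 40 1
```

```text
t 54.83 q [-0.91  0.48 -0.37 -1.44 -0.66  0.54] tcp [ 337.3 -342.9  160.4] grasp [ 455.9 -341.4   60.6] z [ 0.765  0.009 -0.644] open 75.1
world d [50.  -0.5 -0.8] tool d [-31.6  -1.1  38.8] rotvec [ 0.    -0.001 -0.001]
ik [-0.82  0.51 -0.3  -1.45 -0.61  0.47] 0.0
```

Same sequence as for L: grip, extract, raise, then bring the tool upright.

drive_tool([
  {"x": -16,"y": 0,"z": 19,"wx": 0,"wy": 0,"wz": 0},
  {"x": -16,"y": -1,"z": 20,"wx": 0,"wy": 0,"wz": 0},
  {"x": 0,"y": 0,"z": 0,"wx": 0,"wy": 0,"wz": 0},
  {"x": 0,"y": 0,"z": 0,"wx": 0,"wy": 0,"wz": 0},
])

```text
time: 55.32
eef_pos: [387.1, -342.9, 160.1]
ee_rot: [[-0.643, -0.011, 0.766], [-0.007, 1.0, 0.009], [-0.766, 0.001, -0.643]]
ft_force: [-0.9, -0.3, -0.0]
opening: 75.0
grip_force: 0.0
```

drive_tool([
  {"x": 0,"y": 0,"z": 0,"wx": 0,"wy": 0,"wz": 0},
  {"x": 0,"y": 0,"z": 0,"wx": 0,"wy": 0,"wz": 0},
  {"x": 0,"y": 0,"z": 0,"wx": 0,"wy": 0,"wz": 0},
  {"x": 0,"y": 0,"z": 0,"wx": 0,"wy": 0,"wz": 0},
  {"x": 0,"y": 0,"z": 0,"wx": 0,"wy": 0,"wz": 0},
], claw=40)

```text
time: 55.95
eef_pos: [386.0, -343.5, 159.5]
ee_rot: [[-0.643, -0.009, 0.766], [-0.004, 1.0, 0.009], [-0.766, 0.002, -0.643]]
ft_force: [-4.0, 1.3, 4.9]
opening: 48.5
grip_force: 102.5
```

drive_tool([
  {"x": 12,"y": 0,"z": -16,"wx": 0,"wy": 0,"wz": 0},
  {"x": 13,"y": 0,"z": -17,"wx": 0,"wy": 0,"wz": 0},
  {"x": 13,"y": 0,"z": -17,"wx": 0,"wy": 0,"wz": 0},
  {"x": -30,"y": 0,"z": -25,"wx": 0,"wy": 0,"wz": 0},
  {"x": -35,"y": 0,"z": -29,"wx": 0,"wy": 0,"wz": 0},
  {"x": -35,"y": 0,"z": -29,"wx": 0,"wy": 0,"wz": 0},
  {"x": -30,"y": 0,"z": -25,"wx": 0,"wy": 0,"wz": 0},
  {"x": 0,"y": 0,"z": 0,"wx": 0,"wy": 0,"wz": 0},
])

```text
time: 56.95
eef_pos: [324.0, -344.3, 334.0]
ee_rot: [[-0.641, -0.009, 0.768], [-0.008, 1.0, 0.005], [-0.768, -0.003, -0.641]]
ft_force: [-0.0, 0.6, -2.0]
opening: 48.6
grip_force: 104.2
```

drive_tool([
  {"x": 0,"y": 0,"z": 0,"wx": 0,"wy": 0.17,"wz": 0},
  {"x": 0,"y": 0,"z": 0,"wx": 0,"wy": 0.17,"wz": 0},
  {"x": 0,"y": 0,"z": 0,"wx": 0,"wy": 0.18,"wz": 0},
  {"x": 0,"y": 0,"z": 0,"wx": 0,"wy": 0.18,"wz": 0},
  {"x": 0,"y": 0,"z": 0,"wx": 0,"wy": 0.17,"wz": 0},
  {"x": 0,"y": 0,"z": 0,"wx": 0,"wy": 0,"wz": 0},
])

```text
time: 57.7
eef_pos: [324.0, -344.1, 328.7]
ee_rot: [[-1.0, -0.009, -0.002], [-0.009, 1.0, 0.006], [0.002, 0.006, -1.0]]
ft_force: [-0.6, -0.5, -1.1]
opening: 48.4
grip_force: 104.1
```

drive_tool([
  {"x": -37,"y": 40,"z": -10,"wx": 0,"wy": 0,"wz": 0},
  {"x": -37,"y": 40,"z": -10,"wx": 0,"wy": 0,"wz": 0},
  {"x": -37,"y": 40,"z": -10,"wx": 0,"wy": 0,"wz": 0},
  {"x": -37,"y": 40,"z": -10,"wx": 0,"wy": 0,"wz": 0},
  {"x": 0,"y": 56,"z": 0,"wx": 0,"wy": 0,"wz": 0},
  {"x": 0,"y": 56,"z": 0,"wx": 0,"wy": 0,"wz": 0},
  {"x": 0,"y": 56,"z": 0,"wx": 0,"wy": 0,"wz": 0},
  {"x": 0,"y": 56,"z": 0,"wx": 0,"wy": 0,"wz": 0},
  {"x": 0,"y": 56,"z": 0,"wx": 0,"wy": 0,"wz": 0},
])

```text
time: 58.82
eef_pos: [468.3, 97.5, 371.6]
ee_rot: [[-1.0, -0.008, 0.001], [-0.008, 1.0, 0.006], [-0.001, 0.006, -1.0]]
ft_force: [0.9, 0.1, -1.1]
opening: 48.6
grip_force: 104.2
```

drive_tool([
  {"x": 0,"y": 56,"z": 0,"wx": 0,"wy": 0,"wz": 0},
  {"x": 0,"y": 56,"z": 0,"wx": 0,"wy": 0,"wz": 0},
  {"x": 0,"y": 56,"z": 0,"wx": 0,"wy": 0,"wz": 0},
  {"x": 0,"y": 56,"z": 0,"wx": 0,"wy": 0,"wz": 0},
  {"x": 0,"y": 0,"z": 0,"wx": 0,"wy": 0,"wz": -0.187},
  {"x": 0,"y": 0,"z": 0,"wx": 0,"wy": 0,"wz": -0.187},
  {"x": 0,"y": 0,"z": 0,"wx": 0,"wy": 0,"wz": -0.187},
  {"x": 0,"y": 0,"z": 0,"wx": 0,"wy": 0,"wz": -0.187},
  {"x": 0,"y": 0,"z": 0,"wx": 0,"wy": 0,"wz": -0.187},
  {"x": 0,"y": 0,"z": 0,"wx": 0,"wy": 0,"wz": -0.187},
])

```text
time: 60.08
eef_pos: [467.3, 319.5, 371.7]
ee_rot: [[-0.421, -0.907, -0.001], [-0.907, 0.421, 0.005], [-0.004, 0.003, -1.0]]
ft_force: [0.1, -0.7, -1.9]
opening: 48.6
grip_force: 104.2
```

drive_tool([
  {"x": 0,"y": 0,"z": 0,"wx": 0,"wy": 0,"wz": -0.187},
  {"x": 0,"y": 0,"z": 0,"wx": 0,"wy": 0,"wz": -0.187},
  {"x": 0,"y": 0,"z": 0,"wx": 0,"wy": 0,"wz": -0.187},
  {"x": 0,"y": 0,"z": 0,"wx": 0,"wy": 0,"wz": -0.187},
  {"x": 0,"y": 0,"z": 0,"wx": 0,"wy": 0,"wz": -0.187},
  {"x": 0,"y": 0,"z": 0,"wx": 0,"wy": 0,"wz": -0.187},
  {"x": 0,"y": 0,"z": 0,"wx": 0,"wy": 0,"wz": -0.187},
  {"x": 0,"y": 0,"z": 0,"wx": 0,"wy": 0,"wz": -0.187},
  {"x": 0,"y": 0,"z": 0,"wx": 0,"wy": 0,"wz": -0.187},
  {"x": 0,"y": 0,"z": 0,"wx": 0,"wy": 0,"wz": -0.187},
])

```text
time: 61.32
eef_pos: [467.3, 319.6, 371.8]
ee_rot: [[0.991, -0.136, -0.001], [-0.136, -0.991, 0.005], [-0.001, -0.005, -1.0]]
ft_force: [0.0, 0.9, -1.0]
opening: 48.2
grip_force: 104.2
```

drive_tool([
  {"x": 0,"y": 0,"z": 0,"wx": 0,"wy": 0,"wz": -0.187},
  {"x": 0,"y": 0,"z": 0,"wx": 0,"wy": 0.18,"wz": -0.05},
  {"x": 0,"y": 0,"z": 0,"wx": 0.02,"wy": 0.18,"wz": 0},
  {"x": 0,"y": 0,"z": 0,"wx": 0,"wy": 0,"wz": 0},
  {"x": 0,"y": 0,"z": 0,"wx": 0,"wy": 0,"wz": 0},
])

```text
time: 61.95
eef_pos: [467.8, 320.3, 373.1]
ee_rot: [[0.932, 0.099, 0.348], [0.086, -0.995, 0.052], [0.352, -0.019, -0.936]]
ft_force: [0.2, -0.1, -1.7]
opening: 48.8
grip_force: 104.4
```

```bash
python3 to.py 562 337 215 .05 70 0
```

```text
t 61.95 q [ 0.92  0.25 -0.44  0.41 -0.66  0.45] tcp [467.8 320.3 373.1] grasp [521.8 328.4 228. ] z [ 0.348  0.052 -0.936] open 48.8
world d [ 41.2  14.  -12.5] tool d [35.3 -9.6 26.8] rotvec [-0.035 -0.01   0.04 ]
ik [ 0.88  0.34 -0.35  0.41 -0.69  0.45] 0.0
```

drive_tool([
  {"x": 0,"y": 0,"z": 0,"wx": -0.035,"wy": -0.01,"wz": 0.04},
  {"x": 18,"y": -6,"z": 13,"wx": 0,"wy": 0,"wz": 0},
  {"x": 18,"y": -6,"z": 13,"wx": 0,"wy": 0,"wz": 0},
  {"x": 0,"y": 0,"z": 0,"wx": 0,"wy": 0,"wz": 0},
  {"x": 0,"y": 0,"z": 0,"wx": 0,"wy": 0,"wz": 0},
  {"x": 0,"y": 0,"z": 0,"wx": 0,"wy": 0,"wz": 0},
])

```text
time: 62.7
eef_pos: [509.0, 334.9, 361.3]
ee_rot: [[0.938, 0.052, 0.344], [0.049, -0.999, 0.017], [0.344, 0.001, -0.939]]
ft_force: [-0.1, -0.6, -0.7]
opening: 48.3
grip_force: 104.4
```

```bash
python3 to.py 562 337 135 .05 70 0; python3 - <<'E'
from look import *
plane((555,338),35,140)
W=E.reshape(-1,3); W=W[(abs(W[:,0]-545)<45)&(abs(W[:,1]-338)<32)&(W[:,2]>100)&(W[:,2]<240)]
for _ in range(4):
    k=W.mean(0); n=np.linalg.svd(W-k)[2][2]; W=W[abs((W-k)@n)<max(3,np.percentile(abs((W-k)@n),80))]
print(len(W),k.round(1),n.round(3),W.min(0).round(),W.max(0).round())
E
```

```text
t 62.7 q [ 0.88  0.34 -0.35  0.41 -0.69  0.45] tcp [509.  334.9 361.3] grasp [562.3 337.5 215.8] z [ 0.344  0.017 -0.939] open 48.3
world d [  0.   -0.5 -80.6] tool d [-27.7   0.4  75.7] rotvec [ 0.    -0.002  0.002]
ik [ 0.86  0.42 -0.49  0.56 -0.48  0.29] 0.0
plane 130 [548.  335.7 158.4] [ 0.935  0.058 -0.351] lean 20.5 [540. 311. 140.] [556. 361. 175.]
517 [556.2 336.6 181.4] [ 0.94   0.055 -0.337] [528. 306. 110.] [577. 370. 238.]
```

drive_tool([
  {"x": -8.6,"y": 0,"z": 23.5,"wx": 0,"wy": 0,"wz": 0},
  {"x": -8.6,"y": 0,"z": 23.5,"wx": 0,"wy": 0,"wz": 0},
  {"x": -8.6,"y": 0,"z": 23.5,"wx": 0,"wy": 0,"wz": 0},
  {"x": -3.4,"y": 0,"z": 9.4,"wx": 0,"wy": 0,"wz": 0},
  {"x": 0,"y": 0,"z": 0,"wx": 0,"wy": 0,"wz": 0},
  {"x": 0,"y": 0,"z": 0,"wx": 0,"wy": 0,"wz": 0},
])

```text
time: 63.55
eef_pos: [509.6, 335.3, 277.1]
ee_rot: [[0.937, 0.052, 0.346], [0.049, -0.999, 0.018], [0.346, 0.0, -0.938]]
ft_force: [0.2, -0.1, -0.9]
opening: 48.5
grip_force: 104.4
```

drive_tool([
  {"x": -3.4,"y": 0,"z": 9.4,"wx": 0,"wy": 0,"wz": 0},
  {"x": 0,"y": 0,"z": 0,"wx": 0,"wy": 0,"wz": 0},
  {"x": 0,"y": 0,"z": 0,"wx": 0,"wy": 0,"wz": 0},
])

```text
time: 63.92
eef_pos: [509.4, 334.8, 265.8]
ee_rot: [[0.938, 0.052, 0.344], [0.049, -0.999, 0.016], [0.344, 0.002, -0.939]]
ft_force: [-0.0, 0.9, -1.8]
opening: 48.2
grip_force: 104.4
```

```bash
python3 to.py 562 337 115.4 .05 70 0
```

```text
t 63.92 q [ 0.85  0.44 -0.52  0.62 -0.44  0.24] tcp [509.4 334.8 265.8] grasp [562.7 337.3 120.2] z [ 0.344  0.016 -0.939] open 48.2
world d [-0.4 -0.4 -4.7] tool d [-2.   0.4  4.3] rotvec [ 0.001 -0.002  0.002]
ik [ 0.85  0.44 -0.53  0.63 -0.43  0.22] 0.0
```

drive_tool([
  {"x": -1.2,"y": 0,"z": 3.3,"wx": 0,"wy": 0,"wz": 0},
  {"x": 0,"y": 0,"z": 0,"wx": 0,"wy": 0,"wz": 0},
  {"x": 0,"y": 0,"z": 0,"wx": 0,"wy": 0,"wz": 0},
])

```text
time: 64.3
eef_pos: [509.4, 334.8, 262.2]
ee_rot: [[0.938, 0.052, 0.344], [0.049, -0.999, 0.016], [0.344, 0.002, -0.939]]
ft_force: [0.9, 0.4, -0.8]
opening: 48.2
grip_force: 104.4
```

drive_tool([
  {"x": -0.7,"y": 0,"z": 1.9,"wx": 0,"wy": 0,"wz": 0},
  {"x": 0,"y": 0,"z": 0,"wx": 0,"wy": 0,"wz": 0},
  {"x": 0,"y": 0,"z": 0,"wx": 0,"wy": 0,"wz": 0},
])

```text
time: 64.68
eef_pos: [509.7, 335.0, 261.2]
ee_rot: [[0.937, 0.052, 0.345], [0.049, -0.999, 0.017], [0.346, 0.001, -0.938]]
ft_force: [-0.2, -0.9, 4.9]
opening: 48.4
grip_force: 104.8
```

drive_tool([
  {"x": 0,"y": 0,"z": 0,"wx": 0,"wy": 0,"wz": 0},
  {"x": 0,"y": 0,"z": 0,"wx": 0,"wy": 0,"wz": 0},
  {"x": 0,"y": 0,"z": 0,"wx": 0,"wy": 0,"wz": 0},
  {"x": 0,"y": 0,"z": 0,"wx": 0,"wy": 0,"wz": 0},
  {"x": 0,"y": 0,"z": -20,"wx": 0,"wy": 0,"wz": 0},
  {"x": 0,"y": 0,"z": -50,"wx": 0,"wy": 0,"wz": 0},
  {"x": 0,"y": 0,"z": -50,"wx": 0,"wy": 0,"wz": 0},
  {"x": 0,"y": 0,"z": 0,"wx": 0,"wy": -0.175,"wz": 0},
  {"x": 0,"y": 0,"z": 0,"wx": 0,"wy": -0.175,"wz": 0},
  {"x": 0,"y": 0,"z": 0,"wx": 0,"wy": 0,"wz": 0},
], claw=75)

```text
time: 65.92
eef_pos: [469.1, 333.6, 373.5]
ee_rot: [[0.999, 0.05, 0.004], [0.05, -0.999, 0.001], [0.004, -0.0, -1.0]]
ft_force: [1.0, 0.3, -0.2]
opening: 75.1
grip_force: 0.0
```

```bash
python3 - <<'E'
from look import *
plane((572,338),25,100); plane((630,340),25,95)
pl2=cv2.morphologyEx(pl.astype(np.uint8),cv2.MORPH_CLOSE,np.ones((5,5)))
c,_=cv2.findContours(pl2,cv2.RETR_EXTERNAL,cv2.CHAIN_APPROX_NONE)
for k in c:
    if 300<cv2.contourArea(k)<1200:
        x,y,w,h=cv2.boundingRect(k)
        m=np.zeros_like(pl2); cv2.drawContours(m,[k],-1,1,-1); print(x,y,w,h,rect(d,m,10))
m=(E[...,2]>4)&(E[...,2]<16)&(E[...,0]>420)&(E[...,0]<600)&(E[...,1]>-60)&(E[...,1]<65); print('S scene',m.sum(),rect(e,m,10))
E
python3 to.py 472 0 75 -.06 90 0
```

```text
plane 125 [574.3 336.9 120.4] [ 0.952  0.062 -0.298] lean 17.4 [565. 312. 100.] [580. 361. 138.]
plane 193 [633.9 338.2 127.8] [ 0.937  0.061 -0.344] lean 20.1 [620. 313.  95.] [646. 363. 154.]
265 201 18 36 [ 5.09689e+02  2.64800e+00  1.12954e+02  5.24600e+01 -6.10000e-02]
189 141 27 27 [7.18006e+02 2.36743e+02 8.65720e+01 8.49100e+01 1.90000e-02]
229 113 52 24 [818.58   66.66  168.27   75.287   1.552]
S scene 476 [ 5.14937e+02  5.74200e+00  1.12544e+02  5.56040e+01 -7.20000e-02]
t 66.03 q [ 0.9   0.32 -0.17  0.01 -1.08  0.72] tcp [468.3 332.6 372.4] grasp [468.9 332.1 217.4] z [ 0.004 -0.003 -1.   ] open 75.2
world d [   3.7 -332.6 -142.4] tool d [-13.9 331.9 143.4] rotvec [ 0.003 -0.004  0.111]
ik [ 0.35  0.35 -0.58 -0.   -0.64  1.17] 0.0
```

drive_tool([
  {"x": 0,"y": 0,"z": 0,"wx": 0,"wy": 0,"wz": 0.112},
  {"x": 3.7,"y": 54,"z": 0,"wx": 0,"wy": 0,"wz": 0},
  {"x": 3.7,"y": 54,"z": 20,"wx": 0,"wy": 0,"wz": 0},
  {"x": 3.7,"y": 54,"z": 25,"wx": 0,"wy": 0,"wz": 0},
  {"x": 3.7,"y": 54,"z": 25,"wx": 0,"wy": 0,"wz": 0},
  {"x": 3.7,"y": 54,"z": 25,"wx": 0,"wy": 0,"wz": 0},
  {"x": 3.7,"y": 54,"z": 25,"wx": 0,"wy": 0,"wz": 0},
  {"x": 0,"y": 2,"z": 22,"wx": 0,"wy": 0,"wz": 0},
  {"x": 0,"y": 0,"z": 0,"wx": 0,"wy": 0,"wz": 0},
  {"x": 0,"y": 0,"z": 0,"wx": 0,"wy": 0,"wz": 0},
])

```text
time: 67.28
eef_pos: [471.0, 6.3, 232.0]
ee_rot: [[0.998, -0.059, 0.003], [-0.059, -0.998, -0.002], [0.003, 0.002, -1.0]]
ft_force: [-0.3, 0.3, -0.0]
opening: 75.2
grip_force: 0.0
```

```bash
python3 to.py 470 5.5 20 -.062 90 0
```

```text
t 67.28 q [ 0.36  0.34 -0.59  0.01 -0.64  1.15] tcp [471.    6.3 232. ] grasp [471.4   6.   77. ] z [ 0.003 -0.002 -1.   ] open 75.2
world d [ -1.   -0.8 -57. ] tool d [-1.1  0.8 57. ] rotvec [ 0.002 -0.003  0.003]
ik [ 0.36  0.44 -0.63 -0.   -0.49  1.15] 0.0
```

drive_tool([
  {"x": -1,"y": 1,"z": 32,"wx": 0,"wy": 0,"wz": 0},
  {"x": 0,"y": 0,"z": 19,"wx": 0,"wy": 0,"wz": 0},
  {"x": 0,"y": 0,"z": 6,"wx": 0,"wy": 0,"wz": 0},
  {"x": 0,"y": 0,"z": 0,"wx": 0,"wy": 0,"wz": 0},
  {"x": 0,"y": 0,"z": 0,"wx": 0,"wy": 0,"wz": 0},
])

```text
time: 67.9
eef_pos: [470.3, 5.2, 175.4]
ee_rot: [[0.998, -0.06, 0.004], [-0.06, -0.998, -0.001], [0.004, 0.001, -1.0]]
ft_force: [0.2, -0.5, 0.5]
opening: 74.8
grip_force: 0.0
```

drive_tool([
  {"x": 0,"y": 0,"z": 0,"wx": 0,"wy": 0,"wz": 0},
  {"x": 0,"y": 0,"z": 0,"wx": 0,"wy": 0,"wz": 0},
  {"x": 0,"y": 0,"z": 0,"wx": 0,"wy": 0,"wz": 0},
  {"x": 0,"y": 0,"z": 0,"wx": 0,"wy": 0,"wz": 0},
  {"x": 0,"y": 0,"z": 0,"wx": 0,"wy": 0,"wz": 0},
  {"x": 0,"y": 0,"z": -25,"wx": 0,"wy": 0,"wz": 0},
  {"x": 0,"y": 0,"z": -45,"wx": 0,"wy": 0,"wz": 0},
  {"x": 0,"y": 0,"z": -45,"wx": 0,"wy": 0,"wz": -0.074},
  {"x": 0,"y": 0,"z": 0,"wx": 0,"wy": 0,"wz": 0},
], claw=40)

```text
time: 69.03
eef_pos: [470.5, 5.3, 292.9]
ee_rot: [[1.0, 0.014, 0.01], [0.014, -1.0, 0.001], [0.01, -0.001, -1.0]]
ft_force: [-0.3, 0.4, -1.8]
opening: 46.4
grip_force: 103.0
```

```bash
python3 to.py 450 -342 135 .012 90 0
```

```text
t 69.03 q [ 0.36  0.24 -0.52  0.   -0.8   1.22] tcp [470.5   5.3 292.9] grasp [471.9   5.4 137.9] z [ 0.01   0.001 -1.   ] open 46.4
world d [ -20.5 -347.3   -2.9] tool d [-25.4 346.9   2.4] rotvec [-0.001 -0.01   0.002]
ik [-0.36  0.39 -0.3   0.   -0.88  1.95] 0.0
```

drive_tool([
  {"x": -4,"y": 50,"z": 0,"wx": 0,"wy": 0,"wz": 0},
  {"x": -4,"y": 50,"z": 0,"wx": 0,"wy": 0,"wz": 0},
  {"x": -4,"y": 50,"z": 0,"wx": 0,"wy": 0,"wz": 0},
  {"x": -4,"y": 50,"z": 0,"wx": 0,"wy": 0,"wz": 0},
  {"x": -3,"y": 50,"z": 0,"wx": 0,"wy": 0,"wz": 0},
  {"x": -3,"y": 50,"z": 0,"wx": 0,"wy": 0,"wz": 0},
  {"x": -3,"y": 47,"z": 0,"wx": 0,"wy": 0,"wz": 0},
  {"x": 0,"y": 0,"z": 0,"wx": 0,"wy": 0,"wz": 0},
])

```text
time: 70.03
eef_pos: [448.4, -344.7, 288.0]
ee_rot: [[1.0, 0.008, -0.001], [0.008, -1.0, -0.0], [-0.001, 0.0, -1.0]]
ft_force: [-0.2, 0.3, -2.0]
opening: 45.8
grip_force: 103.3
```

drive_tool([
  {"x": 0,"y": 0,"z": 30,"wx": 0,"wy": 0,"wz": 0},
  {"x": 0,"y": 0,"z": 26,"wx": 0,"wy": 0,"wz": 0},
  {"x": 0,"y": 0,"z": 0,"wx": 0,"wy": 0,"wz": 0},
  {"x": 0,"y": 0,"z": 0,"wx": 0,"wy": 0,"wz": 0},
])

```text
time: 70.53
eef_pos: [449.6, -341.8, 234.2]
ee_rot: [[1.0, 0.014, 0.001], [0.014, -1.0, -0.001], [0.001, 0.001, -1.0]]
ft_force: [0.5, 0.6, -0.8]
opening: 46.4
grip_force: 103.3
```

```bash
python3 to.py 518 -342 77 .012 90 0; python3 - <<'E'
from look import *
m=(E[...,2]>60)&(E[...,2]<78)&(E[...,0]>400)&(E[...,0]<560)&(E[...,1]>-375)&(E[...,1]<-305); Q=E[m]; print(len(Q),np.percentile(Q,[2,50,98],axis=0).round(1).tolist())
W=Q[(Q[:,0]<545)&(Q[:,0]>465)]; A=np.c_[W[:,:2]-W[:,:2].mean(0),np.ones(len(W))]; print('plane',np.linalg.lstsq(A,W[:,2],rcond=None)[0].round(3))
E
```

```text
t 70.53 q [-0.36  0.46 -0.35  0.   -0.75  1.95] tcp [ 449.6 -341.8  234.2] grasp [ 449.7 -342.    79.2] z [ 0.001 -0.001 -1.   ] open 46.4
world d [68.4 -0.2 -2.2] tool d [68.4  1.2  2.3] rotvec [ 0.001 -0.001  0.002]
ik [-0.32  0.54 -0.21 -0.   -0.82  1.91] 0.0
412 [[442.5, -366.5, 61.4], [497.3, -340.9, 67.6], [546.5, -313.6, 74.1]]
plane [-2.1000e-02 -1.9000e-02  6.7178e+01]
```

drive_tool([
  {"x": 0,"y": 0,"z": 1,"wx": 0,"wy": 0,"wz": 0},
  {"x": 16,"y": 0,"z": 0,"wx": 0,"wy": 0,"wz": 0},
  {"x": 16,"y": 0,"z": 0,"wx": 0,"wy": 0,"wz": 0},
  {"x": 16,"y": 0,"z": 0,"wx": 0,"wy": 0,"wz": 0},
  {"x": 10,"y": 0,"z": 0.5,"wx": 0,"wy": 0,"wz": 0},
  {"x": 0,"y": 0,"z": 0,"wx": 0,"wy": 0,"wz": 0},
])

```text
time: 71.38
eef_pos: [509.1, -341.4, 232.4]
ee_rot: [[1.0, 0.015, 0.004], [0.015, -1.0, -0.003], [0.004, 0.003, -1.0]]
ft_force: [0.8, 0.9, -2.4]
opening: 46.2
grip_force: 103.3
```

drive_tool([
  {"x": 4,"y": 0,"z": 0.5,"wx": 0,"wy": 0,"wz": 0},
  {"x": 4,"y": 0,"z": 0,"wx": 0,"wy": 0,"wz": 0},
  {"x": 0,"y": 0,"z": 0,"wx": 0,"wy": 0,"wz": 0},
  {"x": 0,"y": 0,"z": 0,"wx": 0,"wy": 0,"wz": 0},
])

```text
time: 71.88
eef_pos: [515.5, -341.5, 232.2]
ee_rot: [[1.0, 0.014, 0.002], [0.014, -1.0, -0.002], [0.002, 0.002, -1.0]]
ft_force: [-1.0, 0.0, -2.3]
opening: 46.1
grip_force: 103.3
```

drive_tool([
  {"x": 3,"y": 0,"z": 0,"wx": 0,"wy": 0,"wz": 0},
  {"x": 3,"y": 0,"z": 0,"wx": 0,"wy": 0,"wz": 0},
  {"x": 0,"y": 0,"z": 0,"wx": 0,"wy": 0,"wz": 0},
])

```text
time: 72.25
eef_pos: [519.8, -341.4, 231.3]
ee_rot: [[1.0, 0.012, -0.005], [0.012, -1.0, 0.0], [-0.005, -0.0, -1.0]]
ft_force: [-6.7, -1.3, -0.2]
opening: 45.8
grip_force: 103.5
```

drive_tool([
  {"x": 3,"y": 0,"z": 0.5,"wx": 0,"wy": 0,"wz": 0},
  {"x": 0,"y": 0,"z": 0,"wx": 0,"wy": 0,"wz": 0},
  {"x": 0,"y": 0,"z": 0,"wx": 0,"wy": 0,"wz": 0},
])

```text
time: 72.62
eef_pos: [520.9, -341.5, 231.1]
ee_rot: [[1.0, 0.012, -0.011], [0.012, -1.0, 0.002], [-0.011, -0.002, -1.0]]
ft_force: [-12.8, -0.5, 4.1]
opening: 45.9
grip_force: 104.1
```

drive_tool([
  {"x": 0,"y": 0,"z": 0,"wx": 0,"wy": 0,"wz": 0},
  {"x": 0,"y": 0,"z": 0,"wx": 0,"wy": 0,"wz": 0},
  {"x": 0,"y": 0,"z": 0,"wx": 0,"wy": 0,"wz": 0},
  {"x": -10,"y": 0,"z": -40,"wx": 0,"wy": 0,"wz": 0},
  {"x": -50,"y": 0,"z": -35,"wx": 0,"wy": 0,"wz": 0},
  {"x": -62,"y": 0,"z": 0,"wx": 0,"wy": 0,"wz": 0},
  {"x": 0,"y": 0,"z": 0,"wx": 0,"wy": 0,"wz": 0.185},
  {"x": 0,"y": 0,"z": 0,"wx": 0,"wy": 0,"wz": 0.185},
  {"x": 0,"y": 0,"z": 0,"wx": 0,"wy": 0,"wz": 0.185},
  {"x": 0,"y": 0,"z": 0,"wx": 0,"wy": 0,"wz": 0.185},
], claw=75)

```text
time: 73.88
eef_pos: [403.0, -342.9, 307.0]
ee_rot: [[0.744, -0.668, 0.003], [-0.668, -0.744, -0.003], [0.004, -0.0, -1.0]]
ft_force: [0.3, 0.4, -1.0]
opening: 75.1
grip_force: 0.0
```

```bash
python3 - <<'E'
from look import *
m=(E[...,2]>55)&(E[...,2]<74)&(E[...,0]>440)&(E[...,0]<580)&(E[...,1]>-380)&(E[...,1]<-300); Q=E[m]; print(len(Q),np.percentile(Q,[1,50,99],axis=0).round(1).tolist())
W=Q[(Q[:,0]<565)&(Q[:,2]>61)]; A=np.c_[W[:,:2]-W[:,:2].mean(0),np.ones(len(W))]; print('plane',np.linalg.lstsq(A,W[:,2],rcond=None)[0].round(3))
E
```

```text
262 [[506.0, -365.2, 56.3], [540.3, -334.0, 64.6], [578.3, -315.0, 68.1]]
plane [1.2000e-02 5.0000e-03 6.4697e+01]
```

drive_tool([
  {"x": 0,"y": 0,"z": 0,"wx": 0,"wy": 0,"wz": 0.185},
  {"x": 0,"y": 0,"z": 0,"wx": 0,"wy": 0,"wz": 0.185},
  {"x": 0,"y": 0,"z": 0,"wx": 0,"wy": 0,"wz": 0.185},
  {"x": 0,"y": 0,"z": 0,"wx": 0,"wy": 0,"wz": 0.185},
  {"x": 0,"y": 0,"z": 0,"wx": 0,"wy": 0,"wz": 0.185},
  {"x": 0,"y": 0,"z": 0,"wx": 0,"wy": 0,"wz": 0.185},
  {"x": 0,"y": 0,"z": 0,"wx": 0,"wy": 0,"wz": 0.185},
  {"x": 0,"y": 0,"z": 0,"wx": 0,"wy": 0,"wz": 0.185},
  {"x": 0,"y": 0,"z": 0,"wx": 0,"wy": 0,"wz": 0.185},
  {"x": 0,"y": 0,"z": 0,"wx": 0,"wy": 0,"wz": 0.185},
])

```text
time: 75.22
eef_pos: [402.9, -342.8, 306.7]
ee_rot: [[-0.845, -0.534, 0.003], [-0.534, 0.845, -0.002], [-0.001, -0.003, -1.0]]
ft_force: [-0.3, -0.0, -0.1]
opening: 74.8
grip_force: 0.0
```

drive_tool([
  {"x": 10,"y": 0,"z": 0,"wx": 0,"wy": 0,"wz": 0.185},
  {"x": 0,"y": 0,"z": 0,"wx": 0,"wy": 0,"wz": 0.185},
  {"x": 0,"y": 0,"z": 0,"wx": 0,"wy": 0,"wz": 0.185},
  {"x": 0,"y": 0,"z": 0,"wx": 0,"wy": -0.17,"wz": 0},
  {"x": 0,"y": 0,"z": 0,"wx": 0,"wy": -0.17,"wz": 0},
  {"x": 0,"y": 0,"z": 0,"wx": 0,"wy": -0.18,"wz": 0},
  {"x": 0,"y": 0,"z": 0,"wx": 0,"wy": -0.18,"wz": 0},
  {"x": 0,"y": 0,"z": 0,"wx": 0,"wy": -0.18,"wz": 0},
  {"x": 0,"y": 0,"z": 0,"wx": 0,"wy": 0,"wz": 0},
  {"x": 0,"y": 0,"z": 0,"wx": 0,"wy": 0,"wz": 0},
])

```text
time: 76.47
eef_pos: [392.8, -348.2, 305.4]
ee_rot: [[-0.66, -0.013, 0.751], [-0.009, 1.0, 0.01], [-0.751, 0.0, -0.66]]
ft_force: [0.2, -0.3, 0.0]
opening: 75.4
grip_force: 0.0
```

```bash
python3 to.py 470 -342 60 .012 40 1
```

```text
t 76.47 q [-0.67  0.26 -0.24 -1.   -0.6  -0.16] tcp [ 392.8 -348.2  305.4] grasp [ 509.2 -346.7  203.1] z [ 0.751  0.01  -0.66 ] open 75.4
world d [ -41.5    4.8 -145.8] tool d [136.9   5.4  65.1] rotvec [ 0.001 -0.023  0.001]
ik [-0.89  0.49 -0.35 -1.45 -0.65  0.53] 0.0
```

drive_tool([
  {"x": 34,"y": 5,"z": 17,"wx": 0,"wy": -0.02,"wz": 0},
  {"x": 35,"y": 0,"z": 16,"wx": 0,"wy": 0,"wz": 0},
  {"x": 35,"y": 0,"z": 16,"wx": 0,"wy": 0,"wz": 0},
  {"x": 34,"y": 0,"z": 15,"wx": 0,"wy": 0,"wz": 0},
  {"x": 0,"y": 0,"z": 0,"wx": 0,"wy": 0,"wz": 0},
  {"x": 0,"y": 0,"z": 0,"wx": 0,"wy": 0,"wz": 0},
])

```text
time: 77.22
eef_pos: [353.5, -343.1, 159.7]
ee_rot: [[-0.642, -0.014, 0.766], [-0.009, 1.0, 0.012], [-0.766, 0.001, -0.642]]
ft_force: [-0.1, -0.1, 0.3]
opening: 75.1
grip_force: 0.0
```

```bash
python3 to.py 521 -342 60 .012 40 1
```

```text
t 77.22 q [-0.88  0.49 -0.35 -1.45 -0.65  0.52] tcp [ 353.5 -343.1  159.7] grasp [ 472.2 -341.3   60.1] z [ 0.766  0.012 -0.642] open 75.1
world d [48.8 -0.3 -0. ] tool d [-31.3  -1.   37.4] rotvec [0.002 0.001 0.001]
ik [-0.8   0.52 -0.28 -1.44 -0.59  0.44] 0.0
```

drive_tool([
  {"x": -16,"y": 0,"z": 19,"wx": 0,"wy": 0,"wz": 0},
  {"x": -15.5,"y": -1,"z": 18.5,"wx": 0,"wy": 0,"wz": 0},
  {"x": 0,"y": 0,"z": 0,"wx": 0,"wy": 0,"wz": 0},
  {"x": 0,"y": 0,"z": 0,"wx": 0,"wy": 0,"wz": 0},
])

```text
time: 77.72
eef_pos: [401.9, -343.1, 160.1]
ee_rot: [[-0.642, -0.014, 0.767], [-0.009, 1.0, 0.011], [-0.767, 0.0, -0.642]]
ft_force: [0.3, 0.8, -0.2]
opening: 75.0
grip_force: 0.0
```

drive_tool([
  {"x": 0,"y": 0,"z": 0,"wx": 0,"wy": 0,"wz": 0},
  {"x": 0,"y": 0,"z": 0,"wx": 0,"wy": 0,"wz": 0},
  {"x": 0,"y": 0,"z": 0,"wx": 0,"wy": 0,"wz": 0},
  {"x": 0,"y": 0,"z": 0,"wx": 0,"wy": 0,"wz": 0},
  {"x": 0,"y": 0,"z": 0,"wx": 0,"wy": 0,"wz": 0},
], claw=40)

```text
time: 78.35
eef_pos: [400.7, -343.5, 159.5]
ee_rot: [[-0.642, -0.012, 0.767], [-0.006, 1.0, 0.011], [-0.767, 0.002, -0.642]]
ft_force: [-4.8, 1.5, 4.8]
opening: 48.5
grip_force: 102.6
```

drive_tool([
  {"x": 12,"y": 0,"z": -16,"wx": 0,"wy": 0,"wz": 0},
  {"x": 13,"y": 0,"z": -17,"wx": 0,"wy": 0,"wz": 0},
  {"x": 13,"y": 0,"z": -17,"wx": 0,"wy": 0,"wz": 0},
  {"x": -30,"y": 0,"z": -25,"wx": 0,"wy": 0,"wz": 0},
  {"x": -35,"y": 0,"z": -29,"wx": 0,"wy": 0,"wz": 0},
  {"x": -35,"y": 0,"z": -29,"wx": 0,"wy": 0,"wz": 0},
  {"x": -30,"y": 0,"z": -25,"wx": 0,"wy": 0,"wz": 0},
  {"x": 0,"y": 0,"z": 0,"wx": 0,"wy": 0,"wz": 0},
])

```text
time: 79.35
eef_pos: [338.5, -344.5, 333.8]
ee_rot: [[-0.639, -0.012, 0.769], [-0.01, 1.0, 0.008], [-0.769, -0.003, -0.64]]
ft_force: [-0.2, -0.2, -2.0]
opening: 48.2
grip_force: 104.3
```

drive_tool([
  {"x": 0,"y": 0,"z": 0,"wx": 0,"wy": 0.17,"wz": 0},
  {"x": 0,"y": 0,"z": 0,"wx": 0,"wy": 0.17,"wz": 0},
  {"x": 0,"y": 0,"z": 0,"wx": 0,"wy": 0.18,"wz": 0},
  {"x": 0,"y": 0,"z": 0,"wx": 0,"wy": 0.18,"wz": 0},
  {"x": 0,"y": 0,"z": 0,"wx": 0,"wy": 0.17,"wz": 0},
  {"x": 0,"y": 0,"z": 0,"wx": 0,"wy": 0,"wz": 0},
])

```text
time: 80.1
eef_pos: [338.5, -344.4, 328.4]
ee_rot: [[-1.0, -0.012, -0.001], [-0.012, 1.0, 0.006], [0.0, 0.006, -1.0]]
ft_force: [-0.1, 0.2, -2.4]
opening: 48.2
grip_force: 104.2
```

drive_tool([
  {"x": -27,"y": 40,"z": -10,"wx": 0,"wy": 0,"wz": 0},
  {"x": -27,"y": 40,"z": -10,"wx": 0,"wy": 0,"wz": 0},
  {"x": -27,"y": 40,"z": -10,"wx": 0,"wy": 0,"wz": 0},
  {"x": -27,"y": 40,"z": -10,"wx": 0,"wy": 0,"wz": 0},
  {"x": 0,"y": 56,"z": 0,"wx": 0,"wy": 0,"wz": 0},
  {"x": 0,"y": 56,"z": 0,"wx": 0,"wy": 0,"wz": 0},
  {"x": 0,"y": 56,"z": 0,"wx": 0,"wy": 0,"wz": 0},
  {"x": 0,"y": 56,"z": 0,"wx": 0,"wy": 0,"wz": 0},
  {"x": 0,"y": 56,"z": 0,"wx": 0,"wy": 0,"wz": 0},
])

```text
time: 81.22
eef_pos: [441.4, 97.3, 371.4]
ee_rot: [[-1.0, -0.011, 0.003], [-0.011, 1.0, 0.006], [-0.003, 0.005, -1.0]]
ft_force: [0.8, -0.2, -1.7]
opening: 48.2
grip_force: 104.3
```

drive_tool([
  {"x": 0,"y": 56,"z": 0,"wx": 0,"wy": 0,"wz": 0},
  {"x": 0,"y": 56,"z": 0,"wx": 0,"wy": 0,"wz": 0},
  {"x": 0,"y": 56,"z": 0,"wx": 0,"wy": 0,"wz": 0},
  {"x": 0,"y": 56,"z": 0,"wx": 0,"wy": 0,"wz": 0},
  {"x": 0,"y": 0,"z": 0,"wx": 0,"wy": 0,"wz": -0.187},
  {"x": 0,"y": 0,"z": 0,"wx": 0,"wy": 0,"wz": -0.187},
  {"x": 0,"y": 0,"z": 0,"wx": 0,"wy": 0,"wz": -0.187},
  {"x": 0,"y": 0,"z": 0,"wx": 0,"wy": 0,"wz": -0.187},
  {"x": 0,"y": 0,"z": 0,"wx": 0,"wy": 0,"wz": -0.187},
  {"x": 0,"y": 0,"z": 0,"wx": 0,"wy": 0,"wz": -0.187},
])

```text
time: 82.48
eef_pos: [439.7, 319.3, 371.4]
ee_rot: [[-0.419, -0.908, 0.001], [-0.908, 0.419, 0.004], [-0.004, 0.001, -1.0]]
ft_force: [0.2, 0.5, -2.4]
opening: 48.5
grip_force: 104.4
```

drive_tool([
  {"x": 0,"y": 0,"z": 0,"wx": 0,"wy": 0,"wz": -0.187},
  {"x": 0,"y": 0,"z": 0,"wx": 0,"wy": 0,"wz": -0.187},
  {"x": 0,"y": 0,"z": 0,"wx": 0,"wy": 0,"wz": -0.187},
  {"x": 0,"y": 0,"z": 0,"wx": 0,"wy": 0,"wz": -0.187},
  {"x": 0,"y": 0,"z": 0,"wx": 0,"wy": 0,"wz": -0.187},
  {"x": 0,"y": 0,"z": 0,"wx": 0,"wy": 0,"wz": -0.187},
  {"x": 0,"y": 0,"z": 0,"wx": 0,"wy": 0,"wz": -0.187},
  {"x": 0,"y": 0,"z": 0,"wx": 0,"wy": 0,"wz": -0.187},
  {"x": 0,"y": 0,"z": 0,"wx": 0,"wy": 0,"wz": -0.187},
  {"x": 0,"y": 0,"z": 0,"wx": 0,"wy": 0,"wz": -0.187},
])

```text
time: 83.72
eef_pos: [439.8, 319.3, 371.5]
ee_rot: [[0.991, -0.132, 0.001], [-0.132, -0.991, 0.005], [0.0, -0.005, -1.0]]
ft_force: [-0.9, 0.8, -1.3]
opening: 48.2
grip_force: 104.4
```

drive_tool([
  {"x": 0,"y": 0,"z": 0,"wx": 0,"wy": 0,"wz": -0.187},
  {"x": 0,"y": 0,"z": 0,"wx": 0,"wy": 0.18,"wz": 0},
  {"x": 0,"y": 0,"z": 0,"wx": 0,"wy": 0.18,"wz": 0},
  {"x": 0,"y": 0,"z": 0,"wx": 0,"wy": 0,"wz": 0},
  {"x": 0,"y": 0,"z": 0,"wx": 0,"wy": 0,"wz": 0},
])

```text
time: 84.35
eef_pos: [440.3, 320.1, 372.8]
ee_rot: [[0.935, 0.047, 0.352], [0.042, -0.999, 0.02], [0.353, -0.004, -0.936]]
ft_force: [0.3, 0.2, -1.9]
opening: 48.5
grip_force: 104.5
```

```bash
python3 to.py 501 334.5 200 .05 70 0
```

```text
t 84.35 q [ 0.96  0.22 -0.5   0.46 -0.68  0.32] tcp [440.3 320.1 372.8] grasp [494.9 323.3 227.7] z [ 0.352  0.02  -0.936] open 48.5
world d [  7.8  11.8 -27.1] tool d [ -1.8 -11.3  28.3] rotvec [-0.003 -0.012 -0.004]
ik [ 0.96  0.27 -0.51  0.47 -0.63  0.3 ] 0.0
```

drive_tool([
  {"x": -2,"y": -11,"z": 28,"wx": -0.003,"wy": -0.012,"wz": -0.004},
  {"x": 0,"y": 0,"z": 0,"wx": 0,"wy": 0,"wz": 0},
  {"x": 0,"y": 0,"z": 0,"wx": 0,"wy": 0,"wz": 0},
  {"x": 0,"y": 0,"z": 0,"wx": 0,"wy": 0,"wz": 0},
])

```text
time: 84.85
eef_pos: [447.4, 332.1, 346.7]
ee_rot: [[0.937, 0.052, 0.345], [0.049, -0.999, 0.017], [0.345, 0.001, -0.939]]
ft_force: [-0.2, -0.2, -2.0]
opening: 48.3
grip_force: 104.5
```

```bash
python3 to.py 501 334.5 122 .05 70 0; python3 - <<'E'
from look import *
W=E.reshape(-1,3); W=W[(abs(W[:,0]-485)<45)&(abs(W[:,1]-334)<32)&(W[:,2]>115)&(W[:,2]<230)]
for _ in range(4):
    k=W.mean(0); n=np.linalg.svd(W-k)[2][2]; W=W[abs((W-k)@n)<max(3,np.percentile(abs((W-k)@n),80))]
print(len(W),k.round(1),n.round(3),W.min(0).round(),W.max(0).round())
E
```

```text
t 84.85 q [ 0.96  0.27 -0.51  0.48 -0.63  0.3 ] tcp [447.4 332.1 346.7] grasp [500.8 334.8 201.2] z [ 0.345  0.017 -0.939] open 48.3
world d [  0.6  -0.3 -79.1] tool d [-26.7   0.3  74.4] rotvec [-0.    -0.003  0.002]
ik [ 0.92  0.36 -0.66  0.71 -0.41  0.07] 0.0
417 [496.5 333.5 170.9] [-0.942 -0.049  0.331] [475. 302. 115.] [514. 366. 219.]
```

drive_tool([
  {"x": -8.4,"y": 0,"z": 23.6,"wx": 0,"wy": 0,"wz": 0},
  {"x": -8.6,"y": 0,"z": 23.5,"wx": 0,"wy": 0,"wz": 0},
  {"x": -8.6,"y": 0,"z": 23.5,"wx": 0,"wy": 0,"wz": 0},
  {"x": -3.4,"y": 0,"z": 9.4,"wx": 0,"wy": 0,"wz": 0},
  {"x": 0,"y": 0,"z": 0,"wx": 0,"wy": 0,"wz": 0},
  {"x": 0,"y": 0,"z": 0,"wx": 0,"wy": 0,"wz": 0},
])

```text
time: 85.7
eef_pos: [447.7, 332.2, 261.5]
ee_rot: [[0.937, 0.052, 0.345], [0.049, -0.999, 0.017], [0.345, 0.001, -0.938]]
ft_force: [0.1, -0.7, -2.7]
opening: 48.4
grip_force: 104.5
```

drive_tool([
  {"x": -2.7,"y": 0,"z": 7.5,"wx": 0,"wy": 0,"wz": 0},
  {"x": 0,"y": 0,"z": 0,"wx": 0,"wy": 0,"wz": 0},
  {"x": 0,"y": 0,"z": 0,"wx": 0,"wy": 0,"wz": 0},
])

```text
time: 86.08
eef_pos: [447.7, 332.1, 253.3]
ee_rot: [[0.937, 0.052, 0.345], [0.049, -0.999, 0.017], [0.345, 0.001, -0.939]]
ft_force: [0.0, -0.8, -1.4]
opening: 48.2
grip_force: 104.5
```

```bash
python3 to.py 501 334.5 102.3 .05 70 0
```

```text
t 86.08 q [ 0.9   0.38 -0.7   0.81 -0.36 -0.02] tcp [447.7 332.1 253.3] grasp [501.1 334.7 107.9] z [ 0.345  0.017 -0.939] open 48.2
world d [ 0.4 -0.2 -5.4] tool d [-1.5  0.2  5.2] rotvec [ 0.    -0.003  0.002]
ik [ 0.89  0.38 -0.71  0.83 -0.35 -0.04] 0.0
```

drive_tool([
  {"x": -1.3,"y": 0,"z": 3.8,"wx": 0,"wy": 0,"wz": 0},
  {"x": 0,"y": 0,"z": 0,"wx": 0,"wy": 0,"wz": 0},
  {"x": 0,"y": 0,"z": 0,"wx": 0,"wy": 0,"wz": 0},
])

```text
time: 86.45
eef_pos: [447.7, 331.8, 248.6]
ee_rot: [[0.938, 0.052, 0.344], [0.05, -0.999, 0.016], [0.344, 0.002, -0.939]]
ft_force: [-0.6, -0.2, -1.3]
opening: 48.4
grip_force: 104.5
```

drive_tool([
  {"x": -0.6,"y": 0,"z": 1.7,"wx": 0,"wy": 0,"wz": 0},
  {"x": 0,"y": 0,"z": 0,"wx": 0,"wy": 0,"wz": 0},
  {"x": 0,"y": 0,"z": 0,"wx": 0,"wy": 0,"wz": 0},
])

```text
time: 86.82
eef_pos: [447.8, 332.0, 247.3]
ee_rot: [[0.937, 0.052, 0.345], [0.049, -0.999, 0.016], [0.345, 0.002, -0.939]]
ft_force: [0.1, -1.3, 2.3]
opening: 47.9
grip_force: 104.9
```

Contact with the groove floor is at the predicted height, so I'll release and retract.

drive_tool([
  {"x": 0,"y": 0,"z": 0,"wx": 0,"wy": 0,"wz": 0},
  {"x": 0,"y": 0,"z": 0,"wx": 0,"wy": 0,"wz": 0},
  {"x": 0,"y": 0,"z": 0,"wx": 0,"wy": 0,"wz": 0},
  {"x": 0,"y": 0,"z": 0,"wx": 0,"wy": 0,"wz": 0},
  {"x": 0,"y": 0,"z": -20,"wx": 0,"wy": 0,"wz": 0},
  {"x": 0,"y": 0,"z": -50,"wx": 0,"wy": 0,"wz": 0},
  {"x": 0,"y": 0,"z": -50,"wx": 0,"wy": 0,"wz": 0},
  {"x": 0,"y": 50,"z": 0,"wx": 0,"wy": 0,"wz": 0},
  {"x": 0,"y": 50,"z": 0,"wx": 0,"wy": 0,"wz": 0},
  {"x": 0,"y": 0,"z": 0,"wx": 0,"wy": 0,"wz": 0},
], claw=75)

```text
time: 88.08
eef_pos: [410.9, 227.2, 359.6]
ee_rot: [[0.938, 0.049, 0.343], [0.046, -0.999, 0.014], [0.343, 0.002, -0.939]]
ft_force: [-0.0, 0.5, -0.1]
opening: 75.1
grip_force: 0.0
```

```bash
python3 - <<'E'
from look import *
print(bot.get_state()['time'])
plane((510,336),25,95); plane((572,338),25,100); plane((630,340),25,95)
Q=E[(abs(E[...,0]-676)<35)&(abs(E[...,1]+60)<75)&(E[...,2]>26)&(E[...,2]<36)]; print('master',np.percentile(Q,[2,50,98],axis=0).round(1).tolist())
a=e['color'][100:340,60:460]
b=d['color'][80:260,130:430]
f=lambda x,w,h:cv2.resize(x[:,:,::-1],(w,h),interpolation=cv2.INTER_CUBIC)
cv2.imwrite('pics/fin.png',np.vstack([f(a,500,300),f(b,500,300)]))
E
```

```text
88.175
plane 86 [513.  333.8 108.4] [ 0.98   0.062 -0.186] lean 10.7 [509. 309.  95.] [517. 358. 119.]
plane 126 [574.4 336.4 120.9] [ 0.957  0.055 -0.286] lean 16.6 [566. 312. 100.] [580. 361. 137.]
plane 186 [633.6 338.5 127.4] [ 0.939  0.05  -0.34 ] lean 19.8 [620. 313.  95.] [644. 363. 155.]
master [[661.5, -122.2, 26.3], [682.8, -59.1, 29.7], [703.7, 8.4, 33.1]]
```

View pics/fin.png

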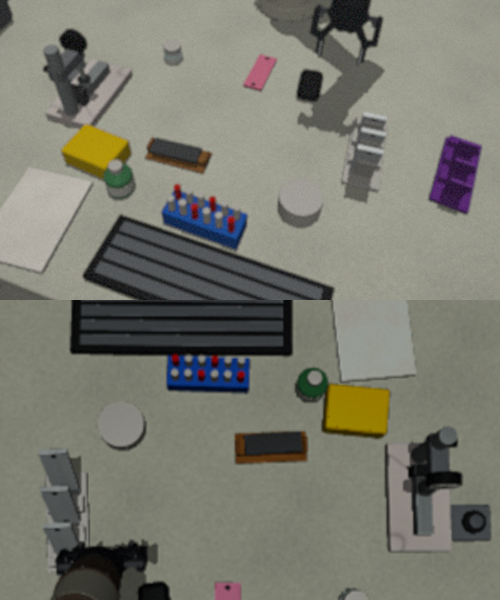

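The final picture shows the three plates leaning in the rack, the master bar in its cradle, the comparator empty and the bystanders in place. Handing in.

```bash
python3 -c "
from station import bot
print(bot.sign_off())"
```

```text
the job is handed in; nothing more can be done
None
```

The job is handed in, at about 88 s of the 210 s: the comparator was zeroed on the master bar (now back in its cradle), and plates L, M and S were checked in that order and now stand in the rear, middle and front slots. The comparator is empty; sign-off returned no verdict, so this rests on my force readings and camera checks.

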